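# Clear a jammed starter-cake crusher and put the cakes away

### The job

A soybean brick has jammed crosswise in the crusher's feed chute. Turn the red latch to free the clear guard and swing it fully up, push the brick back up the chute onto the feed table, lift it out and put it away in the nest tray, and put the loose cakes from the mat there too, bricks in oblong nests and rounds in round ones, each lying flat and fully down. Leave the guard shut and latched again, and do not disturb the bowl, scoop, tamper or jar lid.

Things in the scene. Friction and masses are not known exactly. Their poses are not given: they have to be found in the camera images.
- mill: Cake crusher, fixed. Origin on the bench; +y points UP the chute, -x to the operator (robot), z up. Green crusher housing at the low end: y -150 to -290, x -85 to 85 (motor to x 160), 190 mm high. At the top end a flat feed table 130 mm high: y 80 to 180, x +-60 inside, upstands 14 mm high on both sides and the +y end; a cake left on it stays put.
- table_edge (a point): Middle of the edge where the feed table meets the chute floor (mill y 80 mm, height 130); axes as the mill's. From here the chute floor falls at 18 degrees towards -y, 235 mm along the slope, to the rollers. Inside width 116 mm at this edge, narrowing evenly to 52 mm over the first 105 mm along the slope, then 52 mm to the end.
- slot (a point): Point on the chute floor in the middle of its slot, 100 mm down the slope from table_edge, below the jammed brick; axes as the mill's. Both top edges of the chute are folded in as lips 29 mm above the floor, 3 thick, leaving a slot 36 mm wide, from the low end to 12 mm short of table_edge. Closed fingertips fit in (closing line along y); a brick does not.
- guard (a joint): Hinge of the clear guard over the chute slot: 0 = shut (parallel to the chute floor), grows as its +y end swings up and over towards the crusher housing; upright at 1.26, stop at 1.65 rad. The axis lies along the mill's x at mill y -107, height 108 mm. Stiff: stays at any angle, takes about 4 N at the bar to move. The latch's cam holds it shut until turned free.
- guard_bar (a point): Middle of the guard's black round handle bar, 12 mm thick, 70 mm clear length along the mill's x between two posts, 30 mm above the panel (32 square off the hinge axis), 160 mm along it from the hinge, 15 mm short of the panel's free edge. About 196 mm above the bench when shut. Axes turn with the guard: x along the bar, z square to the panel. It can roll in the pads.
- latch (a joint): Quarter-turn cam latch on a bracket on the operator's side of the chute: 0 = locked (steel cam over the guard's ear), grows as it is turned CLOCKWISE seen from above, 1.571 = free (stop). The cam clears the ear from about 1.2. Light friction, stays where left. The guard must be fully down before it can be locked again.
- latch_grip (a point): On the latch's vertical axis, where the TCP goes to grip it, 189 mm above the bench. The grip is a red bar 42 mm long, 12 wide, 26 high: its top is 6 mm above this point, its bottom 20 mm below, on a cam plate. At 0 the bar lies along the mill's x with its white mark towards the guard. This point turns with it: x along the bar, z up.
- tray: Fixed wooden nest tray, 260 x 186 mm, 14 high. Origin under its centre. Three oblong nests in a row at y -45 and three round ones at y +43, at x -82, 0, +82. Nests are 8 mm deep, 2 mm wider than the cake all round, with a small chamfer; nest floor 6 mm above the bench.
- brick0: Hard dry soybean brick, dark brown, 68 (x) x 42 (y) x 24 (z) mm, 50-100 g, origin at its CENTRE. The one jammed across the chute under the lips, its length spanning the narrowing walls, centre about 54 mm down the slope from table_edge. Pushed at its middle, low on its lower long face, it slides up the floor onto the feed table; pushed high up it may tip.
- brick1: Soybean brick like brick0, 68 (x) x 42 (y) x 24 (z) mm, origin at its CENTRE, lying on a fixed bamboo mat 4 mm thick. May be absent.
- brick2: Soybean brick like brick0, 68 (x) x 42 (y) x 24 (z) mm, origin at its CENTRE, lying on a fixed bamboo mat 4 mm thick. May be absent.
- cake0: Hard dry round wheat cake, pale, 46 mm across, 24 high, 30-65 g, origin at its CENTRE, lying on a fixed bamboo mat 4 mm thick. May be absent.
- cake1: Hard dry round wheat cake, pale, 46 mm across, 24 high, 30-65 g, origin at its CENTRE, lying on a fixed bamboo mat 4 mm thick. May be absent.
- cake2: Hard dry round wheat cake, pale, 46 mm across, 24 high, 30-65 g, origin at its CENTRE, lying on a fixed bamboo mat 4 mm thick. May be absent.
- oblong0 (a point): Where a brick's centre is when seated in the oblong nest at the tray's x -82, y -45 (18 mm above the bench); the nest's 68 mm length runs along this point's x.
- round0 (a point): Where a round cake's centre is when seated in the round nest at the tray's x -82, y +43 (18 mm above the bench).
- oblong1 (a point): Where a brick's centre is when seated in the oblong nest at the tray's x 0, y -45 (18 mm above the bench); the nest's 68 mm length runs along this point's x.
- round1 (a point): Where a round cake's centre is when seated in the round nest at the tray's x 0, y +43 (18 mm above the bench).
- oblong2 (a point): Where a brick's centre is when seated in the oblong nest at the tray's x 82, y -45 (18 mm above the bench); the nest's 68 mm length runs along this point's x.
- round2 (a point): Where a round cake's centre is when seated in the round nest at the tray's x 82, y +43 (18 mm above the bench).
- bowl: Bystander: loose stainless bowl, 140 mm across, 55 high, origin under its centre.
- scoop: Bystander: loose orange plastic scoop, about 160 long and 30 high, lying on the bench; origin near the root of its handle.
- tamper: Bystander: clear acrylic tamper standing on its foot (56 mm across), 170 high, origin under its foot.
- onggi_lid: Bystander: loose ceramic lid, 160 mm across and 49 high, on the dark onggi jar (188 mm across, 198 high), origin under its centre.

How it is judged:
On the way, in this order (a step that is already met when the one before it is completed fails the run):
1. the latch is turned free (value of joint latch above 1.25 rad), for 0.2 s.
2. the guard is swung up (value of joint guard above 1.1 rad), for 0.2 s.
3. the jammed brick is back up the chute, clear of the lips (y of brick0 in the frame of mill above 0.088 m), for 0.2 s.
At the end, for the whole second after the job is handed in: Every brick present lies seated in an oblong nest and every round cake in a round nest (centre within 6 mm of the seated point, flat within 0.12 rad), at rest; the guard is shut (below 0.06 rad) and the latch locked again (below 0.3 rad) (((distance between brick0 and oblong0 below 0.006 m and angle between the z axis of brick0 and the z axis of oblong0, either way round below 0.12 rad) or (distance between brick0 and oblong1 below 0.006 m and angle between the z axis of brick0 and the z axis of oblong1, either way round below 0.12 rad) or (distance between brick0 and oblong2 below 0.006 m and angle between the z axis of brick0 and the z axis of oblong2, either way round below 0.12 rad)) and ((distance between brick1 and oblong0 below 0.006 m and angle between the z axis of brick1 and the z axis of oblong0, either way round below 0.12 rad) or (distance between brick1 and oblong1 below 0.006 m and angle between the z axis of brick1 and the z axis of oblong1, either way round below 0.12 rad) or (distance between brick1 and oblong2 below 0.006 m and angle between the z axis of brick1 and the z axis of oblong2, either way round below 0.12 rad)) and ((distance between brick2 and oblong0 below 0.006 m and angle between the z axis of brick2 and the z axis of oblong0, either way round below 0.12 rad) or (distance between brick2 and oblong1 below 0.006 m and angle between the z axis of brick2 and the z axis of oblong1, either way round below 0.12 rad) or (distance between brick2 and oblong2 below 0.006 m and angle between the z axis of brick2 and the z axis of oblong2, either way round below 0.12 rad)) and ((distance between cake0 and round0 below 0.006 m and angle between the z axis of cake0 and the z axis of round0, either way round below 0.12 rad) or (distance between cake0 and round1 below 0.006 m and angle between the z axis of cake0 and the z axis of round1, either way round below 0.12 rad) or (distance between cake0 and round2 below 0.006 m and angle between the z axis of cake0 and the z axis of round2, either way round below 0.12 rad)) and ((distance between cake1 and round0 below 0.006 m and angle between the z axis of cake1 and the z axis of round0, either way round below 0.12 rad) or (distance between cake1 and round1 below 0.006 m and angle between the z axis of cake1 and the z axis of round1, either way round below 0.12 rad) or (distance between cake1 and round2 below 0.006 m and angle between the z axis of cake1 and the z axis of round2, either way round below 0.12 rad)) and ((distance between cake2 and round0 below 0.006 m and angle between the z axis of cake2 and the z axis of round0, either way round below 0.12 rad) or (distance between cake2 and round1 below 0.006 m and angle between the z axis of cake2 and the z axis of round1, either way round below 0.12 rad) or (distance between cake2 and round2 below 0.006 m and angle between the z axis of cake2 and the z axis of round2, either way round below 0.12 rad)) and linear speed of each of brick0, brick1, brick2, cake0, cake1, cake2 below 0.02 m/s and value of joint guard below 0.06 rad and value of joint latch below 0.3 rad); the robot touches nothing.
It fails at once if the bowl is moved more than 30 mm or toppled (distance of bowl from where it was at the start of the episode above 0.03 m or angle between bowl's own z axis and vertical above 0.5 rad).
It fails at once if the scoop is moved more than 30 mm or toppled (distance of scoop from where it was at the start of the episode above 0.03 m or angle between scoop's own z axis and vertical above 0.5 rad).
It fails at once if the tamper is moved more than 30 mm or toppled (distance of tamper from where it was at the start of the episode above 0.03 m or angle between tamper's own z axis and vertical above 0.5 rad).
It fails at once if the onggi lid is moved more than 30 mm or toppled (distance of onggi_lid from where it was at the start of the episode above 0.03 m or angle between onggi_lid's own z axis and vertical above 0.5 rad).
Of brick1, brick2, cake0, cake1, cake2 only 2 to 4 are there at a start; the rules pass over those that are not, and their reading is None.
At some moment in a run one of brick1, brick2, cake0, cake1, cake2 may be knocked a few centimetres aside while the robot is not near it.
It also fails if it takes over 210 s, if anything falls off the work surface, if the arm or the gripper's body presses on something with over 40 N, if the wrist force passes 120 N, or if a joint passes its speed limit or range.

### The arm

A 6-joint arm with a two-finger parallel gripper is mounted at the origin on the work surface. World frame = base frame: x ahead of the robot, y to its left, z up, the work surface at z = 0. Lengths are in m, angles in rad, forces in N, time in s.
With the tool pointing down it reaches from about 0.375 to 0.9 m from the base axis. Payload 3.1 kg.
Tool frame: the origin (TCP) lies between the finger pads, 19 mm behind the fingertips; this is the grasp point; z points along the fingers, y is the direction in which the jaws open and shut (so a half turn about z gives the same grasp; the last joint's range is limited). The gripper opens to 87 mm and grips with 3 to 60 N. Pads are 19 mm wide; open, the fingers measure 117 mm over their backs; the gripper's body (75 mm by 190 mm) begins 51 mm behind the grasp point.
Start: joints at [0.997, 0.527, 1.433, -0, 1.181, -0.178], TCP at [0.241, 0.577, 0.241] pointing down, gripper open.
Joint ranges: [-3.08, 3.08], [-0.75, 2.2], [0.22, 2.44], [-1.43, 4.57], [0, 2.65], [-2.85, 2.85]. Speed limits (rad/s): [2.79, 2.79, 3.14, 3.14, 3.14, 3.14].

### API

Orientations are given as a unit quaternion [x, y, z, w].
In Python, from rig import robot gives the robot as it stands. The module is installed in compiled form; this text tells all that it offers.
- The arm moves only by the tool send_rows, never from a script. Its argument "deltas" is a list of rows, each an object of numbers: "tx", "ty", "tz": the shift along the tool's x, y, z in cm; "rx", "ry", "rz": the turn, a rotation vector about the tool's x, y, z in rad. A call has 1 to 5 rows; each row is the pose to reach, as a shift and turn from the pose commanded when the call began, along the tool's axes at that moment; what a row does not reach only later rows make up. A row lasts 1/12 s, in which the tool goes at most 41.7 mm and 7.16 degrees, less where a joint would pass 70% of its speed; a pose out of reach is approached as far as the arm can. A call with a gripper value outside its range is refused whole. "claw" is the finger opening in cm, from 0 to 8.7, set as the call begins (left out, the last holds). The fingers move at their own pace and stop on an object; "squeeze" is the grip in N (left out, the last holds). Time passes only in rows, so rows that repeat a pose let the fingers close. It gives the time, the measured TCP pose, the force and the opening at its end, in the units of the state.
- robot.get_obs(): the state, without advancing time (a new reading comes with each control period).
- robot.camera(name): name is "scene" or "side" or "wrist"; returns a dict with "color" (420x560x3 uint8, red, green, blue), "z_map" (420x560 float32, m along the optical axis (not along the pixel's ray), 0 where there is no reading), "intrinsics" (3x3 intrinsics, pixels), "R" (3x3) and "t" (3): a world point X has camera coordinates R X + t; the wrist camera has in their place "tool_from_camera" (4x4, takes a point from camera to tool coordinates, whose origin is the TCP and whose axes are the flange's). Camera axes: x right, y down, z forward; pixel columns grow to the right and rows downward; lengths in m; the calibration is good to about 2 mm. A picture is of the moment at which its call begins: read the wrist's pose just before it.
- robot.hand_in(): hands the job in, once; it reports no verdict.
Trained networks look in the newest picture that a camera, given by its name, has taken for a name from the list of things; names that differ only in an ending like _2 or _b are one class to them, and where a whole thing is asked for, a point or a joint stands for the part that bears it (a point fixed in the world has none). Each returns a list of dicts, best first, with "p" (0 to 1); they miss things now and then, are a little off and sometimes report something else, mostly with a low value. They report only what shows in the picture. A call takes as long as a camera call.
- robot.outline_of(label, camera): "pixels" (420x560 bool, what is visible of it) and "xy" ([column, row] in pixels, amid what is visible of it).
- robot.tip_of(label, camera): "xy" ([column, row] in pixels: a listed point, or the origin of a listed thing).
The state is a dict: "time": time; "q": joint angles; "joint_velocities": joint speeds; "joint_torque": joint torques, N m; "position": TCP position; "tool_rot": TCP orientation; "ft_force": force on the tool from outside, world axes, zero at the start; "moment": the same for the moment, N m; "grip_width": finger opening in m.
Only numpy, scipy, OpenCV 4.12 (cv2) and the standard library are available. Lean on these libraries where they do the work, as an engineer would, in place of code of your own. Each camera call takes 0.05 s, during which the arm holds its last target.

## Working session

There is one attempt and no reset: what is moved stays moved. The work goes in short steps, Python scripts to look and compute and a tool call to move; the robot and the scene stay as the last step left them, time stands still between calls to the robot, and variables do not carry over. Pictures are saved under pics/ and viewed, and the job is handed in when it is done.

Besides the shell and the picture viewer there is one more tool, called after "Request:" by a JSON object that holds its "name" and its "arguments", one argument or row to a line. send_rows: Moves the arm, as the interface text tells. Its arguments: {"type":"object","properties":{"deltas":{"type":"array","items":{"type":"object","properties":{"tx":{"type":"number"},"ty":{"type":"number"},"tz":{"type":"number"},"rx":{"type":"number"},"ry":{"type":"number"},"rz":{"type":"number"}}}},"claw":{"type":"number"},"squeeze":{"type":"number"}},"required":["deltas"]}

```bash
ls; mkdir -p pics
python3 - <<'E'
from rig import robot
import cv2,json
print(robot.get_obs())
for n in ["scene","side","wrist"]:
    c=robot.camera(n)
    cv2.imwrite(f"pics/a_{n}.png",c["color"][:,:,::-1])
    print(n,c["intrinsics"].tolist(),c.get("R"),c.get("t"),c.get("tool_from_camera"))
E
```

```text
pics
{'time': 0.0, 'q': array([ 9.96487676e-01,  5.28466647e-01,  1.43389078e+00, -1.61423074e-05,
        1.18139589e+00, -1.78496939e-01]), 'joint_velocities': array([-0.00115194,  0.00182456,  0.00031417,  0.00075687, -0.0010207 ,
        0.00026629]), 'joint_torque': array([ 2.03412594e-03, -4.40035772e+01, -1.76601523e+01,  6.35379413e-02,
        5.81884885e-02, -1.37436159e-04]), 'position': array([0.24056836, 0.57610059, 0.24027496]), 'tool_rot': array([ 1.96613369e-01,  9.80480503e-01, -1.00744270e-03, -3.90163883e-04]), 'ft_force': array([ 0.00048259,  0.2724447 , -0.22147471]), 'moment': array([-0.02697831,  0.07147024, -0.01173578]), 'grip_width': 0.08706963796265112}
scene [[426.5705913843001, 0.0, 278.86421031638366], [0.0, 426.5705913843001, 208.10914507800146], [0.0, 0.0, 1.0]] [[-0.49738988  0.8674923  -0.00777227]
 [ 0.60756179  0.3419317  -0.71690403]
 [-0.61925115 -0.36130294 -0.69712854]] [ 0.27750202 -0.21940453  1.54943793] None
side [[453.8799310703174, 0.0, 285.4225502112373], [0.0, 453.8799310703174, 206.50267888710795], [0.0, 0.0, 1.0]] [[-0.99326684 -0.11458798  0.01704627]
 [-0.06996994  0.47610634 -0.87659966]
 [ 0.09233195 -0.8718901  -0.48091835]] [0.51162515 0.16425935 1.25853074] None
wrist [[362.85945219914163, 0.0, 271.83204061313376], [0.0, 362.85945219914163, 207.8438342007859], [0.0, 0.0, 1.0]] None None [[-4.32872049e-04 -9.56324976e-01 -2.92305239e-01  8.01329558e-02]
 [ 9.99999888e-01 -4.69313454e-04  5.45463282e-05 -1.52482143e-04]
 [-1.89346797e-04 -2.92305182e-01  9.56325073e-01 -1.43489282e-01]
 [ 0.00000000e+00  0.00000000e+00  0.00000000e+00  1.00000000e+00]]
```

View pics/a_scene.png

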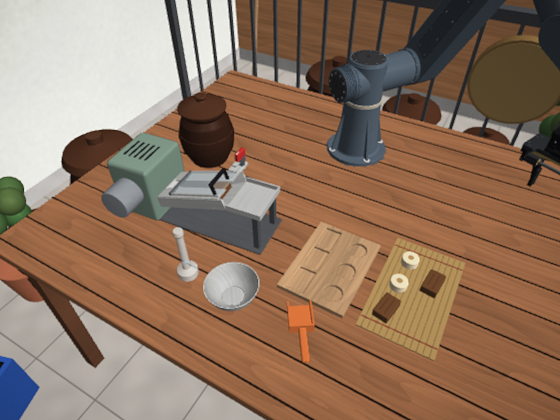

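View pics/a_side.png

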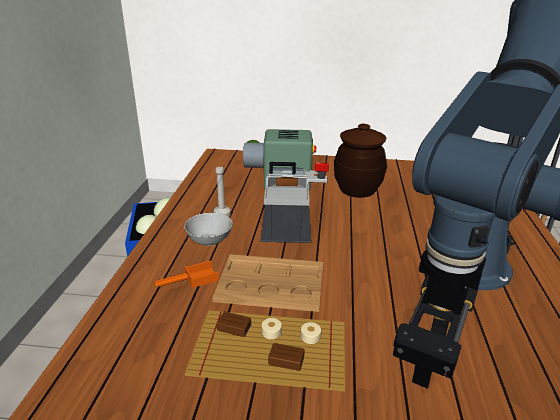

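View pics/a_wrist.png

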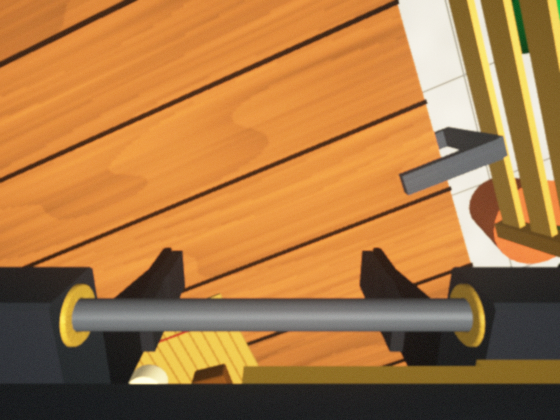

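The scene picture shows the mill at about (200,195), the latch at (240,155), the tray at (332,265), and the mat with 2 bricks and 2 rounds around (410,285). The bowl, scoop, tamper and jar are all nearby.

```bash
cat > h.py <<'E'
from rig import robot
import numpy as np, cv2
from scipy.spatial.transform import Rotation as Rn
cams={}
def cam(n):
    o=robot.get_obs(); c=robot.camera(n)
    if n=="wrist":
        T=np.eye(4);T[:3,:3]=Rn.from_quat(o["tool_rot"]).as_matrix();T[:3,3]=o["position"]
        M=T@np.array(c["tool_from_camera"]); 
    else:
        M=np.eye(4);M[:3,:3]=c["R"].T;M[:3,3]=-c["R"].T@c["t"]
    c["M"]=M; cams[n]=c; return c
def save(c,name): cv2.imwrite("pics/%s.png"%name,np.ascontiguousarray(c["color"][:,:,::-1]))
def ray(c,uv):
    K=c["intrinsics"]; d=np.array([(uv[0]-K[0,2])/K[0,0],(uv[1]-K[1,2])/K[1,1],1.0])
    return c["M"][:3,3], c["M"][:3,:3]@d
def atz(c,uv,z):
    o,d=ray(c,uv); return o+d*(z-o[2])/d[2]
def atdepth(c,uv):
    z=c["z_map"][int(round(uv[1])),int(round(uv[0]))]; o,d=ray(c,uv); return o+d*z
def proj(c,X):
    Mi=np.linalg.inv(c["M"]); p=Mi[:3,:3]@np.asarray(X)+Mi[:3,3]; q=c["intrinsics"]@p; return q[:2]/q[2]
def cloud(c):
    K=c["intrinsics"]; z=c["z_map"]; v,u=np.indices(z.shape)
    P=np.stack([(u-K[0,2])/K[0,0]*z,(v-K[1,2])/K[1,1]*z,z],-1)
    W=P@c["M"][:3,:3].T+c["M"][:3,3]; W[z<=0]=np.nan; return W
def toolrot(o=None):
    o=o or robot.get_obs(); return Rn.from_quat(o["tool_rot"]).as_matrix()
E
python3 - <<'E'
from h import *
np.set_printoptions(precision=4,suppress=True)
for n in ["scene","side"]:
    c=cam(n)
    for l,z in [("mill",0),("table_edge",.13),("slot",.099),("latch_grip",.189),("guard_bar",.196),("tray",0),("oblong0",.018),("oblong1",.018),("oblong2",.018),("round0",.018),("round1",.018),("round2",.018),("brick0",None),("brick1",.016),("cake0",.016),("bowl",0),("scoop",0),("tamper",0),("onggi_lid",.198)]:
        for t in robot.tip_of(l,n)[:5]:
            if t["p"]<.2: continue
            p=atz(c,t["xy"],z) if z is not None else atdepth(c,t["xy"])
            print(n,l,round(t["p"],2),np.round(t["xy"],1),p)
E
```

```text
scene mill 0.61 [217.1 218.5] [ 0.5405 -0.2264 -0.    ]
scene table_edge 0.75 [235.1 195. ] [ 0.5389 -0.1492  0.13  ]
scene slot 0.84 [210.2 192.3] [ 0.5376 -0.2398  0.099 ]
scene latch_grip 0.65 [237.4 152.1] [ 0.4356 -0.2054  0.189 ]
scene guard_bar 0.7 [216.7 176.8] [ 0.5607 -0.187   0.196 ]
scene guard_bar 0.42 [203.2 106.3] [ 0.2914 -0.4352  0.196 ]
scene tray 0.79 [332.5 264.4] [ 0.5288  0.1524 -0.    ]
scene oblong0 0.96 [301.5 277.3] [0.6211 0.1045 0.018 ]
scene oblong0 0.72 [328.6 235.1] [0.4514 0.1031 0.018 ]
scene oblong0 0.59 [317.9 254.5] [0.5309 0.108  0.018 ]
scene oblong1 0.96 [301.5 277.3] [0.6211 0.1045 0.018 ]
scene oblong1 0.72 [328.6 235.1] [0.4514 0.1031 0.018 ]
scene oblong1 0.59 [317.9 254.5] [0.5309 0.108  0.018 ]
scene oblong2 0.96 [301.5 277.3] [0.6211 0.1045 0.018 ]
scene oblong2 0.72 [328.6 235.1] [0.4514 0.1031 0.018 ]
scene oblong2 0.59 [317.9 254.5] [0.5309 0.108  0.018 ]
scene round0 0.97 [332.1 293.9] [0.6287 0.1957 0.018 ]
scene round0 0.76 [358.7 249.1] [0.458  0.1978 0.018 ]
scene round0 0.56 [345.9 268.4] [0.5372 0.1937 0.018 ]
scene round1 0.97 
[... 2827 characters left out ...]
und2 0.6 [300.6 290.3] [0.4554 0.1914 0.018 ]
side brick0 0.76 [284.6 354.6] [0.4698 0.4115 0.0272]
side brick0 0.74 [283.6 179.6] [ 0.5449 -0.1887  0.1366]
side brick0 0.7 [231.2 324.9] [0.5964 0.3432 0.0284]
side brick1 0.76 [284.6 354.6] [0.4708 0.401  0.016 ]
side brick1 0.74 [283.6 179.6] [ 0.5731 -0.4416  0.016 ]
side brick1 0.7 [231.2 324.9] [0.5997 0.3304 0.016 ]
side cake0 0.71 [274.1 330.8] [0.5018 0.3359 0.016 ]
side cake0 0.69 [309.6 336.5] [0.4227 0.3427 0.016 ]
side bowl 0.64 [210.3 239.2] [ 0.7443 -0.0307  0.    ]
side scoop 0.62 [185.1 283.3] [0.7545 0.1816 0.    ]
side scoop 0.61 [273.9 266.6] [0.5377 0.0787 0.    ]
side onggi_lid 0.86 [363.9 140.5] [ 0.2963 -0.4097  0.198 ]
```

```bash
cat >> h.py <<'E'
def Rdown(az,tilt=0.0):
    # tool y at azimuth az, z down; tilt = extra rotation about world axis along tool x (right-hand, rad)
    y=np.array([np.cos(az),np.sin(az),0]); z=np.array([0,0,-1.0]); x=np.cross(y,z)
    return np.stack([x,y,z],1)
def go(pos,az=None,R=None,o=None):
    o=o or robot.get_obs(); R0=toolrot(o)
    if R is None: R=Rdown(az)
    d=R0.T@(np.array(pos)-o["position"])*100; r=Rn.from_matrix(R0.T@R).as_rotvec()
    print("t=%.2f q6=%.2f tcp=%s"%(o["time"],o["q"][5],np.round(o["position"],4)),"D: tx %.2f ty %.2f tz %.2f rx %.3f ry %.3f rz %.3f"%(*d,*r),"rows>=%.1f"%max(np.linalg.norm(d)/4.17,np.linalg.norm(r)/.125))
E
python3 -c "
from h import *
go([.46,.30,.36],np.pi/2)
go([.49,-.17,.36],np.pi/2)"
```

```text
t=2.15 q6=-0.18 tcp=[0.2409 0.5767 0.2412] D: tx -30.88 ty -17.08 tz -11.88 rx -0.000 ry 0.000 rz -0.396 rows>=8.9
t=2.15 q6=-0.18 tcp=[0.2409 0.5767 0.2412] D: tx -51.77 ty -59.29 tz -11.87 rx -0.000 ry 0.000 rz -0.396 rows>=19.1
```

Request:
{"name": "send_rows", "arguments": {
  "deltas": [
    {"tx":-30.9,"ty":-17.1,"tz":-11.9,"rz":-0.396},
    {"tx":-30.9,"ty":-17.1,"tz":-11.9,"rz":-0.396},
    {"tx":-30.9,"ty":-17.1,"tz":-11.9,"rz":-0.396},
    {"tx":-30.9,"ty":-17.1,"tz":-11.9,"rz":-0.396},
    {"tx":-30.9,"ty":-17.1,"tz":-11.9,"rz":-0.396}
  ]
}}

```text
schema error: expected keys tx, ty, tz, rx, ry, rz
```

```bash
python3 -c "
from h import *
go([.46,.30,.36],np.pi/2)
go([.49,-.17,.36],np.pi/2)"
```

```text
t=2.15 q6=-0.18 tcp=[0.2409 0.5767 0.2412] D: tx -30.88 ty -17.08 tz -11.88 rx -0.000 ry 0.000 rz -0.396 rows>=8.9
t=2.15 q6=-0.18 tcp=[0.2409 0.5767 0.2412] D: tx -51.77 ty -59.29 tz -11.87 rx -0.000 ry 0.000 rz -0.396 rows>=19.1
```

Request:
{"name": "send_rows", "arguments": {
  "deltas": [
    {"tx":-30.9,"ty":-17.1,"tz":-11.9,"rx":0,"ry":0,"rz":-0.396},
    {"tx":-30.9,"ty":-17.1,"tz":-11.9,"rx":0,"ry":0,"rz":-0.396},
    {"tx":-30.9,"ty":-17.1,"tz":-11.9,"rx":0,"ry":0,"rz":-0.396},
    {"tx":-30.9,"ty":-17.1,"tz":-11.9,"rx":0,"ry":0,"rz":-0.396},
    {"tx":-30.9,"ty":-17.1,"tz":-11.9,"rx":0,"ry":0,"rz":-0.396}
  ]
}}

```text
time: 2.57
position: [0.3615, 0.4239, 0.307]
tool_rot: [-0.001, 1.0, -0.0, 0.0]
ft_force: [1.1, -0.4, 0.1]
grip_width: 0.0867
```

```bash
python3 -c "
from h import *
go([.49,-.17,.36],np.pi/2)"
```

```text
t=2.57 q6=-0.91 tcp=[0.3615 0.4239 0.307 ] D: tx -12.70 ty -59.42 tz -5.30 rx -0.000 ry 0.000 rz 0.002 rows>=14.6
```

Request:
{"name": "send_rows", "arguments": {
  "deltas": [
    {"tx":-12.7,"ty":-59.4,"tz":-5.3,"rx":0,"ry":0,"rz":0},
    {"tx":-12.7,"ty":-59.4,"tz":-5.3,"rx":0,"ry":0,"rz":0},
    {"tx":-12.7,"ty":-59.4,"tz":-5.3,"rx":0,"ry":0,"rz":0},
    {"tx":-12.7,"ty":-59.4,"tz":-5.3,"rx":0,"ry":0,"rz":0},
    {"tx":-12.7,"ty":-59.4,"tz":-5.3,"rx":0,"ry":0,"rz":0}
  ]
}}

```text
time: 2.98
position: [0.4043, 0.2204, 0.3249]
tool_rot: [-0.0, 1.0, 0.0, 0.0]
ft_force: [1.2, -0.2, 0.2]
grip_width: 0.0874
```

```bash
python3 -c "
from h import *
go([.49,-.17,.36],np.pi/2)"
```

```text
t=2.98 q6=-1.32 tcp=[0.4043 0.2204 0.3249] D: tx -8.54 ty -39.05 tz -3.51 rx 0.000 ry 0.001 rz 0.001 rows>=9.6
```

Request:
{"name": "send_rows", "arguments": {
  "deltas": [
    {"tx":-8.5,"ty":-39,"tz":-3.5,"rx":0,"ry":0,"rz":0},
    {"tx":-8.5,"ty":-39,"tz":-3.5,"rx":0,"ry":0,"rz":0},
    {"tx":-8.5,"ty":-39,"tz":-3.5,"rx":0,"ry":0,"rz":0},
    {"tx":-8.5,"ty":-39,"tz":-3.5,"rx":0,"ry":0,"rz":0},
    {"tx":-8.5,"ty":-39,"tz":-3.5,"rx":0,"ry":0,"rz":0}
  ]
}}

```text
time: 3.4
position: [0.4485, 0.0175, 0.3432]
tool_rot: [-0.0, 1.0, -0.0, 0.0]
ft_force: [0.7, 0.2, -0.4]
grip_width: 0.0873
```

```bash
python3 -c "
from h import *
go([.49,-.17,.36],np.pi/2)"
```

```text
t=3.40 q6=-1.78 tcp=[0.4485 0.0175 0.3432] D: tx -4.15 ty -18.75 tz -1.68 rx -0.000 ry 0.001 rz 0.000 rows>=4.6
```

Request:
{"name": "send_rows", "arguments": {
  "deltas": [
    {"tx":-4.1,"ty":-18.7,"tz":-1.7,"rx":0,"ry":0,"rz":0},
    {"tx":-4.1,"ty":-18.7,"tz":-1.7,"rx":0,"ry":0,"rz":0},
    {"tx":-4.1,"ty":-18.7,"tz":-1.7,"rx":0,"ry":0,"rz":0},
    {"tx":-4.1,"ty":-18.7,"tz":-1.7,"rx":0,"ry":0,"rz":0},
    {"tx":-4.1,"ty":-18.7,"tz":-1.7,"rx":0,"ry":0,"rz":0}
  ]
}}

```text
time: 3.82
position: [0.4905, -0.1718, 0.3603]
tool_rot: [0.001, 1.0, -0.001, 0.001]
ft_force: [0.7, 0.6, -1.0]
grip_width: 0.0874
```

Request:
{"name": "send_rows", "arguments": {
  "deltas": [
    {"tx":0,"ty":0,"tz":0,"rx":0,"ry":0,"rz":0},
    {"tx":0,"ty":0,"tz":0,"rx":0,"ry":0,"rz":0}
  ]
}}

```text
time: 3.98
position: [0.4896, -0.1687, 0.3594]
tool_rot: [0.001, 1.0, 0.0, -0.0]
ft_force: [-0.6, 0.4, -1.3]
grip_width: 0.0872
```

Run:
```python
from h import *
np.set_printoptions(precision=4,suppress=True)
c=cam("wrist"); save(c,"w1"); np.savez("w1.npz",**{k:c[k] for k in ["color","z_map","intrinsics","M"]})
for l,z in [("mill",0),("table_edge",.13),("slot",.099),("latch_grip",.189),("guard_bar",.196),("brick0",None)]:
    for t in robot.tip_of(l,"wrist")[:3]:
        if t["p"]<.3: continue
        print(l,round(t["p"],2),np.round(t["xy"],1),atz(c,t["xy"],z) if z is not None else '',atdepth(c,t["xy"]))
```

```text
mill 0.56 [229.9 195.2] [ 0.5438 -0.229   0.    ] [ 0.5031 -0.2108  0.1525]
mill 0.32 [461.3 247.6] [0.6264 0.1151 0.    ] [0.6241 0.1122 0.0052]
table_edge 0.76 [288.4 217.5] [ 0.5343 -0.151   0.13  ] [ 0.5344 -0.151   0.1298]
table_edge 0.32 [475.8 131.9] [0.4438 0.0375 0.13  ] [0.4552 0.1061 0.0059]
slot 0.71 [237.3 122.8] [ 0.4361 -0.2061  0.099 ] [ 0.4297 -0.1973  0.1951]
latch_grip 0.89 [237.9 122.6] [ 0.43   -0.1973  0.189 ] [ 0.4296 -0.1968  0.1943]
guard_bar 0.59 [246.4 255.9] [ 0.5494 -0.1925  0.196 ] [ 0.5504 -0.1927  0.1937]
guard_bar 0.43 [359.9 318.2] [ 0.616  -0.0834  0.196 ] [ 0.4598 -0.1481  0.4281]
```

View pics/w1.png

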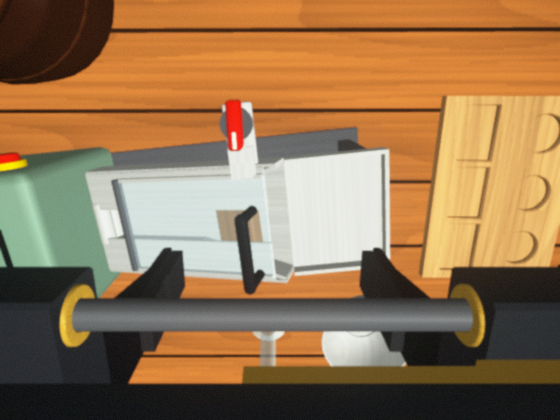

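The picture shows the red latch at (237,122) with its white mark down towards the guard, the bar at (247,250), and the mill yawed a few degrees. Next I fit the mill pose from depth.

Run:
```python
from h import *
np.set_printoptions(precision=4,suppress=True)
c=dict(np.load("w1.npz")); W=cloud(c)
x,y,z=W[...,0],W[...,1],W[...,2]
reg=(x>.45)&(x<.63)&(y>-.17)&(y<-.02)
m=reg&(abs(z-.13)<.006)
P=W[m]; print(m.sum(), P[:,2].mean())
for yy in np.arange(-.145,-.05,.01):
    s=m&(abs(y-yy)<.003); print(round(yy,3),x[s].min(),x[s].max(),(x[s].min()+x[s].max())/2)
s=reg&(z>.138)&(z<.15)
for xx in np.arange(.48,.6,.01):
    t=s&(abs(x-xx)<.003)&(y>-.09); u=m&(abs(x-xx)<.003)
    print(round(xx,3), y[t].min() if t.any() else None, y[t].max() if t.any() else None, y[u].min(),y[u].max())
# red latch bar
hsv=cv2.cvtColor(c["color"],cv2.COLOR_RGB2HSV); red=((hsv[...,0]<6)|(hsv[...,0]>174))&(hsv[...,1]>180)&(hsv[...,2]>90)&(z>.185)&(abs(y+.197)<.04)&(abs(x-.43)<.04)
Q=W[red][:,:2].astype(np.float32); print("latch",cv2.minAreaRect(Q),Q.mean(0),W[red][:,2].max())
dark=(c["color"].max(-1)<40)&(z>.18)&(z<.215)&(x>.48)&(x<.62)&(y<-.1)&(y>-.26)
Q=W[dark]; print("bar",cv2.minAreaRect(Q[:,:2].astype(np.float32)),len(Q),np.percentile(Q[:,2],[5,50,95]))
```

```text
11473 0.12967123741310285
-0.145 0.46715591669495826 0.596012835515155 0.5315843761050567
-0.135 0.46611436534356215 0.5915683286742002 0.5288413470088812
-0.125 0.4648240732147812 0.5904470654896379 0.5276355693522096
-0.115 0.4642009702202399 0.5895148030692376 0.5268578866447388
-0.105 0.46306232592512214 0.5883484660617185 0.5257053959934204
-0.095 0.4620030347205144 0.5878487714944428 0.5249259031074787
-0.085 0.46117292812915334 0.586303731099119 0.5237383296141362
-0.075 0.46007030060888543 0.5853186925873395 0.5226944965981124
-0.065 0.45912702048666554 0.5720586193441621 0.5155928199154138
-0.055 0.4584411758258143 0.5722387334145624 0.5153399546201883
0.48 -0.05637673951466533 -0.05217372602172142 -0.1675669132972618 -0.05552907260167765
0.49 -0.055252729270020645 -0.050597346935659204 -0.16970573796225605 -0.05441282974259941
0.5 -0.05442685340127042 -0.05025373674140285 -0.16974294746794194 -0.053532058050098766
0.51 -0.053467914789557744 -0.04906994273594256 -0.16978419192920866 -0.052537492983548414
0.52 -0.05204342987994795 -0.04837761213028499 -0.16982319845579383 -0.
[... 784 characters left out ...]
508819670574Traceback (most recent call last):
  File "<stdin>", line 18, in <module>
    return _quantile_unchecked(
        a, q, axis, out, overwrite_input, method, keepdims, weights)
    return _ureduce(a,
                    func=_quantile_ureduce_func,
    ...<5 lines>...
                    overwrite_input=overwrite_input,
                    method=method)
    r = func(a, **kwargs)
    result = _quantile(arr,
                       quantiles=q,
    ...<2 lines>...
                       out=out,
                       weights=wgt)
    slices_having_nans = np.isnan(arr[-1, ...])
                                  ~~~^^^^^^^^^
IndexError: index -1 is out of bounds for axis 0 with size 0
```

```bash
python3 -c "
from h import *
go([.430,-.198,.245],np.pi/2+.0995)"
```

```text
t=4.33 q6=-2.12 tcp=[ 0.4895 -0.1662  0.3598] D: tx 5.95 ty -3.17 tz 11.48 rx 0.000 ry 0.000 rz -0.098 rows>=3.2
```

Request:
{"name": "send_rows", "arguments": {
  "deltas": [
    {"tx":6,"ty":-3.2,"tz":11.5,"rx":0,"ry":0,"rz":-0.098},
    {"tx":6,"ty":-3.2,"tz":11.5,"rx":0,"ry":0,"rz":-0.098},
    {"tx":6,"ty":-3.2,"tz":11.5,"rx":0,"ry":0,"rz":-0.098},
    {"tx":6,"ty":-3.2,"tz":11.5,"rx":0,"ry":0,"rz":-0.098},
    {"tx":6,"ty":-3.2,"tz":11.5,"rx":0,"ry":0,"rz":-0.098}
  ],
  "claw": 5
}}

```text
time: 4.75
position: [0.4275, -0.1982, 0.2427]
tool_rot: [-0.048, 0.999, 0.002, -0.002]
ft_force: [-0.4, -0.0, 0.9]
grip_width: 0.0611
```

Run:
```python
from h import *
np.set_printoptions(precision=4,suppress=True)
c=cam("wrist"); save(c,"w2"); print(robot.get_obs()["position"])
for l,z in [("latch_grip",.189),("guard_bar",.190)]:
    for t in robot.tip_of(l,"wrist")[:3]:
        if t["p"]<.3: continue
        print(l,round(t["p"],2),np.round(t["xy"],1),atz(c,t["xy"],z) if z is not None else '',atdepth(c,t["xy"]))
W=cloud(c);x,y,z=np.moveaxis(W,-1,0)
hsv=cv2.cvtColor(c["color"],cv2.COLOR_RGB2HSV); red=((hsv[...,0]<6)|(hsv[...,0]>174))&(hsv[...,1]>150)&(hsv[...,2]>60)&(abs(y+.197)<.04)&(abs(x-.43)<.04)
m=red&(z>.192);Q=W[m]; print(m.sum(),cv2.minAreaRect(Q[:,:2].astype(np.float32)),Q.mean(0))
for xx in np.arange(.405,.46,.005):
    t=(abs(x-xx)<.002)&(z>.19)&(z<.2)&(abs(y+.197)<.04)
    if t.any(): print(round(xx,3),y[t].min(),y[t].max())
```

```text
[ 0.4298 -0.1993  0.2447]
latch_grip 0.57 [268.7 247.5] [ 0.4318 -0.1997  0.189 ] [ 0.4291 -0.1999  0.1954]
1091 ((0.43108412623405457, -0.20100411772727966), (0.040713075548410416, 0.011517271399497986), 2.881077289581299) [ 0.4279 -0.2013  0.1945]
0.41 -0.2070174706444945 -0.19682944173564348
0.415 -0.20789097255305888 -0.1958983316569246
0.42 -0.20763516640387045 -0.1958331908124001
0.425 -0.207483446546271 -0.1955848426777383
0.43 -0.20738448905655213 -0.1954237439503602
0.435 -0.20691151004579544 -0.19549659807968625
0.44 -0.2070694745243492 -0.19497394003436042
0.445 -0.20664234660924 -0.19508063247640933
0.45 -0.20621447270737048 -0.19483713978547185
```

View pics/w2.png

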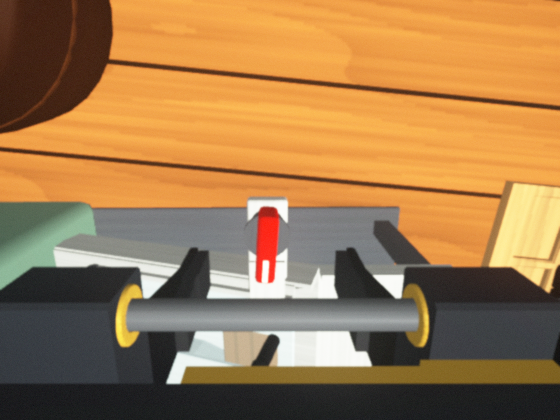

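The bar sits at (267,245) with its centre near world (0.431, -0.201). Lowering onto it.

```bash
python3 -c "
from h import *
go([.431,-.2012,.191],np.pi/2+.07)"
```

```text
t=4.90 q6=-2.34 tcp=[ 0.4319 -0.2003  0.2465] D: tx 0.12 ty -0.07 tz 5.55 rx -0.003 ry 0.004 rz 0.029 rows>=1.3
```

Request:
{"name": "send_rows", "arguments": {
  "deltas": [
    {"tx":0.1,"ty":-0.1,"tz":3,"rx":0,"ry":0,"rz":0.029},
    {"tx":0.1,"ty":-0.1,"tz":5.6,"rx":0,"ry":0,"rz":0.029},
    {"tx":0.1,"ty":-0.1,"tz":5.6,"rx":0,"ry":0,"rz":0.029},
    {"tx":0.1,"ty":-0.1,"tz":5.6,"rx":0,"ry":0,"rz":0.029}
  ]
}}

```text
time: 5.23
position: [0.4299, -0.2006, 0.1895]
tool_rot: [-0.035, 0.999, -0.0, 0.0]
ft_force: [0.0, -0.1, -0.4]
grip_width: 0.0499
```

```bash
python3 -c "
from h import *
go([.431,-.2012,.191],np.pi/2+.07)"
```

```text
t=5.23 q6=-2.31 tcp=[ 0.4299 -0.2006  0.1895] D: tx -0.11 ty -0.07 tz -0.15 rx -0.000 ry 0.001 rz 0.000 rows>=0.0
```

Request:
{"name": "send_rows", "arguments": {
  "deltas": [
    {"tx":-0.1,"ty":-0.1,"tz":-0.1,"rx":0,"ry":0,"rz":0},
    {"tx":-0.1,"ty":-0.1,"tz":-0.1,"rx":0,"ry":0,"rz":0},
    {"tx":-0.1,"ty":-0.1,"tz":-0.1,"rx":0,"ry":0,"rz":0},
    {"tx":-0.1,"ty":-0.1,"tz":-0.1,"rx":0,"ry":0,"rz":0},
    {"tx":-0.1,"ty":-0.1,"tz":-0.1,"rx":0,"ry":0,"rz":0}
  ],
  "claw": 0.5,
  "squeeze": 20
}}

```text
time: 5.65
position: [0.4301, -0.2017, 0.1904]
tool_rot: [-0.035, 0.999, -0.001, 0.001]
ft_force: [-0.5, -1.0, -0.5]
grip_width: 0.0248
```

Request:
{"name": "send_rows", "arguments": {
  "deltas": [
    {"tx":0,"ty":0,"tz":0,"rx":0,"ry":0,"rz":0},
    {"tx":0,"ty":0,"tz":0,"rx":0,"ry":0,"rz":0},
    {"tx":0,"ty":0,"tz":0,"rx":0,"ry":0,"rz":0}
  ]
}}

```text
time: 5.9
position: [0.4297, -0.201, 0.1899]
tool_rot: [-0.034, 0.999, 0.001, -0.0]
ft_force: [-0.1, 2.2, 3.7]
grip_width: 0.0116
```

Gripped at 11.6 mm. Turning clockwise, about 0.55 rad per call.

Request:
{"name": "send_rows", "arguments": {
  "deltas": [
    {"tx":0,"ty":0,"tz":0,"rx":0,"ry":0,"rz":0.11},
    {"tx":0,"ty":0,"tz":0,"rx":0,"ry":0,"rz":0.22},
    {"tx":0,"ty":0,"tz":0,"rx":0,"ry":0,"rz":0.33},
    {"tx":0,"ty":0,"tz":0,"rx":0,"ry":0,"rz":0.44},
    {"tx":0,"ty":0,"tz":0,"rx":0,"ry":0,"rz":0.55}
  ]
}}

```text
time: 6.32
position: [0.4299, -0.1999, 0.1899]
tool_rot: [0.241, 0.97, 0.002, -0.0]
ft_force: [2.2, 5.6, 4.2]
grip_width: 0.0118
```

Request:
{"name": "send_rows", "arguments": {
  "deltas": [
    {"tx":0,"ty":0,"tz":0,"rx":0,"ry":0,"rz":0.11},
    {"tx":0,"ty":0,"tz":0,"rx":0,"ry":0,"rz":0.22},
    {"tx":0,"ty":0,"tz":0,"rx":0,"ry":0,"rz":0.33},
    {"tx":0,"ty":0,"tz":0,"rx":0,"ry":0,"rz":0.44},
    {"tx":0,"ty":0,"tz":0,"rx":0,"ry":0,"rz":0.5}
  ]
}}

```text
time: 6.73
position: [0.4306, -0.1991, 0.1899]
tool_rot: [0.474, 0.881, 0.003, -0.0]
ft_force: [4.4, 8.2, 4.4]
grip_width: 0.0119
```

Request:
{"name": "send_rows", "arguments": {
  "deltas": [
    {"tx":0,"ty":0,"tz":0,"rx":0,"ry":0,"rz":0.11},
    {"tx":0,"ty":0,"tz":0,"rx":0,"ry":0,"rz":0.22},
    {"tx":0,"ty":0,"tz":0,"rx":0,"ry":0,"rz":0.33},
    {"tx":0,"ty":0,"tz":0,"rx":0,"ry":0,"rz":0.42},
    {"tx":0,"ty":0,"tz":0,"rx":0,"ry":0,"rz":0.42}
  ]
}}

```text
time: 7.15
position: [0.4314, -0.1988, 0.1899]
tool_rot: [0.647, 0.763, 0.003, -0.0]
ft_force: [7.3, 9.7, 3.2]
grip_width: 0.0114
```

```bash
python3 -c "
from h import *
o=robot.get_obs();print(o['ft_force'],o['moment'],o['grip_width'])
go([.431,-.2012,.191],0.09)"
```

```text
[7.26586045 9.70419319 3.18755848] [ 1.62771209 -1.0488878  -0.06602914] 0.011361808575553613
t=7.15 q6=-0.84 tcp=[ 0.4314 -0.1988  0.1899] D: tx -0.23 ty -0.08 tz -0.11 rx 0.004 ry -0.005 rz 0.074 rows>=0.6
```

Request:
{"name": "send_rows", "arguments": {
  "deltas": [
    {"tx":-0.2,"ty":0,"tz":0,"rx":0,"ry":0,"rz":0},
    {"tx":-0.2,"ty":0,"tz":0,"rx":0,"ry":0,"rz":0},
    {"tx":-0.2,"ty":0,"tz":0,"rx":0,"ry":0,"rz":0},
    {"tx":-0.2,"ty":0,"tz":0,"rx":0,"ry":0,"rz":0}
  ],
  "claw": 3.5
}}

```text
time: 7.48
position: [0.4299, -0.2037, 0.1895]
tool_rot: [0.645, 0.765, -0.0, -0.0]
ft_force: [-0.2, 0.0, -0.3]
grip_width: 0.0304
```

```bash
python3 -c "
from h import *
o=robot.get_obs();print(o['ft_force'],o['moment'],o['grip_width'])
go([.431,-.2012,.290],0.2)
go([.50,-.16,.30],np.pi/2+0.1)"
```

```text
[-0.18662953  0.00317993 -0.26961187] [-0.09258935  0.01036616  0.04719057] 0.030413858307058558
t=7.48 q6=-0.85 tcp=[ 0.4299 -0.2037  0.1895] D: tx 0.22 ty 0.14 tz -10.05 rx -0.001 ry 0.000 rz -0.030 rows>=2.4
t=7.48 q6=-0.85 tcp=[ 0.4299 -0.2037  0.1895] D: tx 3.12 ty 7.64 tz -11.05 rx -0.000 ry -0.000 rz -1.501 rows>=12.0
```

Request:
{"name": "send_rows", "arguments": {
  "deltas": [
    {"tx":0,"ty":0,"tz":-3.5,"rx":0,"ry":0,"rz":0},
    {"tx":0,"ty":0,"tz":-7.5,"rx":0,"ry":0,"rz":0},
    {"tx":0,"ty":0,"tz":-11,"rx":0,"ry":0,"rz":-0.12},
    {"tx":0,"ty":0,"tz":-11,"rx":0,"ry":0,"rz":-0.24},
    {"tx":0,"ty":0,"tz":-11,"rx":0,"ry":0,"rz":-0.36}
  ]
}}

```text
time: 7.9
position: [0.4311, -0.2047, 0.3023]
tool_rot: [0.495, 0.869, -0.001, 0.003]
ft_force: [0.1, 0.1, -0.4]
grip_width: 0.035
```

Request:
{"name": "send_rows", "arguments": {
  "deltas": [
    {"tx":0,"ty":0,"tz":0,"rx":0,"ry":0,"rz":-0.12},
    {"tx":0,"ty":0,"tz":0,"rx":0,"ry":0,"rz":-0.24},
    {"tx":0,"ty":0,"tz":0,"rx":0,"ry":0,"rz":-0.36},
    {"tx":0,"ty":0,"tz":0,"rx":0,"ry":0,"rz":-0.48},
    {"tx":0,"ty":0,"tz":0,"rx":0,"ry":0,"rz":-0.6}
  ]
}}

```text
time: 8.32
position: [0.4297, -0.2036, 0.2995]
tool_rot: [0.216, 0.976, -0.0, -0.0]
ft_force: [0.9, -0.5, -0.4]
grip_width: 0.0349
```

```bash
python3 -c "
from h import *
go([.48,-.17,.30],np.pi/2+0.1)"
```

```text
t=8.32 q6=-1.81 tcp=[ 0.4297 -0.2036  0.2995] D: tx -3.14 ty 5.17 tz -0.05 rx -0.000 ry -0.001 rz -0.535 rows>=4.3
```

Request:
{"name": "send_rows", "arguments": {
  "deltas": [
    {"tx":-4.5,"ty":4.5,"tz":0,"rx":0,"ry":0,"rz":-0.12},
    {"tx":-4.5,"ty":4.5,"tz":0,"rx":0,"ry":0,"rz":-0.24},
    {"tx":-4.5,"ty":4.5,"tz":0,"rx":0,"ry":0,"rz":-0.36},
    {"tx":-4.5,"ty":4.5,"tz":0,"rx":0,"ry":0,"rz":-0.48},
    {"tx":-4.5,"ty":4.5,"tz":0,"rx":0,"ry":0,"rz":-0.535}
  ]
}}

```text
time: 8.73
position: [0.49, -0.1819, 0.2992]
tool_rot: [-0.05, 0.999, 0.0, -0.001]
ft_force: [-0.0, 0.7, 0.5]
grip_width: 0.0351
```

Run:
```python
from h import *
np.set_printoptions(precision=4,suppress=True)
c=cam("wrist"); save(c,"w3"); print(robot.get_obs()["position"])
np.savez("w3.npz",**{k:c[k] for k in ["color","z_map","intrinsics","M"]})
for l,z in [("latch_grip",.189),("guard_bar",.190),("table_edge",.13),("brick0",.125)]:
    for t in robot.tip_of(l,"wrist")[:3]:
        if t["p"]<.3: continue
        print(l,round(t["p"],2),np.round(t["xy"],1),atz(c,t["xy"],z) if z is not None else '',atdepth(c,t["xy"]))
```

```text
[ 0.4899 -0.182   0.2993]
latch_grip 0.96 [253.3 127.9] [ 0.4316 -0.2008  0.189 ] [ 0.4311 -0.2006  0.195 ]
guard_bar 0.93 [251.5 285.1] [ 0.5512 -0.1921  0.19  ] [ 0.5489 -0.192   0.1941]
table_edge 0.72 [494.4 368.7] [0.6567 0.0675 0.13  ] [ 0.462  -0.1362  0.3772]
table_edge 0.64 [301.7 237.1] [ 0.5306 -0.1504  0.13  ] [ 0.5307 -0.1504  0.1297]
brick0 0.53 [497.  369.4] [0.6612 0.0746 0.125 ] [ 0.4616 -0.1361  0.3778]
```

View pics/w3.png

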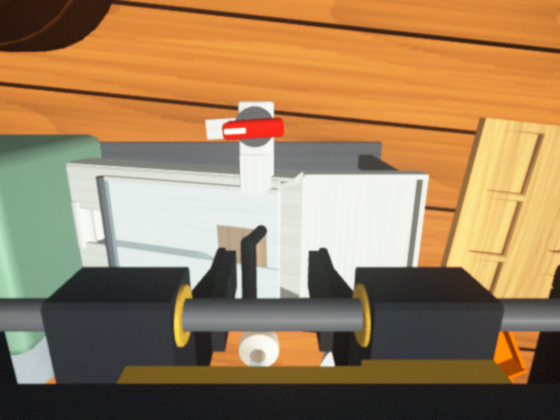

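The latch is now crosswise, with its mark at (235,130), so it is free. The guard bar runs from (258,235) down under the gripper.

Run:
```python
from h import *
np.set_printoptions(precision=4,suppress=True)
for f in ["w1","w3"]:
    c=dict(np.load(f+".npz")); W=cloud(c)
    m=(c["color"].max(-1)<60)&(W[...,2]>.15)&(W[...,2]<.215)&(W[...,0]>.49)&(W[...,0]<.6)&(W[...,1]<-.15)&(W[...,1]>-.23)
    Q=W[m]; print(f,len(Q))
    for xx in np.arange(.49,.6,.008):
        t=Q[abs(Q[:,0]-xx)<.004]
        if len(t): print(round(xx,3),len(t),t[:,1].min(),np.median(t[:,1]),t[:,1].max(),"z",t[:,2].min(),np.median(t[:,2]),t[:,2].max())
```

```text
w1 912
0.514 157 -0.20143989228403442 -0.19333972401107083 -0.18539384011204846 z 0.1641571843847064 0.18547727125237168 0.1947278258459043
0.522 78 -0.20149531425912376 -0.19694408690494813 -0.19245114016492162 z 0.19056459567388168 0.19330199196073367 0.19470595539429658
0.53 81 -0.20088729424183077 -0.1962103713065312 -0.19173302033699913 z 0.19045871021020905 0.19318132758946743 0.19488829888916426
0.538 79 -0.19937747977231277 -0.19469475390711607 -0.19099220244996898 z 0.18990574001733151 0.1929563875642465 0.19464684716314223
0.546 75 -0.1986667726000286 -0.19399495582608425 -0.1902421704171479 z 0.19000004766475564 0.19327334562800663 0.1956481004626594
0.554 75 -0.19794116760655237 -0.19311081297366892 -0.18947525130393414 z 0.19048782176708168 0.19305388780898947 0.1953992815259612
0.562 72 -0.19721091696003623 -0.19246056576441706 -0.18865070642684031 z 0.19012973174262443 0.1933482757512982 0.19499381319961223
0.57 78 -0.19645857270170175 -0.19159899196027247 -0.1870587843265623 z 0.1893222986838053 0.19305632930824865 0.19537690396973334
0.578 109 -0.19578727148302688 -0
[... 474 characters left out ...]
9339669090700068 0.1951289021907267
0.53 114 -0.20119272481347242 -0.19670243420604472 -0.19149731346082904 z 0.1890271092039454 0.19318310814453898 0.19486738212734903
0.538 115 -0.1997832068402911 -0.1953304791590251 -0.19085386026717532 z 0.19090628807424015 0.1931900407721505 0.19533854691954605
0.546 109 -0.19916099032757836 -0.19451089350125886 -0.19012684899767512 z 0.19095955491525157 0.19325447144193375 0.1953521397921782
0.554 112 -0.19859661952235275 -0.19394295529049302 -0.18897487925745957 z 0.18970155156652657 0.1932593535259885 0.1950381607875577
0.562 34 -0.19797780270241364 -0.19313987530358953 -0.18853367233615542 z 0.1906947110585112 0.19281256101758482 0.19463590006964943
```

```bash
python3 -c "
from h import *
go([.5495,-.194,.194],np.pi/2+0.0995)
for k in range(0,17):
    t=k*.1; a=.5115+t; print(round(t,2), 'ty %.2f tz %.2f'%(16.32*(np.cos(a)-np.cos(.5115)),-16.32*(np.sin(a)-np.sin(.5115))))
"
```

```text
t=8.98 q6=-2.23 tcp=[ 0.4898 -0.1821  0.2996] D: tx -5.84 ty -1.74 tz 10.55 rx 0.000 ry -0.000 rz -0.007 rows>=2.9
0.0 ty 0.00 tz -0.00
0.1 ty -0.87 tz -1.38
0.2 ty -1.87 tz -2.67
0.3 ty -3.00 tz -3.85
0.4 ty -4.23 tz -4.91
0.5 ty -5.57 tz -5.84
0.6 ty -7.00 tz -6.64
0.7 ty -8.49 tz -7.29
0.8 ty -10.05 tz -7.79
0.9 ty -11.64 tz -8.12
1.0 ty -13.26 tz -8.30
1.1 ty -14.90 tz -8.32
1.2 ty -16.52 tz -8.17
1.3 ty -18.12 tz -7.86
1.4 ty -19.68 tz -7.39
1.5 ty -21.19 tz -6.77
1.6 ty -22.63 tz -6.00
```

Request:
{"name": "send_rows", "arguments": {
  "deltas": [
    {"tx":-3.5,"ty":-1.7,"tz":3,"rx":0,"ry":0,"rz":-0.007},
    {"tx":-5.8,"ty":-1.7,"tz":5,"rx":0,"ry":0,"rz":-0.007},
    {"tx":-5.8,"ty":-1.7,"tz":7,"rx":0,"ry":0,"rz":-0.007},
    {"tx":-5.8,"ty":-1.7,"tz":7,"rx":0,"ry":0,"rz":-0.007}
  ],
  "claw": 2.6
}}

```text
time: 9.32
position: [0.5478, -0.1924, 0.2253]
tool_rot: [-0.05, 0.999, 0.002, -0.004]
ft_force: [-1.1, -0.7, 0.2]
grip_width: 0.0263
```

```bash
python3 -c "
from h import *
go([.5495,-.194,.194],np.pi/2+0.0995)
"
```

```text
t=9.32 q6=-2.20 tcp=[ 0.5478 -0.1924  0.2253] D: tx -0.18 ty -0.19 tz 3.13 rx 0.005 ry -0.007 rz 0.001 rows>=0.8
```

Request:
{"name": "send_rows", "arguments": {
  "deltas": [
    {"tx":0,"ty":0,"tz":2,"rx":0,"ry":0,"rz":0},
    {"tx":0,"ty":0,"tz":3.5,"rx":0,"ry":0,"rz":0},
    {"tx":0,"ty":0,"tz":3.5,"rx":0,"ry":0,"rz":0},
    {"tx":0,"ty":0,"tz":3.5,"rx":0,"ry":0,"rz":0}
  ]
}}

```text
time: 9.65
position: [0.5487, -0.1934, 0.1951]
tool_rot: [-0.05, 0.999, 0.0, -0.001]
ft_force: [0.6, -1.0, 1.1]
grip_width: 0.0258
```

Request:
{"name": "send_rows", "arguments": {
  "deltas": [
    {"tx":0,"ty":0,"tz":0,"rx":0,"ry":0,"rz":0},
    {"tx":0,"ty":0,"tz":0,"rx":0,"ry":0,"rz":0},
    {"tx":0,"ty":0,"tz":0,"rx":0,"ry":0,"rz":0},
    {"tx":0,"ty":0,"tz":0,"rx":0,"ry":0,"rz":0}
  ],
  "claw": 0.5,
  "squeeze": 20
}}

```text
time: 9.98
position: [0.5499, -0.194, 0.196]
tool_rot: [-0.051, 0.999, -0.001, 0.001]
ft_force: [-0.5, -0.2, 3.9]
grip_width: 0.0114
```

```bash
python3 -c "
from h import *
go([.5495,-.194,.194],np.pi/2+0.0995)
"
```

```text
t=9.98 q6=-2.20 tcp=[ 0.5499 -0.194   0.196 ] D: tx 0.04 ty 0.01 tz 0.20 rx -0.002 ry 0.002 rz 0.002 rows>=0.0
```

Gripped. Swinging the guard up along the arc.

Request:
{"name": "send_rows", "arguments": {
  "deltas": [
    {"tx":0,"ty":-0.4,"tz":-0.7,"rx":0,"ry":0,"rz":0},
    {"tx":0,"ty":-1.35,"tz":-2.0,"rx":0,"ry":0,"rz":0},
    {"tx":0,"ty":-2.4,"tz":-3.3,"rx":0,"ry":0,"rz":0},
    {"tx":0,"ty":-3.6,"tz":-4.4,"rx":0,"ry":0,"rz":0},
    {"tx":0,"ty":-4.9,"tz":-5.4,"rx":0,"ry":0,"rz":0}
  ]
}}

```text
time: 10.4
position: [0.5543, -0.2394, 0.2496]
tool_rot: [-0.05, 0.999, 0.004, 0.0]
ft_force: [1.6, 7.2, 1.7]
grip_width: 0.0113
```

Request:
{"name": "send_rows", "arguments": {
  "deltas": [
    {"tx":0,"ty":-1.4,"tz":-0.8,"rx":0,"ry":0,"rz":0},
    {"tx":0,"ty":-2.8,"tz":-1.6,"rx":0,"ry":0,"rz":0},
    {"tx":0,"ty":-4.35,"tz":-2.2,"rx":0,"ry":0,"rz":0},
    {"tx":0,"ty":-5.9,"tz":-2.6,"rx":0,"ry":0,"rz":0},
    {"tx":0,"ty":-7.5,"tz":-2.8,"rx":0,"ry":0,"rz":0}
  ]
}}

```text
time: 10.82
position: [0.562, -0.3152, 0.2799]
tool_rot: [-0.051, 0.999, 0.002, 0.001]
ft_force: [-0.9, 5.7, 7.3]
grip_width: 0.0113
```

```bash
python3 -c "
from h import *
o=robot.get_obs();print(o['ft_force'],o['grip_width'],o['q'])
go([.5495,-.194,.196],np.pi/2+0.0995)
"
```

```text
[-0.93494616  5.74720386  7.27464456] 0.01133108902144442 [-0.68575074  0.51679783  1.33638148  0.00332778  1.2898019  -2.35938457]
t=10.82 q6=-2.36 tcp=[ 0.562  -0.3152  0.2799] D: tx 0.02 ty 12.16 tz 8.43 rx 0.003 ry 0.001 rz 0.002 rows>=3.5
```

Request:
{"name": "send_rows", "arguments": {
  "deltas": [
    {"tx":0,"ty":-1.6,"tz":-0.1,"rx":0,"ry":0,"rz":0},
    {"tx":0,"ty":-3.2,"tz":-0.1,"rx":0,"ry":0,"rz":0},
    {"tx":0,"ty":-4.9,"tz":0.2,"rx":0,"ry":0,"rz":0},
    {"tx":0,"ty":-6.5,"tz":0.55,"rx":0,"ry":0,"rz":0},
    {"tx":0,"ty":-8.0,"tz":1.1,"rx":0,"ry":0,"rz":0}
  ]
}}

```text
time: 11.23
position: [0.57, -0.3971, 0.2668]
tool_rot: [-0.051, 0.999, 0.0, 0.0]
ft_force: [-0.5, 2.0, 1.7]
grip_width: 0.0115
```

```bash
python3 -c "
from h import *
o=robot.get_obs();print(o['ft_force'],o['grip_width'],o['q'])
go([.5495,-.194,.196],np.pi/2+0.0995)
c=cam('scene');save(c,'s2')
c=cam('side');save(c,'d2')
"
```

```text
[-0.54399331  1.98808887  1.71636285] 0.011536074313994404 [-7.69147262e-01  6.02236199e-01  1.21222492e+00  5.86023960e-04
  1.32694727e+00 -2.44138080e+00]
t=11.23 q6=-2.44 tcp=[ 0.57   -0.3971  0.2668] D: tx -0.01 ty 20.41 tz 7.08 rx 0.000 ry 0.001 rz 0.002 rows>=5.2
```

View pics/s2.png

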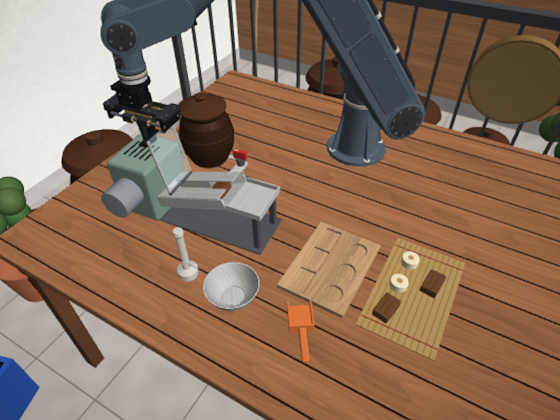

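View pics/d2.png

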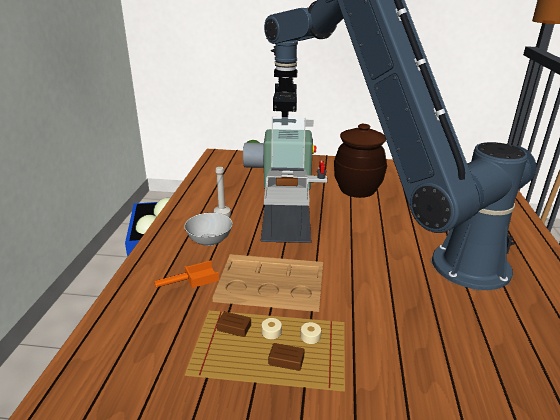

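Guard is up at about 1.45 rad. The scene picture shows it upright near (175,160). Releasing now.

Request:
{"name": "send_rows", "arguments": {
  "deltas": [
    {"tx":0,"ty":0,"tz":0,"rx":0,"ry":0,"rz":0},
    {"tx":0,"ty":0,"tz":0,"rx":0,"ry":0,"rz":0},
    {"tx":0,"ty":0,"tz":0,"rx":0,"ry":0,"rz":0}
  ],
  "claw": 1.9
}}

```text
time: 11.58
position: [0.5699, -0.3963, 0.2655]
tool_rot: [-0.051, 0.999, -0.0, -0.0]
ft_force: [1.1, -1.7, -0.2]
grip_width: 0.0184
```

Request:
{"name": "send_rows", "arguments": {
  "deltas": [
    {"tx":0,"ty":0,"tz":-2,"rx":0,"ry":0,"rz":0},
    {"tx":0,"ty":0,"tz":-4,"rx":0,"ry":0,"rz":0},
    {"tx":0,"ty":0,"tz":-7.5,"rx":0,"ry":0,"rz":0},
    {"tx":0,"ty":0,"tz":-7.5,"rx":0,"ry":0,"rz":0}
  ]
}}

```text
time: 11.92
position: [0.572, -0.3969, 0.3478]
tool_rot: [-0.051, 0.999, -0.004, 0.004]
ft_force: [0.1, -1.2, 2.0]
grip_width: 0.0189
```

```bash
python3 -c "
from h import *
e=np.array([-.0993,.995]); o=np.array([.5409,-.2306])
p=o+.01*e
go([*p,.34],np.pi/2+0.0995)
"
```

```text
t=11.92 q6=-2.44 tcp=[ 0.572  -0.3969  0.3478] D: tx 1.40 ty 17.87 tz 0.63 rx -0.008 ry 0.007 rz 0.003 rows>=4.3
```

Request:
{"name": "send_rows", "arguments": {
  "deltas": [
    {"tx":2,"ty":4,"tz":0,"rx":0,"ry":0,"rz":0},
    {"tx":4,"ty":8,"tz":0,"rx":0,"ry":0,"rz":0},
    {"tx":6,"ty":12,"tz":0,"rx":0,"ry":0,"rz":0},
    {"tx":6.5,"ty":16,"tz":0,"rx":0,"ry":0,"rz":0},
    {"tx":6.5,"ty":20,"tz":0,"rx":0,"ry":0,"rz":0}
  ],
  "claw": 0
}}

```text
time: 12.33
position: [0.4831, -0.2068, 0.3402]
tool_rot: [-0.05, 0.999, 0.001, -0.001]
ft_force: [0.4, -0.1, 0.7]
grip_width: 0.0011
```

Request:
{"name": "send_rows", "arguments": {
  "deltas": [
    {"tx":0,"ty":0,"tz":0,"rx":0,"ry":0,"rz":0},
    {"tx":0,"ty":0,"tz":0,"rx":0,"ry":0,"rz":0},
    {"tx":0,"ty":0,"tz":0,"rx":0,"ry":0,"rz":0}
  ]
}}

```text
time: 12.58
position: [0.486, -0.209, 0.3409]
tool_rot: [-0.051, 0.999, -0.0, 0.0]
ft_force: [-0.4, -0.2, -0.1]
grip_width: 0.0002
```

Run:
```python
from h import *
np.set_printoptions(precision=4,suppress=True)
c=cam("wrist"); save(c,"w4"); print(robot.get_obs()["position"])
np.savez("w4.npz",**{k:c[k] for k in ["color","z_map","intrinsics","M"]})
for l,z in [("slot",.0991),("table_edge",.13),("brick0",.125)]:
    for t in robot.tip_of(l,"wrist")[:3]:
        if t["p"]<.3: continue
        print(l,round(t["p"],2),np.round(t["xy"],1),atz(c,t["xy"],z) if z is not None else '',atdepth(c,t["xy"]))
```

```text
[ 0.4862 -0.2098  0.3408]
table_edge 0.61 [324.3 228.5] [ 0.5308 -0.1499  0.13  ] [ 0.5306 -0.1501  0.1306]
table_edge 0.41 [278.9 331.9] [ 0.6604 -0.1833  0.13  ] [ 0.4876 -0.2065  0.3708]
brick0 0.91 [267.6 230. ] [ 0.5403 -0.2083  0.125 ] [ 0.5361 -0.2086  0.1364]
```

View pics/w4.png

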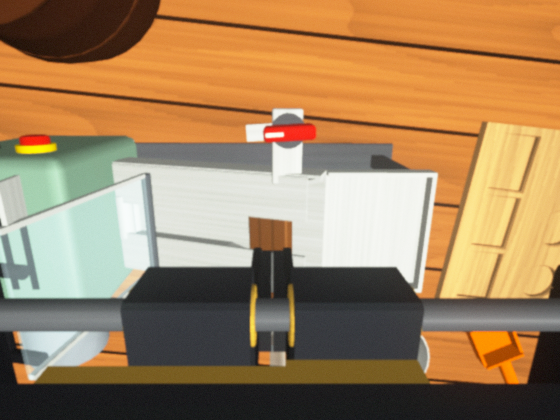

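The guard is open at left (80,230). Brick0 shows through the slot at (270,235). Profiling the chute depth to find the slot centreline.

Run:
```python
from h import *
np.set_printoptions(precision=4,suppress=True)
for f in ["w1","w4"]:
    c=dict(np.load(f+".npz")); W=cloud(c); 
    th=.0995; ex=np.array([np.cos(th),np.sin(th)]);ey=np.array([-np.sin(th),np.cos(th)])
    d=W[...,:2]-np.array([.5409,-.2306]); mx=d@ex; my=d@ey; z=W[...,2]
    for yy in [-.07,-.05,-.03,-.015,0,.03,.06]:
        fl=.13-(.08-yy)*np.tan(np.radians(18))
        print(f,"my",yy,"floor %.3f"%fl)
        s=(abs(my-yy)<.003)
        out=[]
        for xx in np.arange(-.066,.067,.004):
            t=s&(abs(mx-xx)<.002)&(z<.22)
            out.append("%d:%s"%(xx*1000,"%.0f"%(1000*(np.median(z[t])-fl)) if t.any() else "-"))
        print(" ".join(out))
```

```text
w1 my -0.07 floor 0.081
-66:8 -62:32 -57:33 -53:40 -49:41 -45:41 -41:41 -37:41 -33:41 -29:41 -25:41 -21:40 -17:41 -13:41 -9:41 -5:41 -1:41 2:41 6:41 10:41 14:41 18:41 22:41 26:41 30:41 34:- 38:- 42:- 46:- 50:- 54:- 58:- 62:- 66:-
w1 my -0.05 floor 0.088
-66:9 -62:32 -57:33 -53:41 -49:41 -45:41 -41:41 -37:41 -33:41 -29:41 -25:41 -21:41 -17:41 -13:41 -9:41 -5:41 -1:41 2:40 6:41 10:41 14:41 18:41 22:41 26:41 30:- 34:- 38:- 42:- 46:- 50:- 54:- 58:- 62:32 66:-
w1 my -0.03 floor 0.094
-66:8 -62:32 -57:33 -53:40 -49:41 -45:41 -41:41 -37:41 -33:41 -29:41 -25:41 -21:41 -17:40 -13:41 -9:41 -5:41 -1:41 2:41 6:41 10:41 14:41 18:41 22:41 26:41 30:41 34:41 38:41 42:41 46:41 50:41 54:41 58:- 62:32 66:-
w1 my -0.015 floor 0.099
-66:6 -62:32 -57:33 -53:40 -49:41 -45:41 -41:41 -37:41 -33:41 -29:41 -25:41 -21:41 -17:41 -13:41 -9:41 -5:41 -1:41 2:41 6:41 10:41 14:41 18:41 22:41 26:41 30:41 34:41 38:41 42:41 46:41 50:41 54:42 58:34 62:33 66:-
w1 my 0 floor 0.104
-66:9 -62:31 -57:34 -53:40 -49:41 -45:41 -41:41 -37:41 -33:41 -29:41 -25:41 -21:41 -17:41 -13:41 -9:41 -5:41 -1:41 2:41 6:41 10:41 14:41 18:41 2
[... 1412 characters left out ...]
 50:- 54:- 58:- 62:- 66:-
w4 my 0 floor 0.104
-66:10 -62:31 -57:33 -53:33 -49:32 -45:33 -41:34 -37:33 -33:33 -29:33 -25:34 -21:34 -17:33 -13:26 -9:26 -5:-0 -1:-0 2:-1 6:0 10:-0 14:-0 18:32 22:33 26:33 30:33 34:33 38:33 42:- 46:- 50:- 54:- 58:- 62:- 66:-
w4 my 0.03 floor 0.114
-66:34 -62:34 -57:34 -53:34 -49:34 -45:34 -41:34 -37:34 -33:34 -29:33 -25:34 -21:34 -17:34 -13:25 -9:26 -5:25 -1:25 2:25 6:25 10:26 14:25 18:25 22:- 26:- 30:- 34:- 38:- 42:- 46:- 50:- 54:- 58:- 62:- 66:-
w4 my 0.06 floor 0.124
-66:17 -62:32 -57:31 -53:32 -49:33 -45:32 -41:32 -37:31 -33:32 -29:31 -25:32 -21:33 -17:33 -13:- -9:1 -5:0 -1:0 2:-0 6:-0 10:0 14:0 18:0 22:0 26:1 30:0 34:0 38:1 42:1 46:- 50:- 54:- 58:- 62:- 66:-
```

```bash
cat >> h.py <<'E'
TH=.0995; EX=np.array([np.cos(TH),np.sin(TH)]);EY=np.array([-np.sin(TH),np.cos(TH)]);MO=np.array([.5409,-.2306])
def mill(mx,my,z): p=MO+mx*EX+my*EY; return [p[0],p[1],z]
def tomill(P): d=np.asarray(P)[...,:2]-MO; return np.stack([d@EX,d@EY,np.asarray(P)[...,2]],-1)
E
python3 - <<'E'
from h import *
np.set_printoptions(precision=4,suppress=True)
c=dict(np.load("w4.npz")); P=tomill(cloud(c)); mx,my,z=np.moveaxis(P,-1,0)
fl=.13-(.08-my)*np.tan(np.radians(18)); h=z-fl
b=(h>.02)&(h<.029)&(abs(mx)<.03)&(my>-.03)&(my<.07)
for xx in np.arange(-.018,.022,.004):
    t=b&(abs(mx-xx)<.002)
    if t.any(): print(round(xx,3),my[t].min(),my[t].max())
print(robot.get_obs()["position"])
go(mill(0.0005,-.016,.20),np.pi/2+TH)
# guard panel
g=(z>.13)&(z<.3)&(my<-.09)&(my>-.2)&(abs(mx)<.06)
for zz in np.arange(.13,.3,.02):
    t=g&(abs(z-zz)<.005); print(round(zz,2), np.percentile(my[t],[2,50,98]) if t.sum()>5 else None)
E
```

```text
-0.018 0.0033274422295303265 0.0033274422295303265
-0.014 0.0020568083532660473 0.04200089823773559
-0.01 0.002039787772552086 0.04206601052418694
-0.006 0.0030012282812871736 0.04210950291596793
-0.002 0.0029417159330268412 0.04216681708978445
0.002 0.002848471196292961 0.04223370174971224
0.006 0.002816750992210798 0.04231761658206098
0.01 0.002728327471917556 0.042331125969611506
0.014 0.0026372157930353237 0.04238831491944715
0.018 0.002602280216923196 0.036173197634128164
[ 0.4861 -0.2106  0.3404]
t=12.78 q6=-2.29 tcp=[ 0.4861 -0.2106  0.3404] D: tx -5.30 ty -4.14 tz 14.03 rx 0.000 ry -0.000 rz 0.001 rows>=3.7
0.13 [-0.1506 -0.1104 -0.1092]
0.15 [-0.1506 -0.1137 -0.1122]
0.17 [-0.1505 -0.1176 -0.116 ]
0.19 [-0.1814 -0.123  -0.12  ]
0.21 [-0.1271 -0.1251 -0.1236]
0.23 [-0.1307 -0.1289 -0.1274]
0.25 [-0.1403 -0.1329 -0.1313]
0.27 [-0.1565 -0.1368 -0.1352]
0.29 None
```

Request:
{"name": "send_rows", "arguments": {
  "deltas": [
    {"tx":-3,"ty":-3,"tz":2,"rx":0,"ry":0,"rz":0},
    {"tx":-5.3,"ty":-3.85,"tz":5,"rx":0,"ry":0,"rz":0},
    {"tx":-5.3,"ty":-3.85,"tz":9,"rx":0,"ry":0,"rz":0},
    {"tx":-5.3,"ty":-3.85,"tz":13,"rx":0,"ry":0,"rz":0},
    {"tx":-5.3,"ty":-3.85,"tz":14.5,"rx":0,"ry":0,"rz":0}
  ]
}}

```text
time: 13.2
position: [0.5399, -0.2418, 0.1893]
tool_rot: [-0.05, 0.999, 0.003, -0.004]
ft_force: [-0.5, 0.5, -0.1]
grip_width: 0.0006
```

Request:
{"name": "send_rows", "arguments": {
  "deltas": [
    {"tx":0,"ty":0,"tz":0,"rx":0,"ry":0,"rz":0},
    {"tx":0,"ty":0,"tz":0,"rx":0,"ry":0,"rz":0}
  ]
}}

```text
time: 13.37
position: [0.5423, -0.2433, 0.1945]
tool_rot: [-0.05, 0.999, 0.001, -0.001]
ft_force: [-0.2, -0.1, 0.3]
grip_width: 0.0009
```

Run:
```python
from h import *
o=robot.get_obs();print(o["ft_force"],tomill(o["position"]))
go(mill(0.0005,-.013,.126),np.pi/2+TH)
c=cam("scene");save(c,"s3"); c=cam("wrist");save(c,"w5")
```

```text
[-0.21198819 -0.07626063  0.31242726] [ 1.45780291e-04 -1.27441819e-02  1.94530665e-01]
t=13.37 q6=-2.28 tcp=[ 0.5423 -0.2433  0.1945] D: tx -0.05 ty -0.04 tz 6.85 rx 0.001 ry -0.002 rz 0.001 rows>=1.6
```

View pics/w5.png

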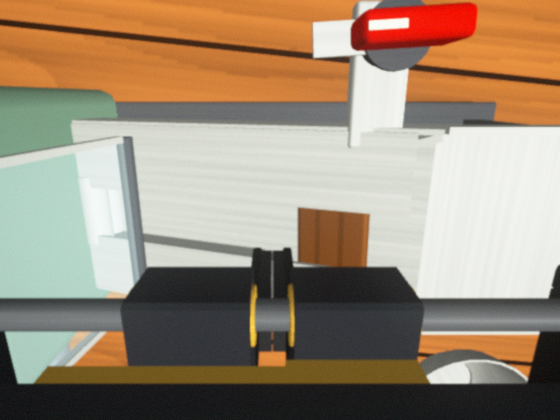

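Request:
{"name": "send_rows", "arguments": {
  "deltas": [
    {"tx":0,"ty":0,"tz":1.7,"rx":0,"ry":0,"rz":0},
    {"tx":0,"ty":0,"tz":3.4,"rx":0,"ry":0,"rz":0},
    {"tx":0,"ty":0,"tz":3.4,"rx":0,"ry":0,"rz":0}
  ]
}}

```text
time: 13.72
position: [0.542, -0.2424, 0.1614]
tool_rot: [-0.05, 0.999, 0.0, -0.0]
ft_force: [0.5, 1.3, -0.6]
grip_width: 0.0004
```

Request:
{"name": "send_rows", "arguments": {
  "deltas": [
    {"tx":0,"ty":0,"tz":1.5,"rx":0,"ry":0,"rz":0},
    {"tx":0,"ty":0,"tz":3.2,"rx":0,"ry":0,"rz":0},
    {"tx":0,"ty":0,"tz":3.2,"rx":0,"ry":0,"rz":0},
    {"tx":0,"ty":0,"tz":3.2,"rx":0,"ry":0,"rz":0}
  ]
}}

```text
time: 14.05
position: [0.543, -0.2429, 0.131]
tool_rot: [-0.051, 0.999, -0.0, 0.0]
ft_force: [-0.2, -0.1, 0.7]
grip_width: 0.0003
```

Run:
```python
from h import *
o=robot.get_obs();print(o["ft_force"],tomill(o["position"]))
go(mill(0.0005,-.013,.126),np.pi/2+TH)
c=cam("scene");cv2.imwrite("pics/s4.png",cv2.resize(c["color"][130:250,100:300,::-1],None,fx=4,fy=4))
```

```text
[-0.19222874 -0.07406358  0.69761552] [ 0.00082113 -0.01245576  0.13095165]
t=14.05 q6=-2.28 tcp=[ 0.543  -0.2429  0.131 ] D: tx 0.03 ty -0.05 tz 0.50 rx -0.001 ry 0.001 rz 0.002 rows>=0.1
```

View pics/s4.png

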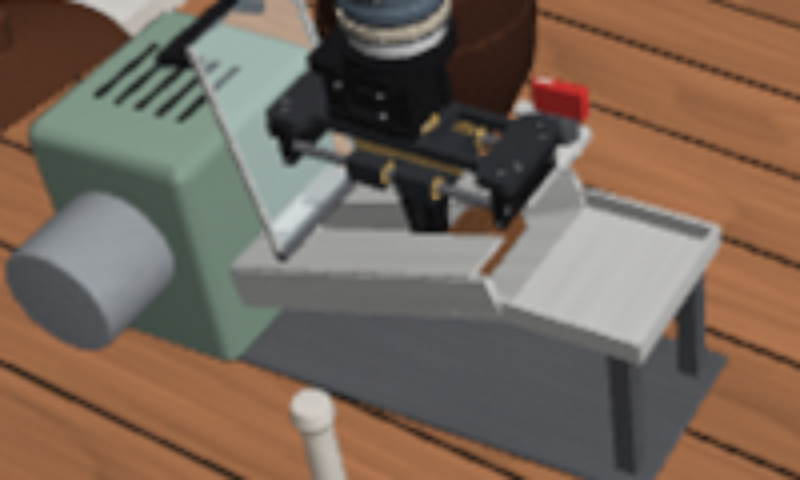

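The fingers are in the slot and clear of the guard. Going slightly lower, then pushing up the slope.

Request:
{"name": "send_rows", "arguments": {
  "deltas": [
    {"tx":0,"ty":0,"tz":0.4,"rx":0,"ry":0,"rz":0},
    {"tx":0,"ty":0.5,"tz":0.3,"rx":0,"ry":0,"rz":0},
    {"tx":0,"ty":1.0,"tz":0.1,"rx":0,"ry":0,"rz":0},
    {"tx":0,"ty":1.5,"tz":-0.05,"rx":0,"ry":0,"rz":0},
    {"tx":0,"ty":2.0,"tz":-0.2,"rx":0,"ry":0,"rz":0}
  ]
}}

```text
time: 14.52
position: [0.5408, -0.2226, 0.1325]
tool_rot: [-0.051, 0.999, -0.001, 0.001]
ft_force: [0.8, -1.2, 1.6]
grip_width: 0.0005
```

Run:
```python
from h import *
o=robot.get_obs();print(o["ft_force"],tomill(o["position"]))
```

```text
[ 0.84598771 -1.20929286  1.64724423] [0.00073752 0.00800689 0.13246809]
```

Request:
{"name": "send_rows", "arguments": {
  "deltas": [
    {"tx":0,"ty":0.3,"tz":-0.1,"rx":-0.07,"ry":0,"rz":0},
    {"tx":0,"ty":0.6,"tz":-0.2,"rx":-0.15,"ry":0,"rz":0},
    {"tx":0,"ty":0.9,"tz":-0.3,"rx":-0.22,"ry":0,"rz":0},
    {"tx":0,"ty":1.2,"tz":-0.4,"rx":-0.3,"ry":0,"rz":0},
    {"tx":0,"ty":1.5,"tz":-0.5,"rx":-0.38,"ry":0,"rz":0}
  ]
}}

```text
time: 14.93
position: [0.5393, -0.207, 0.1376]
tool_rot: [-0.05, 0.98, 0.19, -0.009]
ft_force: [0.6, -1.2, -1.2]
grip_width: 0.0006
```

Run:
```python
from h import *
o=robot.get_obs();print(o["ft_force"],tomill(o["position"]),toolrot(o)[:,2],o["q"])
c=cam("side");cv2.imwrite("pics/d5.png",cv2.resize(c["color"][120:250,220:360,::-1],None,fx=4,fy=4))
c=cam("scene");cv2.imwrite("pics/s5.png",cv2.resize(c["color"][130:250,100:300,::-1],None,fx=4,fy=4))
```

```text
[ 0.58917027 -1.22920943 -1.18700578] [0.00070368 0.02364348 0.1375531 ] [-0.03697297  0.37192196 -0.92752739] [-0.69465766  0.69128076  1.51239426  0.28172094  1.23053651 -2.50153355]
```

View pics/d5.png

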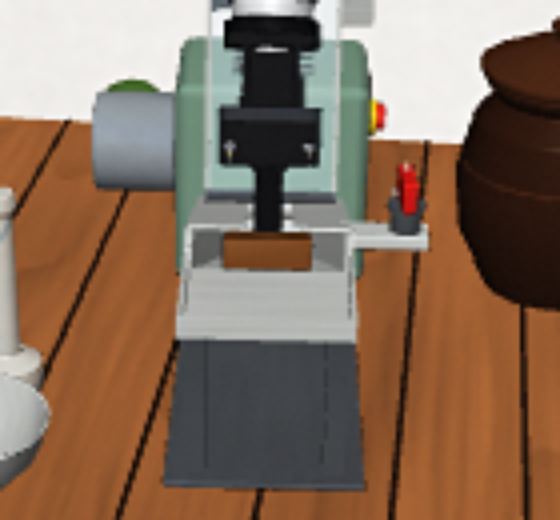

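View pics/s5.png

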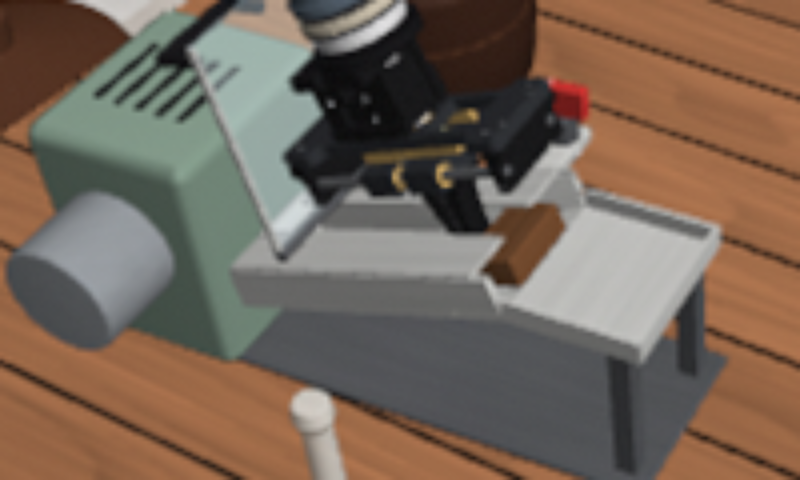

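Request:
{"name": "send_rows", "arguments": {
  "deltas": [
    {"tx":0,"ty":1.0,"tz":0.07,"rx":0,"ry":0,"rz":0},
    {"tx":0,"ty":2.0,"tz":0.13,"rx":0,"ry":0,"rz":0},
    {"tx":0,"ty":3.0,"tz":0.2,"rx":0,"ry":0,"rz":0},
    {"tx":0,"ty":4.0,"tz":0.27,"rx":0,"ry":0,"rz":0},
    {"tx":0,"ty":4.6,"tz":0.3,"rx":0,"ry":0,"rz":0}
  ]
}}

```text
time: 15.45
position: [0.534, -0.1612, 0.1519]
tool_rot: [-0.051, 0.981, 0.189, -0.01]
ft_force: [-0.2, -1.3, -0.2]
grip_width: 0.0003
```

Run:
```python
from h import *
o=robot.get_obs();print(o["ft_force"],tomill(o["position"]),toolrot(o)[:,2])
c=cam("scene");cv2.imwrite("pics/s6.png",cv2.resize(c["color"][130:250,100:300,::-1],None,fx=4,fy=4))
```

```text
[-0.17018334 -1.30909608 -0.16074203] [4.41404985e-05 6.96930833e-02 1.51946783e-01] [-0.03848597  0.36934844 -0.9284937 ]
```

View pics/s6.png

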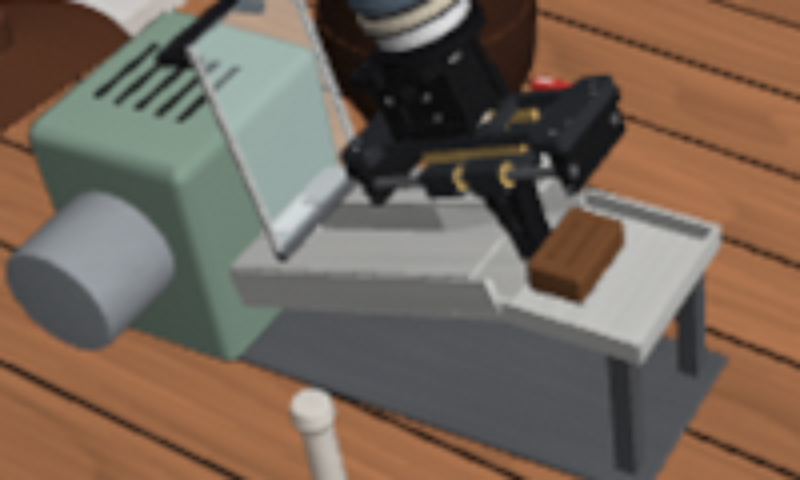

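Request:
{"name": "send_rows", "arguments": {
  "deltas": [
    {"tx":0,"ty":0.5,"tz":0.1,"rx":0,"ry":0,"rz":0},
    {"tx":0,"ty":1.0,"tz":0.25,"rx":0,"ry":0,"rz":0},
    {"tx":0,"ty":1.4,"tz":0.35,"rx":0,"ry":0,"rz":0},
    {"tx":0,"ty":1.5,"tz":0.4,"rx":0,"ry":0,"rz":0},
    {"tx":0,"ty":1.5,"tz":0.4,"rx":0,"ry":0,"rz":0}
  ]
}}

```text
time: 15.92
position: [0.5328, -0.1484, 0.1528]
tool_rot: [-0.05, 0.981, 0.189, -0.01]
ft_force: [-0.1, -0.4, 0.4]
grip_width: 0.0003
```

Request:
{"name": "send_rows", "arguments": {
  "deltas": [
    {"tx":0,"ty":-0.3,"tz":-1,"rx":0,"ry":0,"rz":0},
    {"tx":0,"ty":-0.3,"tz":-4,"rx":0,"ry":0,"rz":0},
    {"tx":0,"ty":-0.3,"tz":-8,"rx":0.08,"ry":0,"rz":0},
    {"tx":0,"ty":-0.3,"tz":-12,"rx":0.2,"ry":0,"rz":0},
    {"tx":3,"ty":-0.3,"tz":-15,"rx":0.32,"ry":0,"rz":0}
  ]
}}

```text
time: 16.33
position: [0.5148, -0.2142, 0.2948]
tool_rot: [-0.05, 0.998, 0.024, 0.004]
ft_force: [0.2, -0.3, 1.2]
grip_width: 0.0007
```

Run:
```python
from h import *
o=robot.get_obs();print(o["ft_force"],tomill(o["position"]),toolrot(o)[:,2])
go(mill(-.05,.11,.30),np.pi/2+TH)
```

```text
[ 0.16484683 -0.32408155  1.19632317] [-0.02433045  0.01889395  0.29477704] [ 0.00496133  0.04879188 -0.99879664]
t=16.33 q6=-2.30 tcp=[ 0.5148 -0.2142  0.2948] D: tx 2.56 ty 9.13 tz -0.11 rx 0.048 ry 0.010 rz 0.000 rows>=2.3
```

Request:
{"name": "send_rows", "arguments": {
  "deltas": [
    {"tx":1.3,"ty":4,"tz":0,"rx":0.05,"ry":0.01,"rz":0},
    {"tx":2.6,"ty":8,"tz":0,"rx":0.05,"ry":0.01,"rz":0},
    {"tx":2.6,"ty":9,"tz":0,"rx":0.05,"ry":0.01,"rz":0},
    {"tx":2.6,"ty":9,"tz":0,"rx":0.05,"ry":0.01,"rz":0}
  ],
  "claw": 5.8
}}

```text
time: 16.67
position: [0.4731, -0.1204, 0.297]
tool_rot: [-0.052, 0.999, 0.005, -0.005]
ft_force: [1.2, -0.7, -0.7]
grip_width: 0.0196
```

```bash
cat >> h.py <<'E'
def topface(c,zc,tol=.006,xy=None,r=.06,brown=True):
    # rectangle of the top face near xy
    W=cloud(c); rgb=c["color"].astype(int)
    m=(abs(W[...,2]-zc)<tol)
    if xy is not None: m&=np.hypot(W[...,0]-xy[0],W[...,1]-xy[1])<r
    if brown: m&=(rgb[...,0]-rgb[...,2]>15)&(rgb[...,0]<170)&(rgb[...,0]>1.2*rgb[...,2])
    m=cv2.morphologyEx(m.astype(np.uint8),cv2.MORPH_OPEN,np.ones((3,3),np.uint8))
    n,l,s,_=cv2.connectedComponentsWithStats(m)
    out=[]
    for i in range(1,n):
        if s[i,4]<100: continue
        Q=W[l==i]; out.append((int(s[i,4]),cv2.minAreaRect(Q[:,:2].astype(np.float32)),float(np.median(Q[:,2]))))
    return sorted(out,key=lambda a:-a[0])
E
python3 - <<'E'
from h import *
o=robot.get_obs();print(o["ft_force"],tomill(o["position"]),toolrot(o)[:,2])
c=cam("wrist");save(c,"w6")
np.savez("w6.npz",**{k:c[k] for k in ["color","z_map","intrinsics","M"]})
for r in topface(c,.154,xy=mill(0,.12,0)[:2],r=.08): print(r,tomill([*r[1][0],r[2]]))
for t in robot.tip_of("brick0","wrist")[:3]: print(t, tomill(atz(c,t["xy"],.142)))
E
```

```text
[ 1.16267662 -0.65216151 -0.6852778 ] [-0.05650311  0.11640125  0.29699829] [-0.01095232  0.00960806 -0.99989386]
(561, ((0.5360875129699707, -0.11914554238319397), (0.053735729306936264, 0.023211322724819183), 6.7722015380859375), 0.1539668533170655) [0.00628274 0.11138125 0.15396685]
(323, ((0.5291394591331482, -0.10564284771680832), (0.051747389137744904, 0.007707192562520504), 3.4631621837615967), 0.15423991994764996) [0.00071036 0.12550735 0.15423992]
(315, ((0.4989435374736786, -0.11994306743144989), (0.018375031650066376, 0.04381618648767471), 31.838842391967773), 0.15285987757596414) [-0.03075674  0.1142774   0.15285988]
{'xy': [271.7, 260.8], 'p': 0.89} [0.00255804 0.11786055 0.142     ]
{'xy': [455.2, 175.6], 'p': 0.49} [-0.07547962  0.27222217  0.142     ]
```

View pics/w6.png

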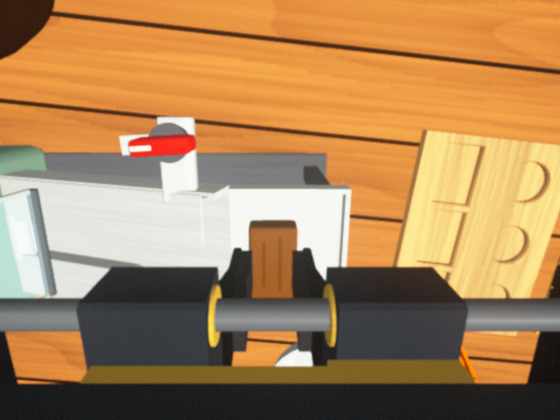

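Brick0 lies square on the feed table at (273,255). Getting an accurate position.

Run:
```python
from h import *
c=dict(np.load("w6.npz")); P=tomill(cloud(c)); mx,my,z=np.moveaxis(P,-1,0)
m=(z>.151)&(z<.158)&(abs(mx)<.05)&(my>.06)&(my<.16)
print(mx[m].min(),mx[m].max())
for xx in np.arange(-.036,.04,.006):
    t=m&(abs(mx-xx)<.003)
    if t.sum()>3: print(round(xx,3),my[t].min(),my[t].max(),t.sum())
for yy in np.arange(.096,.14,.006):
    t=m&(abs(my-yy)<.003)
    if t.sum()>3: print("y",round(yy,3),mx[t].min(),mx[t].max())
go(mill(0,.117,.2),np.pi/2+TH)
```

```text
-0.03419021843420396 0.03354436407107002
-0.036 0.09936729701103401 0.13818905321640892 72
-0.03 0.09752483865983565 0.13818296337150643 344
-0.024 0.09742616469024597 0.1384155286199216 326
-0.018 0.09736079454957063 0.13859346167315814 318
-0.012 0.09732066092594589 0.13858891931951492 282
-0.006 0.10072913993083205 0.13435164919346726 248
-0.0 0.10067640800716192 0.13450454167755727 260
0.006 0.10057143150063408 0.13462641664685354 248
0.012 0.10053937583525481 0.1347660300376542 248
0.018 0.10045093066463338 0.1348428354353723 235
0.024 0.10032768829606264 0.13495117645635052 251
0.03 0.099395101142362 0.13601401076116434 224
0.036 0.09930376717813308 0.1351413011559662 5
y 0.096 -0.03285750984181457 -0.013066992748607526
y 0.102 -0.03413430031173708 0.03354436407107002
y 0.108 -0.034057881726550755 0.0331629582426448
y 0.114 -0.03397721868997848 0.03269329529034995
y 0.12 -0.034055564772164475 0.03280497186149519
y 0.126 -0.03419021843420396 0.033224491048007426
y 0.132 -0.03417132408170111 0.03285155166872217
y 0.138 -0.03396602138285062 0.033049668605932954
t=16.77 q6=-2.16 tcp=[ 0.4753 -0.1236  0.2966] D: tx -5.55 ty 0.31 tz 9.62 rx 0.008 ry -0.008 rz 0.002 rows>=2.7
```

Request:
{"name": "send_rows", "arguments": {
  "deltas": [
    {"tx":-3,"ty":0.35,"tz":2,"rx":0,"ry":0,"rz":0},
    {"tx":-5.6,"ty":0.35,"tz":4,"rx":0,"ry":0,"rz":0},
    {"tx":-5.6,"ty":0.35,"tz":8,"rx":0,"ry":0,"rz":0},
    {"tx":-5.6,"ty":0.35,"tz":10.5,"rx":0,"ry":0,"rz":0},
    {"tx":-5.6,"ty":0.35,"tz":10.5,"rx":0,"ry":0,"rz":0}
  ]
}}

```text
time: 17.18
position: [0.5264, -0.1131, 0.1846]
tool_rot: [-0.05, 0.999, 0.007, -0.011]
ft_force: [-1.3, -0.4, -0.5]
grip_width: 0.0556
```

Run:
```python
from h import *
print(robot.get_obs()["grip_width"])
go(mill(0,.118,.159),np.pi/2+TH)
```

```text
0.05560412707567287
t=17.18 q6=-2.09 tcp=[ 0.5264 -0.1131  0.1846] D: tx -0.33 ty -0.07 tz 2.56 rx 0.015 ry -0.020 rz 0.000 rows>=0.6
```

Request:
{"name": "send_rows", "arguments": {
  "deltas": [
    {"tx":0,"ty":0,"tz":1,"rx":0,"ry":0,"rz":0},
    {"tx":0,"ty":0,"tz":1,"rx":0,"ry":0,"rz":0},
    {"tx":0,"ty":0,"tz":1,"rx":0,"ry":0,"rz":0}
  ]
}}

```text
time: 17.43
position: [0.5296, -0.1138, 0.1812]
tool_rot: [-0.05, 0.999, 0.004, -0.004]
ft_force: [0.4, -0.5, 0.2]
grip_width: 0.0579
```

Run:
```python
from h import *
go(mill(0,.118,.159),np.pi/2+TH)
```

```text
t=17.43 q6=-2.09 tcp=[ 0.5296 -0.1138  0.1812] D: tx 0.02 ty 0.05 tz 2.22 rx 0.009 ry -0.008 rz 0.001 rows>=0.5
```

Request:
{"name": "send_rows", "arguments": {
  "deltas": [
    {"tx":0,"ty":0.1,"tz":1,"rx":0.008,"ry":-0.008,"rz":0},
    {"tx":0,"ty":0.1,"tz":2.2,"rx":0.008,"ry":-0.008,"rz":0},
    {"tx":0,"ty":0.1,"tz":2.2,"rx":0.008,"ry":-0.008,"rz":0},
    {"tx":0,"ty":0.1,"tz":2.2,"rx":0.008,"ry":-0.008,"rz":0}
  ]
}}

```text
time: 17.77
position: [0.5289, -0.1119, 0.1596]
tool_rot: [-0.051, 0.999, 0.001, -0.0]
ft_force: [1.0, -0.3, 0.3]
grip_width: 0.0579
```

Run:
```python
from h import *
print(robot.get_obs()["ft_force"])
go(mill(0,.118,.159),np.pi/2+TH)
```

```text
[ 0.97705661 -0.2833024   0.31668323]
t=17.77 q6=-2.09 tcp=[ 0.5289 -0.1119  0.1596] D: tx -0.02 ty -0.13 tz 0.06 rx 0.001 ry -0.000 rz 0.002 rows>=0.0
```

Grip.

Request:
{"name": "send_rows", "arguments": {
  "deltas": [
    {"tx":0,"ty":-0.1,"tz":0,"rx":0,"ry":0,"rz":0},
    {"tx":0,"ty":-0.1,"tz":0,"rx":0,"ry":0,"rz":0},
    {"tx":0,"ty":-0.1,"tz":0,"rx":0,"ry":0,"rz":0},
    {"tx":0,"ty":-0.1,"tz":0,"rx":0,"ry":0,"rz":0},
    {"tx":0,"ty":-0.1,"tz":0,"rx":0,"ry":0,"rz":0}
  ],
  "claw": 3.5,
  "squeeze": 25
}}

```text
time: 18.18
position: [0.5289, -0.1128, 0.1592]
tool_rot: [-0.051, 0.999, 0.001, -0.0]
ft_force: [-0.4, 0.3, 5.7]
grip_width: 0.0418
```

Request:
{"name": "send_rows", "arguments": {
  "deltas": [
    {"tx":0,"ty":0,"tz":0,"rx":0,"ry":0,"rz":0},
    {"tx":0,"ty":0,"tz":0,"rx":0,"ry":0,"rz":0},
    {"tx":0,"ty":0,"tz":-2,"rx":0,"ry":0,"rz":0},
    {"tx":0,"ty":0,"tz":-5,"rx":0,"ry":0,"rz":0},
    {"tx":0,"ty":0,"tz":-9,"rx":0,"ry":0,"rz":0}
  ]
}}

```text
time: 18.6
position: [0.5264, -0.1117, 0.2464]
tool_rot: [-0.051, 0.999, 0.003, -0.005]
ft_force: [1.8, -0.5, -0.5]
grip_width: 0.042
```

Run:
```python
from h import *
np.set_printoptions(precision=4,suppress=True)
print(robot.get_obs()["grip_width"])
c=cam("scene");W=cloud(c);x,y,z=np.moveaxis(W,-1,0)
m=(z>.0105)&(z<.02)&(x>.37)&(x<.70)&(y>.03)&(y<.27)
l=cv2.connectedComponentsWithStats(m.astype(np.uint8)); i=1+np.argmax(l[2][1:,4]); Q=W[l[1]==i]
print(l[2][i],cv2.minAreaRect(Q[:,:2].astype(np.float32)),np.median(Q[:,2]))
c=cam("side");W=cloud(c);x,y,z=np.moveaxis(W,-1,0)
m=(z>.0105)&(z<.02)&(x>.37)&(x<.70)&(y>.03)&(y<.27)
l=cv2.connectedComponentsWithStats(m.astype(np.uint8)); i=1+np.argmax(l[2][1:,4]); Q=W[l[1]==i]
print(l[2][i],cv2.minAreaRect(Q[:,:2].astype(np.float32)),np.median(Q[:,2]))
save(c,"d7")
go([.47,.06,.25],np.pi/2)
```

```text
0.041968565408613594
[ 277  222  103   94 3431] ((0.5413094758987427, 0.14970137178897858), (0.1870686262845993, 0.26399436593055725), 89.81480407714844) 0.013271357480682422
[ 213  254  110   55 3270] ((0.5370908975601196, 0.14947287738323212), (0.19360706210136414, 0.2616059184074402), 89.37578582763672) 0.013787207182658301
t=18.70 q6=-2.09 tcp=[ 0.5322 -0.1141  0.2538] D: tx 4.42 ty 17.95 tz 0.27 rx -0.004 ry 0.009 rz 0.102 rows>=4.4
```

Request:
{"name": "send_rows", "arguments": {
  "deltas": [
    {"tx":1.5,"ty":4,"tz":-1.5,"rx":0,"ry":0,"rz":0.03},
    {"tx":3,"ty":8,"tz":-3,"rx":0,"ry":0,"rz":0.06},
    {"tx":4.4,"ty":12,"tz":-4,"rx":0,"ry":0,"rz":0.1},
    {"tx":4.4,"ty":16,"tz":-4,"rx":0,"ry":0,"rz":0.1},
    {"tx":4.4,"ty":20,"tz":-4,"rx":0,"ry":0,"rz":0.1}
  ]
}}

```text
time: 19.12
position: [0.4636, 0.0781, 0.2888]
tool_rot: [0.0, 1.0, 0.001, -0.001]
ft_force: [1.3, -0.3, -0.9]
grip_width: 0.0416
```

Request:
{"name": "send_rows", "arguments": {
  "deltas": [
    {"tx":0,"ty":2.5,"tz":0,"rx":0,"ry":0,"rz":0},
    {"tx":0,"ty":2.5,"tz":0,"rx":0,"ry":0,"rz":0},
    {"tx":0,"ty":2.5,"tz":0,"rx":0,"ry":0,"rz":0}
  ]
}}

```text
time: 19.37
position: [0.4644, 0.1029, 0.2881]
tool_rot: [-0.003, 1.0, 0.001, -0.002]
ft_force: [0.5, -1.2, -1.3]
grip_width: 0.0418
```

Run:
```python
from h import *
np.set_printoptions(precision=4,suppress=True)
c=cam("wrist");save(c,"w8");np.savez("w8.npz",**{k:c[k] for k in ["color","z_map","intrinsics","M"]})
print(robot.get_obs()["position"])
for l in ["oblong0","round0"]:
    for t in robot.tip_of(l,"wrist"): 
        if t["p"]>.3: print(l,round(t["p"],2),t["xy"],atz(c,t["xy"],.018))
```

```text
[0.4647 0.1018 0.2881]
oblong0 0.73 [267.9, 163.7] [0.4566 0.0984 0.018 ]
oblong0 0.38 [472.3, 136.3] [0.4245 0.3284 0.018 ]
round0 0.81 [348.3, 165.7] [0.4585 0.191  0.018 ]
round0 0.71 [344.1, 231.4] [0.5391 0.1912 0.018 ]
round0 0.69 [446.2, 274.4] [0.5964 0.3237 0.018 ]
```

View pics/w8.png

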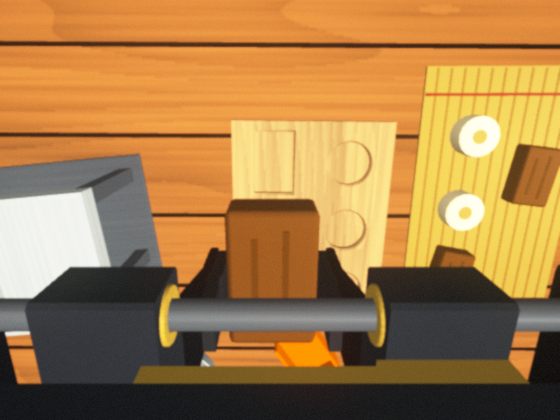

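The wrist view shows the near oblong nest at (275,162), round nests at (350,163) and (346,229), and the brick held square. Fitting the tray by depth.

Run:
```python
from h import *
np.set_printoptions(precision=4,suppress=True)
c=dict(np.load("w8.npz")); W=cloud(c); x,y,z=np.moveaxis(W,-1,0)
reg=(x>.38)&(x<.56)&(y>.0)&(y<.28)
top=reg&(abs(z-.014)<.0035)
for xx in np.arange(.42,.5,.01):
    t=top&(abs(x-xx)<.003); print("x",round(xx,3),y[t].min(),y[t].max(),(y[t].min()+y[t].max())/2)
for yy in np.arange(.07,.24,.015):
    t=top&(abs(y-yy)<.003); print("y",round(yy,3),x[t].min())
fl=reg&(z<.0095)&(z>.003)&(y>.07)&(y<.235)&(x>.42)
l=cv2.connectedComponentsWithStats(fl.astype(np.uint8))
for i in range(1,l[0]):
    if l[2][i,4]>150:
        Q=W[l[1]==i]; print(l[2][i,4],cv2.minAreaRect(Q[:,:2].astype(np.float32)),Q[:,:2].mean(0),np.median(Q[:,2]))
```

```text
x 0.42 0.056485411584328765 0.24206321705338807 0.1492743143188584
x 0.43 0.05629693911723568 0.2423953846015253 0.1493461618593805
x 0.44 0.05702240050949005 0.2421687676871485 0.14959558409831927
x 0.45 0.056872715397779904 0.24226408828737228 0.14956840184257608
x 0.46 0.0565780300802528 0.24219303210876786 0.14938553109451033
x 0.47 0.05623176101600704 0.24178016725236265 0.14900596413418485
x 0.48 0.056001840991408404 0.24146703933884853 0.14873444016512846
x 0.49 0.05592267973446859 0.24145602627557528 0.14868935300502192
x 0.5 0.05681714996520821 0.2411445338938608 0.1489808419295345
y 0.07 0.40799004577764475
y 0.085 0.40794790707253153
y 0.1 0.4078497677892866
y 0.115 0.407883606822361
y 0.13 0.4079120304809431
y 0.145 0.40871572551199814
y 0.16 0.4087246283001082
y 0.175 0.40859138317710825
y 0.19 0.40857376550534014
y 0.205 0.40850412406505304
y 0.22 0.40851721401577235
y 0.235 0.409417270138431
2364 ((0.4562361240386963, 0.10408108681440353), (0.046173613518476486, 0.07184217870235443), 89.76470184326172) [0.4554 0.1042] 0.005909163961734604
1380 ((0.4570009410381317, 0.19263480603694916), (0.04877135530114174, 0.048798903822898865), 6.9993205070495605) [0.4568 0.1929] 0.005925077500999354
1107 ((0.537335216999054, 0.19231601059436798), (0.04452512785792351, 0.048363957554101944), 0.8215426802635193) [0.5387 0.1925] 0.005896428154368083
```

```bash
cat >> h.py <<'E'
OB=[(.4561,.1043),(.5380,.1040),(.6200,.1036)]; RD=[(.4567,.1926),(.5386,.1921),(.6205,.1917)]
AZT=np.pi/2-.006
E
python3 - <<'E'
from h import *
go([*OB[0],.075],AZT)
E
```

```text
t=19.52 q6=-1.59 tcp=[0.4652 0.1008 0.2883] D: tx 0.84 ty 0.32 tz 21.33 rx 0.001 ry -0.003 rz 0.006 rows>=5.1
```

Request:
{"name": "send_rows", "arguments": {
  "deltas": [
    {"tx":0.8,"ty":0.3,"tz":4,"rx":0,"ry":0,"rz":0.006},
    {"tx":0.8,"ty":0.3,"tz":8,"rx":0,"ry":0,"rz":0.006},
    {"tx":0.8,"ty":0.3,"tz":12,"rx":0,"ry":0,"rz":0.006},
    {"tx":0.8,"ty":0.3,"tz":16,"rx":0,"ry":0,"rz":0.006},
    {"tx":0.8,"ty":0.3,"tz":19,"rx":0,"ry":0,"rz":0.006}
  ]
}}

```text
time: 19.93
position: [0.4561, 0.1035, 0.0963]
tool_rot: [0.004, 1.0, 0.001, -0.002]
ft_force: [0.5, -0.1, -0.7]
grip_width: 0.042
```

Request:
{"name": "send_rows", "arguments": {
  "deltas": [
    {"tx":0,"ty":0,"tz":2,"rx":0,"ry":0,"rz":0},
    {"tx":0,"ty":0,"tz":2,"rx":0,"ry":0,"rz":0},
    {"tx":0,"ty":0,"tz":2,"rx":0,"ry":0,"rz":0}
  ]
}}

```text
time: 20.18
position: [0.4565, 0.1039, 0.078]
tool_rot: [0.003, 1.0, 0.001, -0.003]
ft_force: [0.2, 0.4, -0.6]
grip_width: 0.0416
```

Run:
```python
from h import *
go([*OB[0],.036],AZT)
c=cam("wrist");save(c,"w9")
```

```text
t=20.18 q6=-1.58 tcp=[0.4565 0.1039 0.078 ] D: tx 0.02 ty 0.03 tz 4.20 rx 0.002 ry -0.005 rz -0.001 rows>=1.0
```

View pics/w9.png

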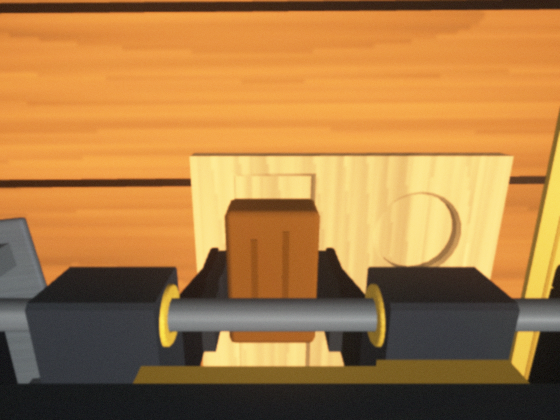

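Looks centred: nest columns 235–312 around brick columns 228–318, which is nearer the camera. Lowering.

Request:
{"name": "send_rows", "arguments": {
  "deltas": [
    {"tx":0,"ty":0,"tz":1.5,"rx":0,"ry":-0.004,"rz":0},
    {"tx":0,"ty":0,"tz":3,"rx":0,"ry":-0.004,"rz":0},
    {"tx":0,"ty":0,"tz":4,"rx":0,"ry":-0.004,"rz":0},
    {"tx":0,"ty":0,"tz":4.2,"rx":0,"ry":-0.004,"rz":0},
    {"tx":0,"ty":0,"tz":4.2,"rx":0,"ry":-0.004,"rz":0}
  ]
}}

```text
time: 20.65
position: [0.4572, 0.1048, 0.0385]
tool_rot: [0.002, 1.0, 0.001, 0.002]
ft_force: [-2.4, -1.1, 2.5]
grip_width: 0.0417
```

Run:
```python
from h import *
o=robot.get_obs();print(o["ft_force"],o["moment"])
go([*OB[0],.036],AZT)
```

```text
[-2.43949387 -1.11800555  2.53552494] [-0.25384124  0.16751964 -0.0724756 ]
t=20.65 q6=-1.58 tcp=[0.4572 0.1048 0.0385] D: tx 0.11 ty -0.05 tz 0.25 rx 0.001 ry 0.004 rz 0.001 rows>=0.1
```

Request:
{"name": "send_rows", "arguments": {
  "deltas": [
    {"tx":0.15,"ty":-0.05,"tz":0,"rx":0,"ry":0,"rz":0},
    {"tx":0.15,"ty":-0.05,"tz":0.2,"rx":0,"ry":0,"rz":0},
    {"tx":0.15,"ty":-0.05,"tz":0.2,"rx":0,"ry":0,"rz":0}
  ]
}}

```text
time: 20.9
position: [0.4569, 0.1045, 0.0379]
tool_rot: [0.002, 1.0, 0.001, 0.004]
ft_force: [-2.0, -1.2, 20.9]
grip_width: 0.042
```

Run:
```python
from h import *
o=robot.get_obs();print(o["ft_force"],o["moment"])
go([*OB[0],.036],AZT)
```

```text
[-2.03775877 -1.15663142 20.9262101 ] [-0.03269557  0.32965191  0.01872246]
t=20.90 q6=-1.59 tcp=[0.4569 0.1045 0.0379] D: tx 0.08 ty -0.02 tz 0.19 rx 0.002 ry 0.007 rz 0.002 rows>=0.1
```

Request:
{"name": "send_rows", "arguments": {
  "deltas": [
    {"tx":0.05,"ty":0,"tz":-0.2,"rx":0,"ry":0,"rz":0},
    {"tx":0.05,"ty":0,"tz":-0.2,"rx":0,"ry":0,"rz":0},
    {"tx":0.05,"ty":0,"tz":-0.2,"rx":0,"ry":0,"rz":0}
  ],
  "claw": 5.2
}}

```text
time: 21.15
position: [0.4553, 0.1046, 0.0376]
tool_rot: [0.002, 1.0, 0.001, 0.002]
ft_force: [0.1, 0.7, 0.2]
grip_width: 0.0506
```

Request:
{"name": "send_rows", "arguments": {
  "deltas": [
    {"tx":0,"ty":0,"tz":-3,"rx":0,"ry":0,"rz":0},
    {"tx":0,"ty":0,"tz":-7,"rx":0,"ry":0,"rz":0},
    {"tx":2,"ty":0,"tz":-11,"rx":0,"ry":0,"rz":0},
    {"tx":4,"ty":0,"tz":-14,"rx":0,"ry":0,"rz":0},
    {"tx":4,"ty":0,"tz":-16,"rx":0,"ry":0,"rz":0}
  ]
}}

```text
time: 21.57
position: [0.4099, 0.1049, 0.1987]
tool_rot: [0.002, 1.0, 0.001, -0.001]
ft_force: [-0.1, 0.7, -0.8]
grip_width: 0.0519
```

```bash
cat >> h.py <<'E'
def objs(c,zlo,zhi,box,minpx=150):
    W=cloud(c); x,y,z=np.moveaxis(W,-1,0)
    m=(z>zlo)&(z<zhi)&(x>box[0])&(x<box[1])&(y>box[2])&(y<box[3])
    m=cv2.morphologyEx(m.astype(np.uint8),cv2.MORPH_OPEN,np.ones((3,3),np.uint8))
    n,l,s,cc=cv2.connectedComponentsWithStats(m); out=[]
    for i in range(1,n):
        if s[i,4]<minpx: continue
        Q=W[l==i]; r=cv2.minAreaRect(Q[:,:2].astype(np.float32)); a,b,_,_=cv2.fitLine(Q[:,:2].astype(np.float32),cv2.DIST_L2,0,.01,.01).ravel()
        A=np.c_[Q[:,:2]-Q[:,:2].mean(0),np.ones(len(Q))]; pl=np.linalg.lstsq(A,Q[:,2],rcond=None)[0]
        col=c["color"][l==i].mean(0)
        out.append(dict(px=cc[i].round(),n=int(s[i,4]),cen=np.round(r[0],4),size=np.round(r[1],4),ang=round(r[2],1),line=round(float(np.degrees(np.arctan2(b,a))),1),z=round(float(np.median(Q[:,2])),4),tilt=np.round(pl[:2],3),col=col.round()))
    return out
E
python3 - <<'E'
from h import *
np.set_printoptions(precision=4,suppress=True)
print(robot.get_obs()["position"])
c=cam("wrist");save(c,"w10")
for o in objs(c,.0235,.045,(.38,.7,.03,.5)): print(o)
E
```

```text
[0.4099 0.1049 0.1987]
{'px': array([519., 203.]), 'n': 1954, 'cen': array([0.4229, 0.3298]), 'size': array([0.0451, 0.0451]), 'ang': 7.8, 'line': 66.1, 'z': 0.0279, 'tilt': array([0.009, 0.018]), 'col': array([249., 244., 213.])}
{'px': array([271., 240.]), 'n': 3241, 'cen': array([0.4564, 0.1038]), 'size': array([0.042 , 0.0678]), 'ang': 89.3, 'line': -0.2, 'z': 0.0336, 'tilt': array([0.123, 0.001]), 'col': array([175., 105.,  43.])}
{'px': array([513., 276.]), 'n': 214, 'cen': array([0.4958, 0.3383]), 'size': array([0.0325, 0.0086]), 'ang': 53.6, 'line': 53.7, 'z': 0.0276, 'tilt': array([ 0.166, -0.078]), 'col': array([248., 244., 218.])}
```

View pics/w10.png

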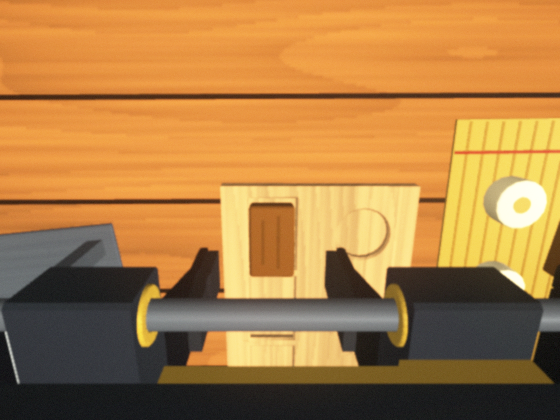

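Brick0 is tilted about 0.12 rad: its far (+x) end sits on the rim, so it is about 2 mm too far in +x. I'll nudge that end in −x with closed fingers.

Run:
```python
from h import *
go([.506,.104,.08],AZT)
```

```text
t=21.62 q6=-1.58 tcp=[0.4142 0.1049 0.2014] D: tx -9.09 ty -0.07 tz 12.21 rx 0.002 ry 0.008 rz 0.002 rows>=3.6
```

Request:
{"name": "send_rows", "arguments": {
  "deltas": [
    {"tx":-3.5,"ty":0,"tz":0,"rx":0,"ry":0,"rz":0},
    {"tx":-7,"ty":0,"tz":3,"rx":0,"ry":0,"rz":0},
    {"tx":-9.2,"ty":0,"tz":6,"rx":0,"ry":0,"rz":0},
    {"tx":-9.2,"ty":0,"tz":9,"rx":0,"ry":0,"rz":0},
    {"tx":-9.2,"ty":0,"tz":12,"rx":0,"ry":0,"rz":0}
  ],
  "claw": 0
}}

```text
time: 22.03
position: [0.509, 0.1041, 0.0751]
tool_rot: [0.002, 1.0, 0.001, 0.002]
ft_force: [-0.2, 0.8, -0.7]
grip_width: 0.0263
```

Request:
{"name": "send_rows", "arguments": {
  "deltas": [
    {"tx":0,"ty":0,"tz":0,"rx":0,"ry":0,"rz":0},
    {"tx":0,"ty":0,"tz":0,"rx":0,"ry":0,"rz":0}
  ]
}}

```text
time: 22.2
position: [0.5051, 0.1043, 0.0752]
tool_rot: [0.002, 1.0, 0.001, -0.002]
ft_force: [-0.2, 0.2, 0.2]
grip_width: 0.0132
```

Run:
```python
from h import *
print(robot.get_obs()["grip_width"])
go([.505,.104,.044],AZT)
```

```text
0.013182929488109422
t=22.20 q6=-1.58 tcp=[0.5051 0.1043 0.0752] D: tx -0.01 ty -0.04 tz 3.12 rx 0.002 ry -0.004 rz 0.001 rows>=0.7
```

Request:
{"name": "send_rows", "arguments": {
  "deltas": [
    {"tx":0,"ty":0,"tz":2,"rx":0,"ry":0,"rz":0},
    {"tx":0,"ty":0,"tz":3.1,"rx":0,"ry":0,"rz":0},
    {"tx":0,"ty":0,"tz":3.1,"rx":0,"ry":0,"rz":0},
    {"tx":0.2,"ty":0,"tz":3.1,"rx":0,"ry":0,"rz":0},
    {"tx":0.3,"ty":0,"tz":3.1,"rx":0,"ry":0,"rz":0}
  ]
}}

```text
time: 22.62
position: [0.5039, 0.1045, 0.0472]
tool_rot: [0.002, 1.0, 0.001, 0.002]
ft_force: [0.0, -0.6, 0.3]
grip_width: 0.0005
```

Request:
{"name": "send_rows", "arguments": {
  "deltas": [
    {"tx":0.1,"ty":0,"tz":0,"rx":0,"ry":0,"rz":0},
    {"tx":0.2,"ty":0,"tz":0,"rx":0,"ry":0,"rz":0},
    {"tx":0.3,"ty":0,"tz":0,"rx":0,"ry":0,"rz":0},
    {"tx":0.3,"ty":0,"tz":0,"rx":0,"ry":0,"rz":0}
  ]
}}

```text
time: 22.95
position: [0.5009, 0.1045, 0.0465]
tool_rot: [0.002, 1.0, 0.001, 0.002]
ft_force: [0.6, -0.4, 0.4]
grip_width: 0.0008
```

Request:
{"name": "send_rows", "arguments": {
  "deltas": [
    {"tx":0.1,"ty":0,"tz":0.2,"rx":0,"ry":0,"rz":0},
    {"tx":0.2,"ty":0,"tz":0.2,"rx":0,"ry":0,"rz":0},
    {"tx":0.2,"ty":0,"tz":0.2,"rx":0,"ry":0,"rz":0}
  ]
}}

```text
time: 23.2
position: [0.499, 0.1044, 0.044]
tool_rot: [0.002, 1.0, 0.001, 0.001]
ft_force: [1.0, 0.1, 0.5]
grip_width: 0.0009
```

Run:
```python
from h import *
print(robot.get_obs()["ft_force"])
for n in ["scene","side"]:
    c=cam(n)
    for o in objs(c,.0235,.045,(.38,.7,.03,.16),30): print(o)
```

```text
[1.02329542 0.07402731 0.515791  ]
{'px': array([329., 242.]), 'n': 38, 'cen': array([0.482 , 0.1193]), 'size': array([0.0263, 0.013 ]), 'ang': 3.3, 'line': -15.2, 'z': 0.0283, 'tilt': array([ 0.065, -0.133]), 'col': array([90., 60., 38.])}
{'px': array([303., 267.]), 'n': 279, 'cen': array([0.4631, 0.1078]), 'size': array([0.0872, 0.0455]), 'ang': 4.4, 'line': 6.2, 'z': 0.0299, 'tilt': array([ 0.027, -0.032]), 'col': array([88., 51., 24.])}
```

Push one or two mm more, then lift and look.

Request:
{"name": "send_rows", "arguments": {
  "deltas": [
    {"tx":0.1,"ty":0,"tz":0,"rx":0,"ry":0,"rz":0},
    {"tx":0.15,"ty":0,"tz":0,"rx":0,"ry":0,"rz":0},
    {"tx":0.15,"ty":0,"tz":0,"rx":0,"ry":0,"rz":0}
  ]
}}

```text
time: 23.55
position: [0.4988, 0.1044, 0.0443]
tool_rot: [0.002, 1.0, 0.001, 0.003]
ft_force: [5.0, -0.3, 0.6]
grip_width: 0.0002
```

Request:
{"name": "send_rows", "arguments": {
  "deltas": [
    {"tx":-0.3,"ty":0,"tz":0,"rx":0,"ry":0,"rz":0},
    {"tx":-0.3,"ty":0,"tz":-4,"rx":0,"ry":0,"rz":0},
    {"tx":2,"ty":0,"tz":-8,"rx":0,"ry":0,"rz":0},
    {"tx":6,"ty":0,"tz":-12,"rx":0,"ry":0,"rz":0},
    {"tx":9,"ty":0,"tz":-15,"rx":0,"ry":0,"rz":0}
  ],
  "claw": 5
}}

```text
time: 23.97
position: [0.4184, 0.1046, 0.1799]
tool_rot: [0.002, 1.0, 0.001, -0.002]
ft_force: [-0.0, -0.2, 0.6]
grip_width: 0.0262
```

Run:
```python
from h import *
print(robot.get_obs()["position"])
c=cam("wrist");save(c,"w11")
for o in objs(c,.0235,.045,(.38,.7,.03,.5)): print(o)
```

```text
[0.41838249 0.10458079 0.1799447 ]
{'px': array([535., 200.]), 'n': 2144, 'cen': array([0.4235, 0.3276]), 'size': array([0.0453, 0.0419]), 'ang': 13.1, 'line': 20.5, 'z': 0.0279, 'tilt': array([0.006, 0.023]), 'col': array([251., 247., 220.])}
{'px': array([271., 235.]), 'n': 3517, 'cen': array([0.4545, 0.1039]), 'size': array([0.0419, 0.0677]), 'ang': 89.8, 'line': -0.5, 'z': 0.0298, 'tilt': array([0.008, 0.001]), 'col': array([182., 108.,  42.])}
{'px': array([515., 285.]), 'n': 1192, 'cen': array([0.5021, 0.3273]), 'size': array([0.0284, 0.0456]), 'ang': 1.6, 'line': 90.0, 'z': 0.0278, 'tilt': array([0.029, 0.025]), 'col': array([249., 243., 211.])}
{'px': array([500., 358.]), 'n': 1698, 'cen': array([0.5869, 0.3268]), 'size': array([0.0433, 0.0501]), 'ang': 79.4, 'line': 17.1, 'z': 0.0278, 'tilt': array([0.022, 0.013]), 'col': array([155.,  90.,  34.])}
```

Brick0 is now flat and seated (top z 0.0298, tilt 0.008). Now over to the mat.

Request:
{"name": "send_rows", "arguments": {
  "deltas": [
    {"tx":0,"ty":4,"tz":-4,"rx":0,"ry":0,"rz":0},
    {"tx":-1,"ty":8,"tz":-8,"rx":0,"ry":0,"rz":0},
    {"tx":-1.5,"ty":12,"tz":-10,"rx":0,"ry":0,"rz":0},
    {"tx":-2,"ty":16,"tz":-10,"rx":0,"ry":0,"rz":0},
    {"tx":-2,"ty":20,"tz":-10,"rx":0,"ry":0,"rz":0}
  ],
  "claw": 6
}}

```text
time: 24.43
position: [0.44, 0.2798, 0.2791]
tool_rot: [0.003, 1.0, 0.001, 0.001]
ft_force: [0.9, -0.2, 0.7]
grip_width: 0.0581
```

Request:
{"name": "send_rows", "arguments": {
  "deltas": [
    {"tx":0,"ty":4,"tz":0,"rx":0,"ry":0,"rz":0},
    {"tx":0,"ty":5,"tz":0,"rx":0,"ry":0,"rz":0},
    {"tx":0,"ty":5,"tz":0,"rx":0,"ry":0,"rz":0},
    {"tx":0,"ty":5,"tz":0,"rx":0,"ry":0,"rz":0}
  ]
}}

```text
time: 24.77
position: [0.4386, 0.3277, 0.2759]
tool_rot: [0.001, 1.0, -0.001, -0.001]
ft_force: [0.2, -0.1, -0.3]
grip_width: 0.0599
```

Run:
```python
from h import *
print(robot.get_obs()["position"])
c=cam("wrist");save(c,"w12")
for o in objs(c,.0205,.045,(.35,.75,.25,.6)): print(o)
```

```text
[0.43861399 0.32773693 0.27586603]
{'px': array([275., 159.]), 'n': 1362, 'cen': array([0.4228, 0.3302]), 'size': array([0.0449, 0.0439]), 'ang': 88.9, 'line': 5.9, 'z': 0.0278, 'tilt': array([0.011, 0.001]), 'col': array([251., 244., 207.])}
{'px': array([340., 198.]), 'n': 2200, 'cen': array([0.4684, 0.4045]), 'size': array([0.0422, 0.0685]), 'ang': 83.6, 'line': -6.6, 'z': 0.0278, 'tilt': array([0.01 , 0.017]), 'col': array([152.,  91.,  33.])}
{'px': array([273., 234.]), 'n': 1164, 'cen': array([0.5102, 0.3283]), 'size': array([0.0447, 0.0443]), 'ang': 0.2, 'line': 5.7, 'z': 0.0278, 'tilt': array([ 0.028, -0.001]), 'col': array([249., 242., 203.])}
{'px': array([273., 286.]), 'n': 829, 'cen': array([0.5786, 0.3286]), 'size': array([0.0427, 0.0339]), 'ang': 81.4, 'line': -88.9, 'z': 0.0276, 'tilt': array([ 0.06, -0.  ]), 'col': array([145.,  87.,  33.])}
```

View pics/w12.png

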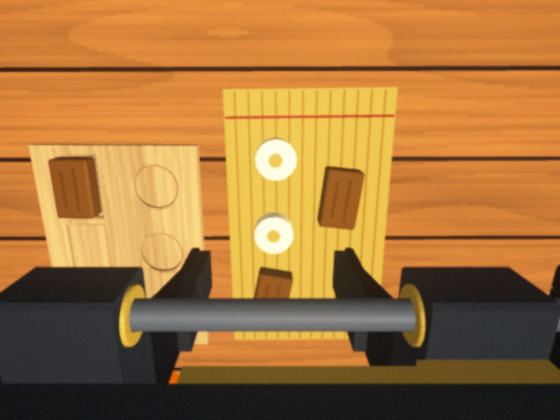

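Mat view: rounds at (275,160) and (273,234), bricks at (341,198) and (273,286). Picking the near round first.

Run:
```python
from h import *
go([.4228,.3302,.06],AZT)
```

```text
t=24.82 q6=-1.13 tcp=[0.439 0.327 0.276] D: tx 1.57 ty 0.33 tz 21.60 rx -0.001 ry -0.002 rz 0.002 rows>=5.2
```

Request:
{"name": "send_rows", "arguments": {
  "deltas": [
    {"tx":1.6,"ty":0.35,"tz":4,"rx":0,"ry":0,"rz":0},
    {"tx":1.6,"ty":0.35,"tz":8,"rx":0,"ry":0,"rz":0},
    {"tx":1.6,"ty":0.35,"tz":12,"rx":0,"ry":0,"rz":0},
    {"tx":1.6,"ty":0.35,"tz":16,"rx":0,"ry":0,"rz":0},
    {"tx":1.6,"ty":0.35,"tz":20,"rx":0,"ry":0,"rz":0}
  ]
}}

```text
time: 25.23
position: [0.4244, 0.3301, 0.0759]
tool_rot: [0.003, 1.0, 0.0, 0.0]
ft_force: [-0.6, -0.5, 0.5]
grip_width: 0.0597
```

Request:
{"name": "send_rows", "arguments": {
  "deltas": [
    {"tx":0,"ty":0,"tz":1.5,"rx":0,"ry":0,"rz":0},
    {"tx":0,"ty":0,"tz":1.5,"rx":0,"ry":0,"rz":0},
    {"tx":0,"ty":0,"tz":1.5,"rx":0,"ry":0,"rz":0},
    {"tx":0,"ty":0,"tz":1.5,"rx":0,"ry":0,"rz":0}
  ]
}}

```text
time: 25.57
position: [0.4257, 0.3317, 0.0633]
tool_rot: [0.003, 1.0, 0.001, 0.002]
ft_force: [0.3, -0.1, 0.8]
grip_width: 0.0602
```

Run:
```python
from h import *
go([.4228,.3302,.033],AZT)
```

```text
t=25.57 q6=-1.11 tcp=[0.4257 0.3317 0.0633] D: tx 0.30 ty -0.16 tz 3.03 rx 0.002 ry 0.003 rz 0.000 rows>=0.7
```

Request:
{"name": "send_rows", "arguments": {
  "deltas": [
    {"tx":0.2,"ty":-0.1,"tz":1.5,"rx":0,"ry":0,"rz":0},
    {"tx":0.2,"ty":-0.1,"tz":3,"rx":0,"ry":0,"rz":0},
    {"tx":0.2,"ty":-0.1,"tz":3,"rx":0,"ry":0,"rz":0},
    {"tx":0.2,"ty":-0.1,"tz":3,"rx":0,"ry":0,"rz":0}
  ]
}}

```text
time: 25.9
position: [0.4235, 0.3315, 0.0335]
tool_rot: [0.002, 1.0, 0.001, 0.002]
ft_force: [-0.1, 1.0, -0.7]
grip_width: 0.0602
```

Run:
```python
from h import *
go([.4228,.3302,.033],AZT)
```

```text
t=25.90 q6=-1.11 tcp=[0.4235 0.3315 0.0335] D: tx 0.07 ty -0.13 tz 0.05 rx 0.002 ry 0.003 rz 0.001 rows>=0.0
```

Request:
{"name": "send_rows", "arguments": {
  "deltas": [
    {"tx":0,"ty":-0.1,"tz":0,"rx":0,"ry":0,"rz":0},
    {"tx":0,"ty":-0.1,"tz":0,"rx":0,"ry":0,"rz":0},
    {"tx":0,"ty":-0.1,"tz":0,"rx":0,"ry":0,"rz":0},
    {"tx":0,"ty":-0.1,"tz":0,"rx":0,"ry":0,"rz":0},
    {"tx":0,"ty":-0.1,"tz":0,"rx":0,"ry":0,"rz":0}
  ],
  "claw": 3.8,
  "squeeze": 20
}}

```text
time: 26.32
position: [0.4234, 0.3308, 0.0332]
tool_rot: [0.002, 1.0, 0.001, 0.002]
ft_force: [-0.3, -0.9, 5.7]
grip_width: 0.0453
```

Run:
```python
from h import *
print(robot.get_obs()["grip_width"])
go([.4228,.3302,.033],AZT)
go([*RD[0],.15],AZT)
```

```text
0.045312359607314584
t=26.32 q6=-1.11 tcp=[0.4234 0.3308 0.0332] D: tx 0.06 ty -0.06 tz 0.02 rx 0.003 ry 0.004 rz 0.002 rows>=0.0
t=26.32 q6=-1.11 tcp=[0.4234 0.3308 0.0332] D: tx -3.43 ty -13.77 tz -11.70 rx 0.003 ry 0.004 rz 0.002 rows>=4.4
```

Request:
{"name": "send_rows", "arguments": {
  "deltas": [
    {"tx":0,"ty":0,"tz":-4,"rx":0,"ry":0,"rz":0},
    {"tx":0,"ty":0,"tz":-8,"rx":0,"ry":0,"rz":0},
    {"tx":-1,"ty":-4,"tz":-8,"rx":0,"ry":0,"rz":0},
    {"tx":-2,"ty":-8,"tz":-8,"rx":0,"ry":0,"rz":0},
    {"tx":-3.4,"ty":-12,"tz":-8,"rx":0,"ry":0,"rz":0}
  ]
}}

```text
time: 26.73
position: [0.4553, 0.2104, 0.1129]
tool_rot: [0.001, 1.0, 0.001, 0.001]
ft_force: [0.3, -0.1, -1.0]
grip_width: 0.0452
```

Request:
{"name": "send_rows", "arguments": {
  "deltas": [
    {"tx":0,"ty":-1.7,"tz":0,"rx":0,"ry":0,"rz":0},
    {"tx":0,"ty":-1.7,"tz":1,"rx":0,"ry":0,"rz":0},
    {"tx":0,"ty":-1.7,"tz":3,"rx":0,"ry":0,"rz":0},
    {"tx":0,"ty":-1.7,"tz":4,"rx":0,"ry":0,"rz":0},
    {"tx":0,"ty":-1.7,"tz":4,"rx":0,"ry":0,"rz":0}
  ]
}}

```text
time: 27.15
position: [0.4539, 0.1941, 0.0698]
tool_rot: [0.002, 1.0, 0.001, -0.002]
ft_force: [-1.0, 0.3, -0.5]
grip_width: 0.0455
```

Run:
```python
from h import *
c=cam("wrist");save(c,"w13")
go([.4573,.1926,.036],AZT)
```

```text
t=27.20 q6=-1.39 tcp=[0.4545 0.1944 0.0707] D: tx -0.29 ty -0.18 tz 3.47 rx 0.001 ry -0.002 rz 0.002 rows>=0.8
```

View pics/w13.png

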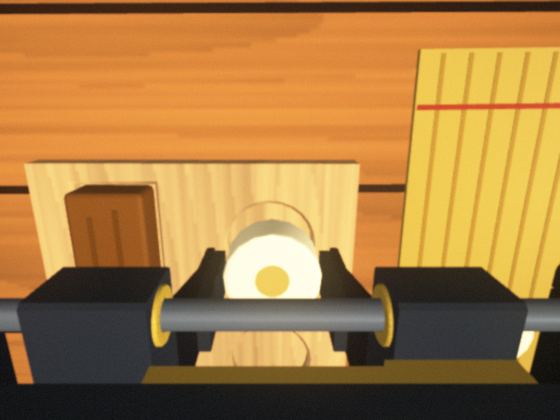

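Request:
{"name": "send_rows", "arguments": {
  "deltas": [
    {"tx":-0.25,"ty":-0.2,"tz":1,"rx":0,"ry":0,"rz":0},
    {"tx":-0.25,"ty":-0.2,"tz":2,"rx":0,"ry":0,"rz":0},
    {"tx":-0.25,"ty":-0.2,"tz":2,"rx":0,"ry":0,"rz":0},
    {"tx":-0.25,"ty":-0.2,"tz":2,"rx":0,"ry":0,"rz":0}
  ]
}}

```text
time: 27.53
position: [0.458, 0.1921, 0.0514]
tool_rot: [0.002, 1.0, 0.001, 0.0]
ft_force: [-0.7, -0.5, -1.1]
grip_width: 0.0454
```

Run:
```python
from h import *
go([.4573,.1926,.036],AZT)
```

```text
t=27.53 q6=-1.40 tcp=[0.458  0.1921 0.0514] D: tx 0.07 ty 0.05 tz 1.54 rx 0.002 ry 0.000 rz 0.002 rows>=0.4
```

Request:
{"name": "send_rows", "arguments": {
  "deltas": [
    {"tx":0.05,"ty":0.05,"tz":0.7,"rx":0,"ry":0,"rz":0},
    {"tx":0.05,"ty":0.05,"tz":1.2,"rx":0,"ry":0,"rz":0},
    {"tx":0.05,"ty":0.05,"tz":1.5,"rx":0,"ry":0,"rz":0},
    {"tx":0.05,"ty":0.05,"tz":1.5,"rx":0,"ry":0,"rz":0}
  ]
}}

```text
time: 27.87
position: [0.4575, 0.1924, 0.0363]
tool_rot: [0.002, 1.0, 0.001, 0.0]
ft_force: [-1.4, -1.1, -0.8]
grip_width: 0.0453
```

Run:
```python
from h import *
print(robot.get_obs()["ft_force"])
go([.4573,.1926,.036],AZT)
```

```text
[-1.44909309 -1.1478287  -0.83719757]
t=27.87 q6=-1.40 tcp=[0.4575 0.1924 0.0363] D: tx 0.02 ty 0.02 tz 0.03 rx 0.002 ry 0.001 rz 0.001 rows>=0.0
```

No vertical resistance, so it is in the nest. Release, rise, and head back to the mat.

Request:
{"name": "send_rows", "arguments": {
  "deltas": [
    {"tx":0,"ty":0,"tz":0.05,"rx":0,"ry":0,"rz":0},
    {"tx":0,"ty":0,"tz":0.05,"rx":0,"ry":0,"rz":0},
    {"tx":0,"ty":0,"tz":0.05,"rx":0,"ry":0,"rz":0}
  ],
  "claw": 5.6
}}

```text
time: 28.12
position: [0.4581, 0.1925, 0.0367]
tool_rot: [0.002, 1.0, 0.001, 0.001]
ft_force: [0.3, -0.3, 0.6]
grip_width: 0.0541
```

Request:
{"name": "send_rows", "arguments": {
  "deltas": [
    {"tx":0,"ty":0,"tz":-2.5,"rx":0,"ry":0,"rz":0},
    {"tx":0,"ty":0,"tz":-6,"rx":0,"ry":0,"rz":0},
    {"tx":0,"ty":3,"tz":-9,"rx":0,"ry":0,"rz":0},
    {"tx":0,"ty":6,"tz":-12,"rx":0,"ry":0,"rz":0},
    {"tx":0,"ty":8,"tz":-16,"rx":0,"ry":0,"rz":0}
  ]
}}

```text
time: 28.53
position: [0.4571, 0.2715, 0.1937]
tool_rot: [0.002, 1.0, 0.001, 0.0]
ft_force: [1.7, 0.8, -1.4]
grip_width: 0.0563
```

Run:
```python
from h import *
print(robot.get_obs()["position"])
c=cam("wrist");save(c,"w14")
for o in objs(c,.0205,.045,(.35,.75,.03,.6)): print(o)
```

```text
[0.45713058 0.27147964 0.19368715]
{'px': array([ 82., 188.]), 'n': 3850, 'cen': array([0.4544, 0.1042]), 'size': array([0.0431, 0.0672]), 'ang': 89.5, 'line': -0.2, 'z': 0.0297, 'tilt': array([ 0.011, -0.051]), 'col': array([146.,  85.,  32.])}
{'px': array([420., 201.]), 'n': 3565, 'cen': array([0.4688, 0.4041]), 'size': array([0.042 , 0.0689]), 'ang': 83.2, 'line': -6.8, 'z': 0.0278, 'tilt': array([0.01 , 0.031]), 'col': array([144.,  85.,  31.])}
{'px': array([182., 192.]), 'n': 2118, 'cen': array([0.457 , 0.1922]), 'size': array([0.0451, 0.0445]), 'ang': 60.9, 'line': -46.2, 'z': 0.0298, 'tilt': array([ 0.029, -0.031]), 'col': array([250., 242., 203.])}
{'px': array([330., 242.]), 'n': 1379, 'cen': array([0.5079, 0.3263]), 'size': array([0.0394, 0.0453]), 'ang': 29.3, 'line': -60.1, 'z': 0.0277, 'tilt': array([0.046, 0.021]), 'col': array([244., 236., 197.])}
{'px': array([322., 343.]), 'n': 1005, 'cen': array([0.6133, 0.322 ]), 'size': array([0.0421, 0.0326]), 'ang': 77.9, 'line': 85.2, 'z': 0.0278, 'tilt': array([-0.008,  0.023]), 'col': array([138.,  81.,  32.])}
```

View pics/w14.png

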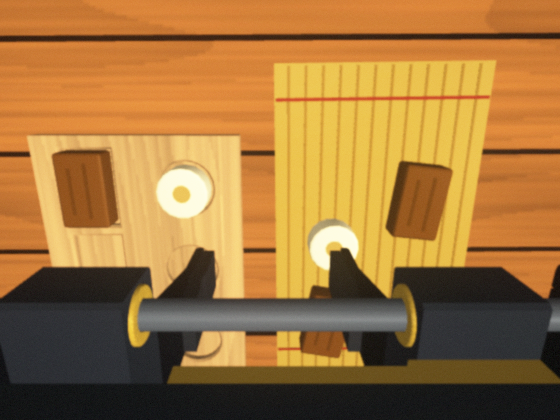

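Round seated at (183,190). Next the brick at (418,200), turned −6.7°.

Run:
```python
from h import *
go([.4692,.4043,.065],np.pi/2-.117)
```

```text
t=28.58 q6=-1.24 tcp=[0.4618 0.2759 0.2014] D: tx -0.49 ty 12.71 tz 13.77 rx 0.010 ry 0.015 rz 0.114 rows>=4.5
```

Request:
{"name": "send_rows", "arguments": {
  "deltas": [
    {"tx":-0.5,"ty":4,"tz":2,"rx":0,"ry":0,"rz":0.05},
    {"tx":-0.7,"ty":8,"tz":5,"rx":0,"ry":0,"rz":0.117},
    {"tx":-0.9,"ty":12,"tz":8,"rx":0,"ry":0,"rz":0.117},
    {"tx":-1,"ty":13,"tz":11.5,"rx":0,"ry":0,"rz":0.117},
    {"tx":-1,"ty":13,"tz":12.5,"rx":0,"ry":0,"rz":0.117}
  ],
  "claw": 5.6
}}

```text
time: 29.0
position: [0.4681, 0.4031, 0.0652]
tool_rot: [0.059, 0.998, 0.001, 0.001]
ft_force: [0.1, -0.4, 0.1]
grip_width: 0.056
```

Request:
{"name": "send_rows", "arguments": {
  "deltas": [
    {"tx":0,"ty":0,"tz":0.5,"rx":0,"ry":0,"rz":0},
    {"tx":0,"ty":0,"tz":0.5,"rx":0,"ry":0,"rz":0},
    {"tx":0,"ty":0,"tz":0.5,"rx":0,"ry":0,"rz":0}
  ]
}}

```text
time: 29.25
position: [0.469, 0.3997, 0.0634]
tool_rot: [0.061, 0.998, 0.001, 0.001]
ft_force: [0.5, 0.2, 0.2]
grip_width: 0.0559
```

Run:
```python
from h import *
go([.4692,.4043,.033],np.pi/2-.117)
```

```text
t=29.25 q6=-0.92 tcp=[0.469  0.3997 0.0634] D: tx 0.04 ty 0.45 tz 3.04 rx 0.002 ry 0.002 rz -0.005 rows>=0.7
```

Request:
{"name": "send_rows", "arguments": {
  "deltas": [
    {"tx":0,"ty":0.35,"tz":0.5,"rx":0,"ry":0,"rz":-0.005},
    {"tx":0,"ty":0.35,"tz":1.5,"rx":0,"ry":0,"rz":-0.005},
    {"tx":0,"ty":0.35,"tz":2.9,"rx":0,"ry":0,"rz":-0.005},
    {"tx":0,"ty":0.35,"tz":2.9,"rx":0,"ry":0,"rz":-0.005},
    {"tx":0,"ty":0.35,"tz":2.9,"rx":0,"ry":0,"rz":-0.005}
  ]
}}

```text
time: 29.67
position: [0.4691, 0.4033, 0.0337]
tool_rot: [0.059, 0.998, 0.001, 0.0]
ft_force: [1.1, -0.1, 0.2]
grip_width: 0.0557
```

Run:
```python
from h import *
go([.4692,.4043,.033],np.pi/2-.117)
```

```text
t=29.67 q6=-0.92 tcp=[0.4691 0.4033 0.0337] D: tx 0.00 ty 0.10 tz 0.07 rx 0.001 ry 0.001 rz -0.000 rows>=0.0
```

Request:
{"name": "send_rows", "arguments": {
  "deltas": [
    {"tx":0,"ty":0.1,"tz":0.05,"rx":0,"ry":0,"rz":0},
    {"tx":0,"ty":0.1,"tz":0.05,"rx":0,"ry":0,"rz":0},
    {"tx":0,"ty":0.1,"tz":0.05,"rx":0,"ry":0,"rz":0},
    {"tx":0,"ty":0.1,"tz":0.05,"rx":0,"ry":0,"rz":0},
    {"tx":0,"ty":0.1,"tz":0.05,"rx":0,"ry":0,"rz":0}
  ],
  "claw": 3.5,
  "squeeze": 25
}}

```text
time: 30.08
position: [0.4699, 0.4051, 0.0341]
tool_rot: [0.058, 0.998, 0.001, 0.001]
ft_force: [0.4, -0.1, 3.1]
grip_width: 0.0417
```

Run:
```python
from h import *
o=robot.get_obs();print(o["grip_width"],o["ft_force"])
go([.4692,.4043,.033],np.pi/2-.117)
go([.5387,.104,.12],AZT)
```

```text
0.04167927270155214 [ 0.43839995 -0.0991333   3.09386204]
t=30.08 q6=-0.92 tcp=[0.4699 0.4051 0.0341] D: tx 0.06 ty -0.09 tz 0.11 rx 0.003 ry 0.003 rz 0.001 rows>=0.0
t=30.08 q6=-0.92 tcp=[0.4699 0.4051 0.0341] D: tx -10.36 ty -29.09 tz -8.64 rx 0.003 ry 0.003 rz -0.110 rows>=7.7
```

Request:
{"name": "send_rows", "arguments": {
  "deltas": [
    {"tx":0,"ty":0,"tz":-4,"rx":0,"ry":0,"rz":0},
    {"tx":0,"ty":0,"tz":-8,"rx":0,"ry":0,"rz":0},
    {"tx":-2,"ty":-4,"tz":-9,"rx":0,"ry":0,"rz":-0.05},
    {"tx":-4,"ty":-8,"tz":-9,"rx":0,"ry":0,"rz":-0.11},
    {"tx":-5,"ty":-12,"tz":-9,"rx":0,"ry":0,"rz":-0.11}
  ]
}}

```text
time: 30.5
position: [0.5065, 0.2863, 0.1251]
tool_rot: [0.001, 1.0, 0.002, 0.004]
ft_force: [1.6, 0.3, -0.9]
grip_width: 0.0418
```

Run:
```python
from h import *
go([.5393,.104,.12],AZT)
```

```text
t=30.50 q6=-1.25 tcp=[0.5065 0.2863 0.1251] D: tx -3.31 ty -18.23 tz 0.48 rx 0.004 ry 0.008 rz 0.004 rows>=4.4
```

Request:
{"name": "send_rows", "arguments": {
  "deltas": [
    {"tx":-1,"ty":-4,"tz":0,"rx":0,"ry":0,"rz":0},
    {"tx":-2,"ty":-8,"tz":0,"rx":0,"ry":0,"rz":0},
    {"tx":-3,"ty":-12,"tz":0,"rx":0,"ry":0,"rz":0},
    {"tx":-3.3,"ty":-16,"tz":0,"rx":0,"ry":0,"rz":0},
    {"tx":-3.3,"ty":-18.2,"tz":1,"rx":0,"ry":0,"rz":0}
  ]
}}

```text
time: 30.92
position: [0.5382, 0.1001, 0.1145]
tool_rot: [0.004, 1.0, 0.0, 0.003]
ft_force: [-0.1, -0.4, -1.6]
grip_width: 0.0418
```

Request:
{"name": "send_rows", "arguments": {
  "deltas": [
    {"tx":0,"ty":0,"tz":2,"rx":0,"ry":0,"rz":0},
    {"tx":0,"ty":0,"tz":4,"rx":0,"ry":0,"rz":0},
    {"tx":0,"ty":0,"tz":4.5,"rx":0,"ry":0,"rz":0},
    {"tx":0,"ty":0,"tz":4.5,"rx":0,"ry":0,"rz":0}
  ]
}}

```text
time: 31.25
position: [0.5345, 0.1039, 0.0666]
tool_rot: [0.003, 1.0, 0.001, -0.001]
ft_force: [0.3, -0.1, -0.8]
grip_width: 0.0414
```

Run:
```python
from h import *
go([.5393,.104,.037],AZT)
c=cam("wrist");save(c,"w15")
```

```text
t=31.25 q6=-1.58 tcp=[0.5345 0.1039 0.0666] D: tx -0.49 ty 0.01 tz 2.96 rx 0.002 ry -0.002 rz -0.001 rows>=0.7
```

View pics/w15.png

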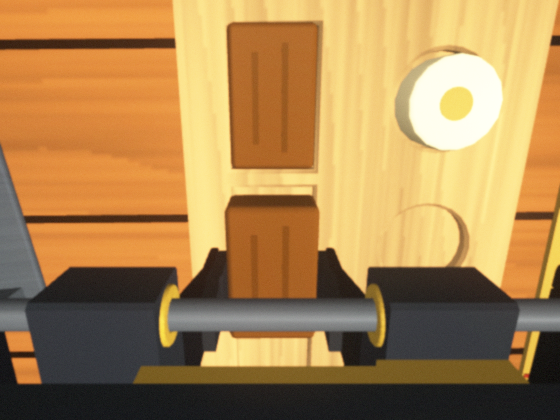

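Request:
{"name": "send_rows", "arguments": {
  "deltas": [
    {"tx":-0.45,"ty":0,"tz":0.5,"rx":0,"ry":0,"rz":0},
    {"tx":-0.45,"ty":0,"tz":1.5,"rx":0,"ry":0,"rz":0},
    {"tx":-0.45,"ty":0,"tz":1.5,"rx":0,"ry":0,"rz":0},
    {"tx":-0.45,"ty":0,"tz":1.5,"rx":0,"ry":0,"rz":0}
  ]
}}

```text
time: 31.63
position: [0.5401, 0.1044, 0.0527]
tool_rot: [0.003, 1.0, 0.001, 0.001]
ft_force: [-1.6, -0.4, -0.4]
grip_width: 0.0418
```

Run:
```python
from h import *
go([.5393,.104,.037],AZT)
```

```text
t=31.63 q6=-1.58 tcp=[0.5401 0.1044 0.0527] D: tx 0.09 ty -0.04 tz 1.57 rx 0.002 ry 0.001 rz 0.000 rows>=0.4
```

Request:
{"name": "send_rows", "arguments": {
  "deltas": [
    {"tx":0.08,"ty":-0.03,"tz":0.4,"rx":0,"ry":0,"rz":0},
    {"tx":0.08,"ty":-0.03,"tz":0.8,"rx":0,"ry":0,"rz":0},
    {"tx":0.08,"ty":-0.03,"tz":1.2,"rx":0,"ry":0,"rz":0},
    {"tx":0.08,"ty":-0.03,"tz":1.5,"rx":0,"ry":0,"rz":0},
    {"tx":0.08,"ty":-0.03,"tz":1.5,"rx":0,"ry":0,"rz":0}
  ]
}}

```text
time: 32.05
position: [0.5391, 0.1037, 0.0372]
tool_rot: [0.003, 1.0, 0.001, 0.0]
ft_force: [-0.5, 0.4, -0.1]
grip_width: 0.0413
```

Run:
```python
from h import *
print(robot.get_obs()["ft_force"])
go([.5393,.104,.037],AZT)
```

```text
[-0.53548375  0.38184003 -0.10201776]
t=32.05 q6=-1.58 tcp=[0.5391 0.1037 0.0372] D: tx -0.02 ty 0.03 tz 0.02 rx 0.002 ry 0.000 rz -0.001 rows>=0.0
```

No resistance; it is in. Release, and view both the tray and the mat.

Request:
{"name": "send_rows", "arguments": {
  "deltas": [
    {"tx":0,"ty":0,"tz":0.05,"rx":0,"ry":0,"rz":0},
    {"tx":0,"ty":0,"tz":0.05,"rx":0,"ry":0,"rz":0},
    {"tx":0,"ty":0,"tz":0.05,"rx":0,"ry":0,"rz":0}
  ],
  "claw": 5.2
}}

```text
time: 32.3
position: [0.5398, 0.1038, 0.0376]
tool_rot: [0.003, 1.0, 0.001, 0.001]
ft_force: [0.0, -0.8, 0.5]
grip_width: 0.0497
```

Request:
{"name": "send_rows", "arguments": {
  "deltas": [
    {"tx":0,"ty":0,"tz":-2.5,"rx":0,"ry":0,"rz":0},
    {"tx":0,"ty":0,"tz":-6.5,"rx":0,"ry":0,"rz":0},
    {"tx":0,"ty":3,"tz":-9,"rx":0,"ry":0,"rz":0},
    {"tx":0,"ty":6,"tz":-12,"rx":0,"ry":0,"rz":0},
    {"tx":0,"ty":9,"tz":-15,"rx":0,"ry":0,"rz":0}
  ]
}}

```text
time: 32.72
position: [0.5396, 0.193, 0.1882]
tool_rot: [0.004, 1.0, 0.001, 0.001]
ft_force: [0.9, -0.3, -1.4]
grip_width: 0.052
```

Request:
{"name": "send_rows", "arguments": {
  "deltas": [
    {"tx":0,"ty":4,"tz":-1,"rx":0,"ry":0,"rz":0},
    {"tx":0,"ty":8,"tz":-2,"rx":0,"ry":0,"rz":0},
    {"tx":0,"ty":8,"tz":-3,"rx":0,"ry":0,"rz":0},
    {"tx":0,"ty":8,"tz":-3,"rx":0,"ry":0,"rz":0}
  ]
}}

```text
time: 33.05
position: [0.541, 0.2748, 0.2191]
tool_rot: [0.001, 1.0, 0.002, 0.003]
ft_force: [0.8, -0.9, 0.4]
grip_width: 0.0518
```

Run:
```python
from h import *
print(robot.get_obs()["position"])
c=cam("wrist");save(c,"w16")
for o in objs(c,.0205,.045,(.35,.75,.03,.6)): print(o)
```

```text
[0.54104296 0.27482148 0.2190904 ]
{'px': array([77., 87.]), 'n': 4176, 'cen': array([0.455 , 0.1044]), 'size': array([0.0425, 0.0678]), 'ang': 89.7, 'line': -0.4, 'z': 0.0297, 'tilt': array([-0.   , -0.047]), 'col': array([142.,  83.,  32.])}
{'px': array([177.,  91.]), 'n': 2255, 'cen': array([0.4573, 0.1925]), 'size': array([0.0447, 0.0449]), 'ang': 48.6, 'line': -82.7, 'z': 0.0298, 'tilt': array([ 0.002, -0.026]), 'col': array([250., 242., 202.])}
{'px': array([329., 151.]), 'n': 1910, 'cen': array([0.5109, 0.3277]), 'size': array([0.0449, 0.0452]), 'ang': 70.4, 'line': 52.3, 'z': 0.0278, 'tilt': array([0.012, 0.012]), 'col': array([248., 240., 200.])}
{'px': array([ 91., 180.]), 'n': 3345, 'cen': array([0.5375, 0.1039]), 'size': array([0.0422, 0.0677]), 'ang': 89.7, 'line': -0.1, 'z': 0.0297, 'tilt': array([ 0.005, -0.046]), 'col': array([145.,  84.,  32.])}
{'px': array([321., 233.]), 'n': 2438, 'cen': array([0.596 , 0.3253]), 'size': array([0.0423, 0.0675]), 'ang': 79.5, 'line': -20.6, 'z': 0.0278, 'tilt': array([0.015, 0.018]), 'col': array([141.,  83.,  29.])}
```

View pics/w16.png

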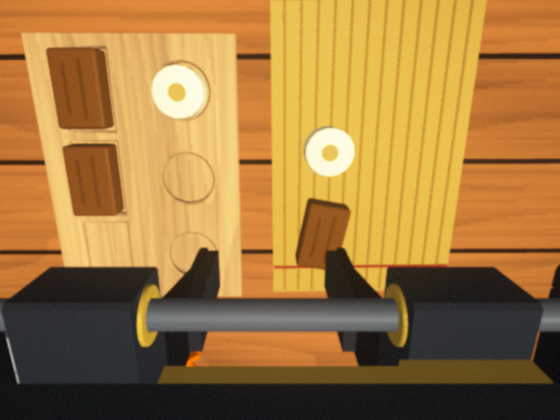

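Run:
```python
from h import *
go([.5967,.3255,.065],np.pi/2-.183)
```

```text
t=33.10 q6=-1.28 tcp=[0.5405 0.2731 0.2177] D: tx -5.54 ty 5.24 tz 15.30 rx 0.002 ry 0.004 rz 0.179 rows>=4.1
```

Request:
{"name": "send_rows", "arguments": {
  "deltas": [
    {"tx":-2,"ty":2,"tz":3,"rx":0,"ry":0,"rz":0.09},
    {"tx":-4,"ty":4,"tz":6,"rx":0,"ry":0,"rz":0.179},
    {"tx":-5.5,"ty":5.2,"tz":10,"rx":0,"ry":0,"rz":0.179},
    {"tx":-5.5,"ty":5.2,"tz":13.5,"rx":0,"ry":0,"rz":0.179},
    {"tx":-5.5,"ty":5.2,"tz":15,"rx":0,"ry":0,"rz":0.179}
  ],
  "claw": 5.6
}}

```text
time: 33.52
position: [0.5933, 0.3214, 0.06]
tool_rot: [0.094, 0.996, -0.001, -0.004]
ft_force: [-0.7, -0.7, -0.6]
grip_width: 0.0559
```

Request:
{"name": "send_rows", "arguments": {
  "deltas": [
    {"tx":0,"ty":0,"tz":0,"rx":0,"ry":0,"rz":0},
    {"tx":0,"ty":0,"tz":0,"rx":0,"ry":0,"rz":0},
    {"tx":0,"ty":0,"tz":0,"rx":0,"ry":0,"rz":0}
  ]
}}

```text
time: 33.77
position: [0.597, 0.3233, 0.0678]
tool_rot: [0.093, 0.996, 0.001, 0.001]
ft_force: [0.4, 0.2, 0.9]
grip_width: 0.0562
```

Run:
```python
from h import *
go([.5967,.3255,.033],np.pi/2-.183)
```

```text
t=33.77 q6=-1.05 tcp=[0.597  0.3233 0.0678] D: tx 0.08 ty 0.21 tz 3.48 rx 0.003 ry 0.003 rz -0.004 rows>=0.8
```

Request:
{"name": "send_rows", "arguments": {
  "deltas": [
    {"tx":0.05,"ty":0.15,"tz":1.5,"rx":0,"ry":0,"rz":0},
    {"tx":0.05,"ty":0.15,"tz":3.4,"rx":0,"ry":0,"rz":0},
    {"tx":0.05,"ty":0.15,"tz":3.4,"rx":0,"ry":0,"rz":0},
    {"tx":0.05,"ty":0.15,"tz":3.4,"rx":0,"ry":0,"rz":0}
  ]
}}

```text
time: 34.1
position: [0.5953, 0.3257, 0.0327]
tool_rot: [0.093, 0.996, 0.001, 0.0]
ft_force: [-0.6, -0.8, -0.1]
grip_width: 0.056
```

Run:
```python
from h import *
go([.5967,.3255,.033],np.pi/2-.183)
```

```text
t=34.10 q6=-1.05 tcp=[0.5953 0.3257 0.0327] D: tx -0.14 ty 0.01 tz -0.03 rx 0.001 ry 0.000 rz -0.003 rows>=0.0
```

Request:
{"name": "send_rows", "arguments": {
  "deltas": [
    {"tx":-0.1,"ty":0,"tz":-0.05,"rx":0,"ry":0,"rz":0},
    {"tx":-0.1,"ty":0,"tz":-0.05,"rx":0,"ry":0,"rz":0},
    {"tx":-0.1,"ty":0,"tz":-0.05,"rx":0,"ry":0,"rz":0},
    {"tx":-0.1,"ty":0,"tz":-0.05,"rx":0,"ry":0,"rz":0},
    {"tx":-0.1,"ty":0,"tz":-0.05,"rx":0,"ry":0,"rz":0}
  ],
  "claw": 3.5,
  "squeeze": 25
}}

```text
time: 34.52
position: [0.5977, 0.326, 0.0346]
tool_rot: [0.093, 0.996, 0.001, 0.002]
ft_force: [-0.9, -0.1, 4.2]
grip_width: 0.0418
```

Run:
```python
from h import *
o=robot.get_obs();print(o["grip_width"],o["ft_force"])
go([.5967,.3255,.033],np.pi/2-.183)
go([.6207,.1036,.12],AZT)
```

```text
0.04182040843921572 [-0.87730507 -0.06442857  4.19516977]
t=34.52 q6=-1.05 tcp=[0.5977 0.326  0.0346] D: tx 0.09 ty -0.07 tz 0.16 rx 0.003 ry 0.004 rz -0.002 rows>=0.0
t=34.52 q6=-1.05 tcp=[0.5977 0.326  0.0346] D: tx -6.39 ty -21.41 tz -8.58 rx 0.003 ry 0.004 rz -0.179 rows>=5.7
```

Request:
{"name": "send_rows", "arguments": {
  "deltas": [
    {"tx":0,"ty":0,"tz":-4,"rx":0,"ry":0,"rz":0},
    {"tx":0,"ty":0,"tz":-8,"rx":0,"ry":0,"rz":0},
    {"tx":-2,"ty":-4,"tz":-9,"rx":0,"ry":0,"rz":-0.09},
    {"tx":-4,"ty":-8,"tz":-9,"rx":0,"ry":0,"rz":-0.179},
    {"tx":-5,"ty":-12,"tz":-9,"rx":0,"ry":0,"rz":-0.179}
  ]
}}

```text
time: 34.93
position: [0.6255, 0.2048, 0.1253]
tool_rot: [0.0, 1.0, 0.001, 0.004]
ft_force: [0.9, -0.5, -1.0]
grip_width: 0.0414
```

Run:
```python
from h import *
go([.6217,.1036,.12],AZT)
```

```text
t=34.93 q6=-1.42 tcp=[0.6255 0.2048 0.1253] D: tx 0.37 ty -10.12 tz 0.51 rx 0.002 ry 0.008 rz 0.005 rows>=2.4
```

Request:
{"name": "send_rows", "arguments": {
  "deltas": [
    {"tx":0.2,"ty":-4,"tz":0,"rx":0,"ry":0,"rz":0.005},
    {"tx":0.3,"ty":-8,"tz":0.5,"rx":0,"ry":0,"rz":0.005},
    {"tx":0.3,"ty":-10,"tz":2.5,"rx":0,"ry":0,"rz":0.005},
    {"tx":0.3,"ty":-10,"tz":5,"rx":0,"ry":0,"rz":0.005},
    {"tx":0.3,"ty":-10,"tz":5.5,"rx":0,"ry":0,"rz":0.005}
  ]
}}

```text
time: 35.35
position: [0.617, 0.103, 0.0649]
tool_rot: [0.007, 1.0, 0.001, -0.002]
ft_force: [-0.7, 1.0, -1.9]
grip_width: 0.0419
```

Request:
{"name": "send_rows", "arguments": {
  "deltas": [
    {"tx":0,"ty":0,"tz":0,"rx":0,"ry":0,"rz":0},
    {"tx":0,"ty":0,"tz":0,"rx":0,"ry":0,"rz":0},
    {"tx":0,"ty":0,"tz":0,"rx":0,"ry":0,"rz":0}
  ]
}}

```text
time: 35.6
position: [0.6203, 0.1061, 0.0691]
tool_rot: [0.005, 1.0, 0.001, 0.002]
ft_force: [0.4, 0.4, -0.9]
grip_width: 0.0415
```

Run:
```python
from h import *
go([.6217,.1036,.0375],AZT)
c=cam("wrist");save(c,"w17")
```

```text
t=35.60 q6=-1.57 tcp=[0.6203 0.1061 0.0691] D: tx -0.13 ty -0.26 tz 3.16 rx 0.002 ry 0.004 rz -0.004 rows>=0.8
```

View pics/w17.png

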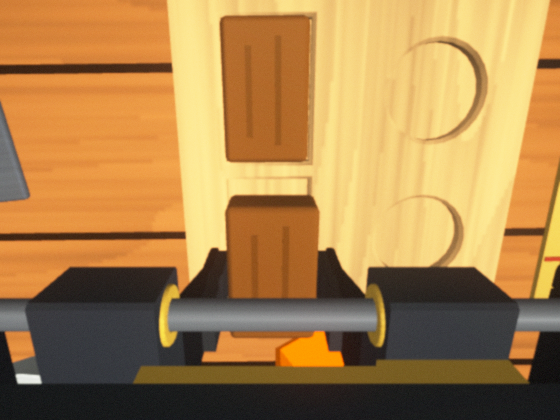

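Request:
{"name": "send_rows", "arguments": {
  "deltas": [
    {"tx":-0.1,"ty":-0.25,"tz":0.5,"rx":0,"ry":0,"rz":-0.003},
    {"tx":-0.1,"ty":-0.25,"tz":1.6,"rx":0,"ry":0,"rz":-0.003},
    {"tx":-0.1,"ty":-0.25,"tz":1.6,"rx":0,"ry":0,"rz":-0.003},
    {"tx":-0.1,"ty":-0.25,"tz":1.6,"rx":0,"ry":0,"rz":-0.003}
  ]
}}

```text
time: 35.98
position: [0.6197, 0.1028, 0.0511]
tool_rot: [0.004, 1.0, 0.001, -0.0]
ft_force: [0.6, 0.5, 0.2]
grip_width: 0.0419
```

Run:
```python
from h import *
go([.6217,.1036,.0375],AZT)
```

```text
t=35.98 q6=-1.58 tcp=[0.6197 0.1028 0.0511] D: tx -0.20 ty 0.08 tz 1.36 rx 0.002 ry -0.000 rz -0.002 rows>=0.3
```

Request:
{"name": "send_rows", "arguments": {
  "deltas": [
    {"tx":-0.12,"ty":0.06,"tz":0.3,"rx":0,"ry":0,"rz":0},
    {"tx":-0.12,"ty":0.06,"tz":0.7,"rx":0,"ry":0,"rz":0},
    {"tx":-0.12,"ty":0.06,"tz":1.1,"rx":0,"ry":0,"rz":0},
    {"tx":-0.12,"ty":0.06,"tz":1.35,"rx":0,"ry":0,"rz":0},
    {"tx":-0.12,"ty":0.06,"tz":1.35,"rx":0,"ry":0,"rz":0}
  ]
}}

```text
time: 36.4
position: [0.6212, 0.1031, 0.0377]
tool_rot: [0.004, 1.0, 0.001, 0.0]
ft_force: [-0.3, 0.0, -0.9]
grip_width: 0.0419
```

Run:
```python
from h import *
print(robot.get_obs()["ft_force"])
go([.6217,.1036,.0375],AZT)
```

```text
[-0.32245837  0.01922546 -0.91130899]
t=36.40 q6=-1.58 tcp=[0.6212 0.1031 0.0377] D: tx -0.05 ty 0.05 tz 0.02 rx 0.002 ry 0.000 rz -0.003 rows>=0.0
```

In. Release, and go to the last round at about (0.511, 0.328).

Request:
{"name": "send_rows", "arguments": {
  "deltas": [
    {"tx":0,"ty":0,"tz":0.05,"rx":0,"ry":0,"rz":0},
    {"tx":0,"ty":0,"tz":0.05,"rx":0,"ry":0,"rz":0},
    {"tx":0,"ty":0,"tz":0.05,"rx":0,"ry":0,"rz":0}
  ],
  "claw": 5.2
}}

```text
time: 36.65
position: [0.622, 0.1032, 0.0382]
tool_rot: [0.004, 1.0, 0.001, 0.001]
ft_force: [0.2, 0.1, -0.1]
grip_width: 0.0502
```

Request:
{"name": "send_rows", "arguments": {
  "deltas": [
    {"tx":0,"ty":0,"tz":-2.5,"rx":0,"ry":0,"rz":0},
    {"tx":0,"ty":0,"tz":-6.5,"rx":0,"ry":0,"rz":0},
    {"tx":2,"ty":3,"tz":-9,"rx":0,"ry":0,"rz":0},
    {"tx":4,"ty":6,"tz":-12,"rx":0,"ry":0,"rz":0},
    {"tx":6,"ty":9,"tz":-15,"rx":0,"ry":0,"rz":0}
  ]
}}

```text
time: 37.07
position: [0.567, 0.1856, 0.1815]
tool_rot: [0.005, 1.0, 0.001, 0.001]
ft_force: [0.3, 0.6, 0.3]
grip_width: 0.0515
```

Request:
{"name": "send_rows", "arguments": {
  "deltas": [
    {"tx":2,"ty":4,"tz":-1,"rx":0,"ry":0,"rz":0},
    {"tx":4,"ty":8,"tz":-2,"rx":0,"ry":0,"rz":0},
    {"tx":4,"ty":8,"tz":-3,"rx":0,"ry":0,"rz":0},
    {"tx":4,"ty":8,"tz":-3,"rx":0,"ry":0,"rz":0}
  ]
}}

```text
time: 37.4
position: [0.5277, 0.2687, 0.2128]
tool_rot: [0.002, 1.0, 0.002, 0.003]
ft_force: [0.4, 0.2, 0.1]
grip_width: 0.0522
```

Run:
```python
from h import *
print(robot.get_obs()["position"])
c=cam("wrist");save(c,"w18")
for o in objs(c,.0205,.045,(.35,.75,.03,.6)): print(o)
for n in ["scene","side"]:
  c=cam(n);save(c,"e18"+n)
  for o in objs(c,.0215,.045,(.35,.70,.03,.6),40): print(n,o["n"],o["cen"],o["size"],o["z"],o["tilt"])
```

```text
[0.52765099 0.26872735 0.21283598]
{'px': array([ 83., 104.]), 'n': 4147, 'cen': array([0.4548, 0.1042]), 'size': array([0.0428, 0.0674]), 'ang': 89.4, 'line': -0.7, 'z': 0.0297, 'tilt': array([-0.   , -0.047]), 'col': array([143.,  83.,  32.])}
{'px': array([184., 107.]), 'n': 2259, 'cen': array([0.4576, 0.1922]), 'size': array([0.0451, 0.0448]), 'ang': 89.0, 'line': -85.4, 'z': 0.0298, 'tilt': array([ 0.004, -0.031]), 'col': array([250., 242., 203.])}
{'px': array([335., 166.]), 'n': 1909, 'cen': array([0.5108, 0.3278]), 'size': array([0.0449, 0.0451]), 'ang': 69.8, 'line': 59.3, 'z': 0.0278, 'tilt': array([0.014, 0.009]), 'col': array([248., 240., 199.])}
{'px': array([ 96., 195.]), 'n': 3361, 'cen': array([0.537 , 0.1037]), 'size': array([0.0427, 0.0672]), 'ang': 89.7, 'line': 0.5, 'z': 0.0297, 'tilt': array([ 0.011, -0.047]), 'col': array([143.,  83.,  32.])}
{'px': array([105., 254.]), 'n': 1045, 'cen': array([0.5967, 0.1037]), 'size': array([0.0424, 0.0242]), 'ang': 85.7, 'line': 87.8, 'z': 0.0295, 'tilt': array([ 0.119, -0.048]), 'col': array([133.,  77.,  29.])}
scene 281 [0.4587 0.1057] [0.0684 0.0424] 0.029 [-0.019 -0.011]
scene 186 [0.4611 0.1929] [0.0437 0.0443] 0.029 [-0.035 -0.005]
scene 329 [0.5413 0.1052] [0.0429 0.0715] 0.0286 [-0.016 -0.019]
scene 367 [0.6233 0.1041] [0.0686 0.0428] 0.0289 [-0.016 -0.006]
scene 220 [0.515  0.3293] [0.0458 0.0432] 0.027 [-0.023  0.01 ]
side 279 [0.6179 0.1038] [0.0478 0.0669] 0.0294 [-0.002 -0.062]
side 287 [0.5357 0.1067] [0.0674 0.0457] 0.0295 [ 0.002 -0.056]
side 298 [0.4534 0.1058] [0.0452 0.0678] 0.0294 [ 0.007 -0.068]
side 207 [0.4558 0.1936] [0.0421 0.0462] 0.0293 [ 0.002 -0.071]
side 262 [0.5098 0.3291] [0.0444 0.0451] 0.0278 [-0.011 -0.042]
```

View pics/w18.png

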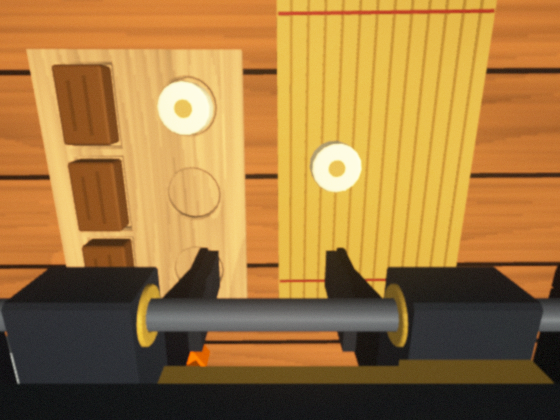

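View pics/e18scene.png

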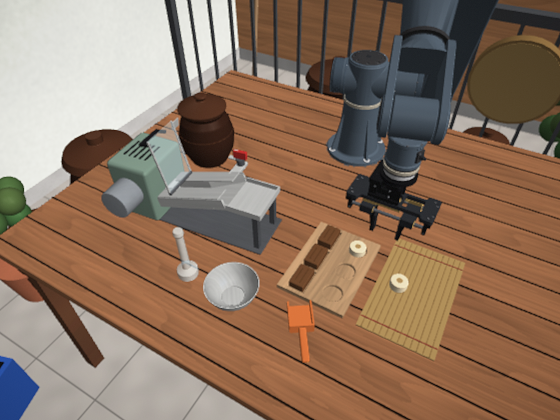

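Three bricks and one round are seated. The last round is at (336,167), near (0.5115, 0.328).

Run:
```python
from h import *
go([.5115,.3279,.065],AZT)
```

```text
t=37.55 q6=-1.29 tcp=[0.5286 0.2648 0.2098] D: tx 1.79 ty 6.27 tz 14.49 rx 0.001 ry 0.002 rz -0.003 rows>=3.8
```

Request:
{"name": "send_rows", "arguments": {
  "deltas": [
    {"tx":1,"ty":3.5,"tz":2,"rx":0,"ry":0,"rz":0},
    {"tx":1.7,"ty":6.1,"tz":5,"rx":0,"ry":0,"rz":0},
    {"tx":1.7,"ty":6.1,"tz":9,"rx":0,"ry":0,"rz":0},
    {"tx":1.7,"ty":6.1,"tz":13,"rx":0,"ry":0,"rz":0},
    {"tx":1.7,"ty":6.1,"tz":14,"rx":0,"ry":0,"rz":0}
  ],
  "claw": 6
}}

```text
time: 37.97
position: [0.5084, 0.3239, 0.0633]
tool_rot: [0.005, 1.0, -0.002, -0.005]
ft_force: [-1.5, -0.8, -0.6]
grip_width: 0.0601
```

Request:
{"name": "send_rows", "arguments": {
  "deltas": [
    {"tx":0,"ty":0,"tz":0,"rx":0,"ry":0,"rz":0},
    {"tx":0,"ty":0,"tz":0,"rx":0,"ry":0,"rz":0},
    {"tx":0,"ty":0,"tz":0,"rx":0,"ry":0,"rz":0}
  ]
}}

```text
time: 38.22
position: [0.5141, 0.3267, 0.072]
tool_rot: [0.005, 1.0, 0.002, 0.003]
ft_force: [1.6, 0.5, 0.3]
grip_width: 0.0599
```

Run:
```python
from h import *
go([.5115,.3279,.0335],AZT)
```

```text
t=38.22 q6=-1.18 tcp=[0.5141 0.3267 0.072 ] D: tx 0.28 ty 0.11 tz 3.84 rx 0.003 ry 0.005 rz -0.004 rows>=0.9
```

Request:
{"name": "send_rows", "arguments": {
  "deltas": [
    {"tx":0.15,"ty":0.1,"tz":1.5,"rx":0,"ry":0,"rz":0},
    {"tx":0.15,"ty":0.1,"tz":3.7,"rx":0,"ry":0,"rz":0},
    {"tx":0.15,"ty":0.1,"tz":3.7,"rx":0,"ry":0,"rz":0},
    {"tx":0.15,"ty":0.1,"tz":3.7,"rx":0,"ry":0,"rz":0}
  ]
}}

```text
time: 38.55
position: [0.5113, 0.328, 0.0345]
tool_rot: [0.005, 1.0, 0.001, 0.002]
ft_force: [0.0, 0.6, -0.3]
grip_width: 0.0599
```

Run:
```python
from h import *
go([.5115,.3279,.0335],AZT)
```

```text
t=38.55 q6=-1.18 tcp=[0.5113 0.328  0.0345] D: tx -0.02 ty -0.01 tz 0.10 rx 0.002 ry 0.003 rz -0.003 rows>=0.0
```

Request:
{"name": "send_rows", "arguments": {
  "deltas": [
    {"tx":0,"ty":0,"tz":0.05,"rx":0,"ry":0,"rz":0},
    {"tx":0,"ty":0,"tz":0.05,"rx":0,"ry":0,"rz":0},
    {"tx":0,"ty":0,"tz":0.05,"rx":0,"ry":0,"rz":0},
    {"tx":0,"ty":0,"tz":0.05,"rx":0,"ry":0,"rz":0},
    {"tx":0,"ty":0,"tz":0.05,"rx":0,"ry":0,"rz":0}
  ],
  "claw": 3.8,
  "squeeze": 20
}}

```text
time: 38.97
position: [0.5115, 0.3284, 0.034]
tool_rot: [0.004, 1.0, 0.001, 0.002]
ft_force: [-0.4, -0.3, 5.8]
grip_width: 0.0449
```

Run:
```python
from h import *
o=robot.get_obs();print(o["grip_width"],o["ft_force"])
go([.5115,.3279,.0335],AZT)
go([.5393,.1921,.12],AZT)
```

```text
0.04494026934672202 [-0.43027798 -0.26754215  5.79394307]
t=38.97 q6=-1.18 tcp=[0.5115 0.3284 0.034 ] D: tx -0.00 ty -0.05 tz 0.05 rx 0.003 ry 0.004 rz -0.002 rows>=0.0
t=38.97 q6=-1.18 tcp=[0.5115 0.3284 0.034 ] D: tx -2.93 ty -13.58 tz -8.62 rx 0.003 ry 0.004 rz -0.002 rows>=3.9
```

Request:
{"name": "send_rows", "arguments": {
  "deltas": [
    {"tx":0,"ty":0,"tz":-4,"rx":0,"ry":0,"rz":0},
    {"tx":0,"ty":0,"tz":-8,"rx":0,"ry":0,"rz":0},
    {"tx":-1,"ty":-4,"tz":-8,"rx":0,"ry":0,"rz":0},
    {"tx":-2,"ty":-8,"tz":-8,"rx":0,"ry":0,"rz":0},
    {"tx":-2.8,"ty":-12,"tz":-8,"rx":0,"ry":0,"rz":0}
  ]
}}

```text
time: 39.38
position: [0.5382, 0.2073, 0.1137]
tool_rot: [0.003, 1.0, 0.001, 0.003]
ft_force: [-0.0, 0.6, -0.7]
grip_width: 0.0454
```

Request:
{"name": "send_rows", "arguments": {
  "deltas": [
    {"tx":0,"ty":-1.6,"tz":0,"rx":0,"ry":0,"rz":0},
    {"tx":0,"ty":-1.6,"tz":1,"rx":0,"ry":0,"rz":0},
    {"tx":0,"ty":-1.6,"tz":3,"rx":0,"ry":0,"rz":0},
    {"tx":0,"ty":-1.6,"tz":4.5,"rx":0,"ry":0,"rz":0},
    {"tx":0,"ty":-1.6,"tz":4.5,"rx":0,"ry":0,"rz":0}
  ]
}}

```text
time: 39.8
position: [0.5349, 0.1919, 0.0645]
tool_rot: [0.004, 1.0, 0.001, -0.002]
ft_force: [0.3, 0.1, -0.5]
grip_width: 0.0455
```

Request:
{"name": "send_rows", "arguments": {
  "deltas": [
    {"tx":0,"ty":0,"tz":0,"rx":0,"ry":0,"rz":0},
    {"tx":0,"ty":0,"tz":0,"rx":0,"ry":0,"rz":0},
    {"tx":0,"ty":0,"tz":0,"rx":0,"ry":0,"rz":0}
  ]
}}

```text
time: 40.05
position: [0.5378, 0.1924, 0.0682]
tool_rot: [0.004, 1.0, 0.001, 0.002]
ft_force: [-0.2, 0.3, -0.8]
grip_width: 0.0457
```

Run:
```python
from h import *
go([.5393,.1921,.037],AZT)
```

```text
t=40.05 q6=-1.42 tcp=[0.5378 0.1924 0.0682] D: tx -0.14 ty -0.04 tz 3.12 rx 0.002 ry 0.003 rz -0.002 rows>=0.7
```

Request:
{"name": "send_rows", "arguments": {
  "deltas": [
    {"tx":-0.12,"ty":-0.03,"tz":0.8,"rx":0,"ry":0,"rz":0},
    {"tx":-0.12,"ty":-0.03,"tz":1.5,"rx":0,"ry":0,"rz":0},
    {"tx":-0.12,"ty":-0.03,"tz":1.5,"rx":0,"ry":0,"rz":0},
    {"tx":-0.12,"ty":-0.03,"tz":1.5,"rx":0,"ry":0,"rz":0}
  ]
}}

```text
time: 40.38
position: [0.538, 0.1914, 0.0518]
tool_rot: [0.004, 1.0, 0.001, 0.0]
ft_force: [-0.0, -0.7, -0.3]
grip_width: 0.0454
```

Run:
```python
from h import *
go([.5393,.1921,.037],AZT)
```

```text
t=40.38 q6=-1.42 tcp=[0.538  0.1914 0.0518] D: tx -0.12 ty 0.07 tz 1.48 rx 0.002 ry 0.000 rz -0.002 rows>=0.4
```

Request:
{"name": "send_rows", "arguments": {
  "deltas": [
    {"tx":-0.1,"ty":0.06,"tz":0.4,"rx":0,"ry":0,"rz":0},
    {"tx":-0.1,"ty":0.06,"tz":0.8,"rx":0,"ry":0,"rz":0},
    {"tx":-0.1,"ty":0.06,"tz":1.2,"rx":0,"ry":0,"rz":0},
    {"tx":-0.1,"ty":0.06,"tz":1.45,"rx":0,"ry":0,"rz":0},
    {"tx":-0.1,"ty":0.06,"tz":1.45,"rx":0,"ry":0,"rz":0}
  ]
}}

```text
time: 40.8
position: [0.5391, 0.192, 0.0372]
tool_rot: [0.004, 1.0, 0.001, 0.0]
ft_force: [0.0, -0.5, -0.8]
grip_width: 0.0455
```

Run:
```python
from h import *
print(robot.get_obs()["ft_force"])
go([.5393,.1921,.037],AZT)
```

```text
[ 0.02443497 -0.4914815  -0.84753277]
t=40.80 q6=-1.42 tcp=[0.5391 0.192  0.0372] D: tx -0.02 ty 0.01 tz 0.02 rx 0.002 ry 0.000 rz -0.003 rows>=0.0
```

Release and rise; then check the tray.

Request:
{"name": "send_rows", "arguments": {
  "deltas": [
    {"tx":0,"ty":0,"tz":0.05,"rx":0,"ry":0,"rz":0},
    {"tx":0,"ty":0,"tz":0.05,"rx":0,"ry":0,"rz":0},
    {"tx":0,"ty":0,"tz":0.05,"rx":0,"ry":0,"rz":0}
  ],
  "claw": 5.6
}}

```text
time: 41.05
position: [0.5397, 0.1921, 0.0376]
tool_rot: [0.004, 1.0, 0.001, 0.001]
ft_force: [0.0, 0.0, -0.1]
grip_width: 0.0543
```

Request:
{"name": "send_rows", "arguments": {
  "deltas": [
    {"tx":0,"ty":0,"tz":-2.5,"rx":0,"ry":0,"rz":0},
    {"tx":0,"ty":0,"tz":-6.5,"rx":0,"ry":0,"rz":0},
    {"tx":-2,"ty":-2,"tz":-10,"rx":0,"ry":0,"rz":0},
    {"tx":-4,"ty":-4,"tz":-14,"rx":0,"ry":0,"rz":0},
    {"tx":-6,"ty":-5,"tz":-18,"rx":0,"ry":0,"rz":0}
  ]
}}

```text
time: 41.47
position: [0.5922, 0.1439, 0.2064]
tool_rot: [0.004, 1.0, 0.001, 0.0]
ft_force: [0.6, 0.2, 0.1]
grip_width: 0.0559
```

Request:
{"name": "send_rows", "arguments": {
  "deltas": [
    {"tx":-2,"ty":0,"tz":-4,"rx":0,"ry":0,"rz":0},
    {"tx":-2,"ty":0,"tz":-8,"rx":0,"ry":0,"rz":0},
    {"tx":-2,"ty":0,"tz":-9,"rx":0,"ry":0,"rz":0},
    {"tx":-2,"ty":0,"tz":-9,"rx":0,"ry":0,"rz":0}
  ]
}}

```text
time: 41.8
position: [0.6149, 0.1448, 0.3]
tool_rot: [0.004, 1.0, 0.001, 0.006]
ft_force: [0.1, -0.1, -1.2]
grip_width: 0.0559
```

Run:
```python
from h import *
print(robot.get_obs()["position"])
c=cam("wrist");save(c,"w19")
for o in objs(c,.0205,.045,(.35,.75,.03,.6)): print(o)
go(mill(.0087,-.165,.36),np.pi/2+TH)
```

```text
[0.61488743 0.14475828 0.299993  ]
{'px': array([231.,  24.]), 'n': 2028, 'cen': array([0.4664, 0.1039]), 'size': array([0.0421, 0.0455]), 'ang': 89.7, 'line': -0.4, 'z': 0.0299, 'tilt': array([-0.022, -0.011]), 'col': array([162.,  98.,  42.])}
{'px': array([316.,  18.]), 'n': 1496, 'cen': array([0.4623, 0.1919]), 'size': array([0.0451, 0.0356]), 'ang': 89.6, 'line': -88.5, 'z': 0.0298, 'tilt': array([-0.032,  0.014]), 'col': array([250., 243., 208.])}
{'px': array([233.,  96.]), 'n': 2483, 'cen': array([0.5375, 0.1032]), 'size': array([0.0421, 0.067 ]), 'ang': 89.6, 'line': -0.5, 'z': 0.0298, 'tilt': array([ 0.001, -0.007]), 'col': array([167., 101.,  42.])}
{'px': array([313.,  97.]), 'n': 1420, 'cen': array([0.5389, 0.1915]), 'size': array([0.044 , 0.0451]), 'ang': 0.2, 'line': 84.0, 'z': 0.0298, 'tilt': array([0.   , 0.005]), 'col': array([252., 247., 213.])}
{'px': array([235., 169.]), 'n': 2093, 'cen': array([0.6202, 0.1025]), 'size': array([0.0419, 0.0687]), 'ang': 89.1, 'line': -2.0, 'z': 0.0298, 'tilt': array([ 0.008, -0.004]), 'col': array([165.,  98.,  39.])}
{'px': array([300., 251.]), 'n': 298, 'cen': array([0.7163, 0.1787]), 'size': array([0.0647, 0.0265]), 'ang': 7.1, 'line': 14.2, 'z': 0.0262, 'tilt': array([ 0.055, -0.036]), 'col': array([239., 129.,   0.])}
{'px': array([255., 254.]), 'n': 171, 'cen': array([0.7277, 0.1233]), 'size': array([0.0528, 0.0048]), 'ang': 33.7, 'line': 33.7, 'z': 0.0257, 'tilt': array([ 0.191, -0.303]), 'col': array([249., 138.,   2.])}
t=41.85 q6=-1.51 tcp=[0.6128 0.1447 0.2966] D: tx 4.19 ty -53.89 tz -6.47 rx 0.002 ry 0.006 rz -0.108 rows>=13.1
```

View pics/w19.png

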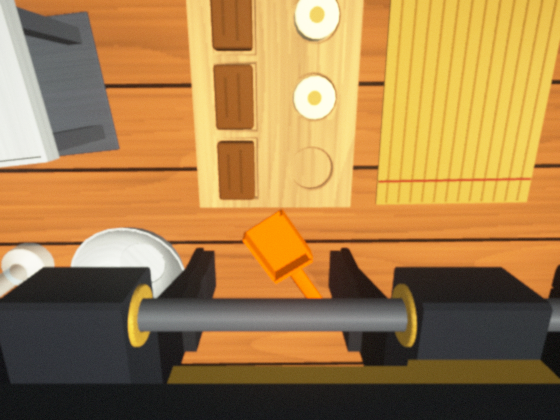

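Everything is seated flat (tops at 0.0298). Heading back to the guard.

Request:
{"name": "send_rows", "arguments": {
  "deltas": [
    {"tx":2,"ty":-4,"tz":-2,"rx":0,"ry":0,"rz":-0.05},
    {"tx":4,"ty":-8,"tz":-4,"rx":0,"ry":0,"rz":-0.1},
    {"tx":6,"ty":-12,"tz":-6,"rx":0,"ry":0,"rz":-0.108},
    {"tx":8,"ty":-16,"tz":-8,"rx":0,"ry":0,"rz":-0.108},
    {"tx":10,"ty":-20,"tz":-9,"rx":0,"ry":0,"rz":-0.108}
  ]
}}

```text
time: 42.27
position: [0.5228, -0.0268, 0.3729]
tool_rot: [-0.05, 0.999, 0.002, -0.001]
ft_force: [0.5, -0.7, -0.2]
grip_width: 0.0563
```

Run:
```python
from h import *
go(mill(-.06,-.13,.39),np.pi/2+TH)
```

```text
t=42.27 q6=-1.94 tcp=[ 0.5228 -0.0268  0.3729] D: tx 6.27 ty -33.44 tz -1.80 rx 0.003 ry -0.002 rz 0.001 rows>=8.2
```

Request:
{"name": "send_rows", "arguments": {
  "deltas": [
    {"tx":1,"ty":-4,"tz":-0.5,"rx":0,"ry":0,"rz":0},
    {"tx":2,"ty":-8,"tz":-1,"rx":0,"ry":0,"rz":0},
    {"tx":3,"ty":-12,"tz":-1.5,"rx":0,"ry":0,"rz":0},
    {"tx":4,"ty":-16,"tz":-1.8,"rx":0,"ry":0,"rz":0},
    {"tx":5,"ty":-20,"tz":-1.8,"rx":0,"ry":0,"rz":0}
  ],
  "claw": 2.2
}}

```text
time: 42.68
position: [0.4934, -0.2313, 0.39]
tool_rot: [-0.05, 0.999, 0.002, -0.001]
ft_force: [1.1, 0.8, 0.4]
grip_width: 0.0306
```

Request:
{"name": "send_rows", "arguments": {
  "deltas": [
    {"tx":0.5,"ty":-4,"tz":0,"rx":0,"ry":0,"rz":0},
    {"tx":1,"ty":-8,"tz":0,"rx":0,"ry":0,"rz":0},
    {"tx":1.5,"ty":-12,"tz":0,"rx":0,"ry":0,"rz":0},
    {"tx":1.5,"ty":-13.5,"tz":0,"rx":0,"ry":0,"rz":0},
    {"tx":1.5,"ty":-13.5,"tz":0,"rx":0,"ry":0,"rz":0}
  ]
}}

```text
time: 43.1
position: [0.4921, -0.3694, 0.3875]
tool_rot: [-0.048, 0.999, 0.003, -0.001]
ft_force: [0.1, -0.2, -0.3]
grip_width: 0.0221
```

Request:
{"name": "send_rows", "arguments": {
  "deltas": [
    {"tx":0,"ty":0,"tz":0,"rx":0,"ry":0,"rz":0},
    {"tx":0,"ty":0,"tz":0,"rx":0,"ry":0,"rz":0},
    {"tx":0,"ty":0,"tz":0,"rx":0,"ry":0,"rz":0}
  ]
}}

```text
time: 43.35
position: [0.4934, -0.3641, 0.3911]
tool_rot: [-0.051, 0.999, 0.002, 0.0]
ft_force: [-1.2, -0.2, 0.7]
grip_width: 0.0221
```

Run:
```python
from h import *
np.set_printoptions(precision=4,suppress=True)
print(robot.get_obs()["position"])
c=cam("wrist");save(c,"w20");np.savez("w20.npz",**{k:c[k] for k in ["color","z_map","intrinsics","M"]})
for t in robot.tip_of("guard_bar","wrist"): print(t,atdepth(c,t["xy"]))
W=cloud(c)
m=(c["color"].max(-1)<60)&(W[...,2]>.23)&(W[...,2]<.30)&(W[...,0]>.5)&(W[...,0]<.65)&(W[...,1]<-.33)&(W[...,1]>-.45)
Q=W[m]; print(len(Q))
for xx in np.arange(.51,.63,.008):
    t=Q[abs(Q[:,0]-xx)<.004]
    if len(t)>5: print(round(xx,3),len(t),t[:,1].min(),np.median(t[:,1]),t[:,1].max(),"z",t[:,2].min(),np.median(t[:,2]),t[:,2].max())
```

```text
[ 0.4934 -0.3641  0.3911]
{'xy': [356.3, 193.2], 'p': 0.7} [ 0.5098 -0.2636  0.1289]
394
0.534 179 -0.40643891960731793 -0.3968413852819245 -0.3755006055836946 z 0.25992823813229543 0.26462799128849473 0.26920250028927883
0.542 114 -0.4060833711426209 -0.4004822155260699 -0.39502827597281365 z 0.26063728785922435 0.2642592969102515 0.26630315267238774
0.55 81 -0.405697331578139 -0.4008923497926453 -0.3968432261295545 z 0.2603595079882138 0.2645798239758945 0.2662303985967712
0.558 19 -0.40435226029975535 -0.4022062186254393 -0.3998143399469816 z 0.2613711783315476 0.26389226412959377 0.2651091544070461
```

View pics/w20.png

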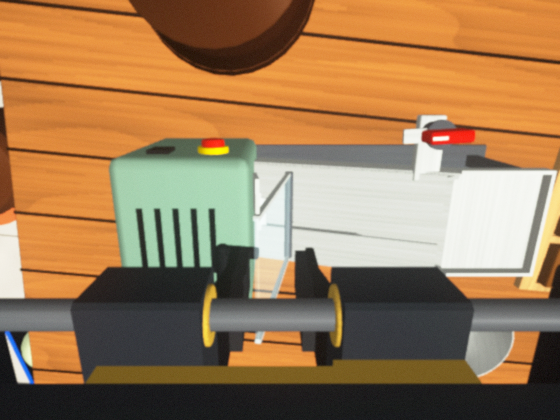

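Bar found near (0.570, −0.398), z 0.260. Moving above it and down, with the jaws at 22 mm.

Run:
```python
from h import *
go([.570,-.398,.32],np.pi/2+TH)
```

```text
t=43.45 q6=-2.49 tcp=[ 0.4937 -0.3645  0.392 ] D: tx -7.24 ty -4.12 tz 7.20 rx 0.002 ry 0.002 rz 0.002 rows>=2.6
```

Request:
{"name": "send_rows", "arguments": {
  "deltas": [
    {"tx":-3.5,"ty":-2,"tz":0,"rx":0,"ry":0,"rz":0},
    {"tx":-7.2,"ty":-4.1,"tz":1,"rx":0,"ry":0,"rz":0},
    {"tx":-7.2,"ty":-4.1,"tz":4,"rx":0,"ry":0,"rz":0},
    {"tx":-7.2,"ty":-4.1,"tz":7,"rx":0,"ry":0,"rz":0},
    {"tx":-7.2,"ty":-4.1,"tz":7,"rx":0,"ry":0,"rz":0}
  ]
}}

```text
time: 43.87
position: [0.5676, -0.3961, 0.3147]
tool_rot: [-0.051, 0.999, 0.006, -0.004]
ft_force: [-0.9, 0.4, -2.1]
grip_width: 0.0218
```

Request:
{"name": "send_rows", "arguments": {
  "deltas": [
    {"tx":0,"ty":0,"tz":0,"rx":0,"ry":0,"rz":0},
    {"tx":0,"ty":0,"tz":0,"rx":0,"ry":0,"rz":0},
    {"tx":0,"ty":0,"tz":0,"rx":0,"ry":0,"rz":0}
  ]
}}

```text
time: 44.12
position: [0.5701, -0.4002, 0.3253]
tool_rot: [-0.05, 0.999, -0.001, 0.003]
ft_force: [-0.3, 0.2, -0.4]
grip_width: 0.0217
```

Run:
```python
from h import *
go([.570,-.398,.267],np.pi/2+TH)
c=cam("wrist");save(c,"w21")
c=cam("scene");cv2.imwrite("pics/s21.png",cv2.resize(c["color"][90:210,80:280,::-1],None,fx=4,fy=4))
```

```text
t=44.12 q6=-2.44 tcp=[ 0.5701 -0.4002  0.3253] D: tx 0.02 ty 0.23 tz 5.83 rx -0.002 ry 0.005 rz 0.000 rows>=1.4
```

View pics/s21.png

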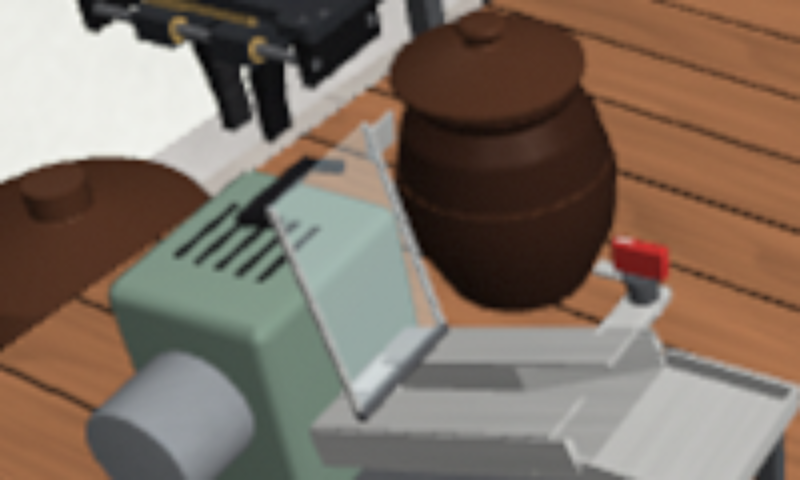

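View pics/w21.png

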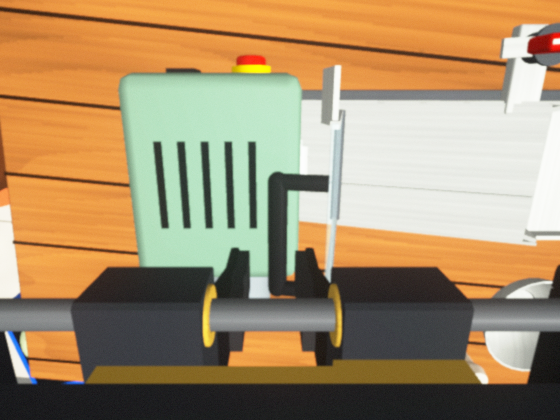

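Request:
{"name": "send_rows", "arguments": {
  "deltas": [
    {"tx":0,"ty":0.15,"tz":1.5,"rx":0,"ry":0,"rz":0},
    {"tx":0,"ty":0.15,"tz":3,"rx":0,"ry":0,"rz":0},
    {"tx":0,"ty":0.15,"tz":4.5,"rx":0,"ry":0,"rz":0},
    {"tx":0,"ty":0.15,"tz":5.6,"rx":0,"ry":0,"rz":0},
    {"tx":0,"ty":0.15,"tz":5.6,"rx":0,"ry":0,"rz":0}
  ]
}}

```text
time: 44.63
position: [0.5683, -0.3974, 0.2643]
tool_rot: [-0.05, 0.999, 0.002, -0.0]
ft_force: [-1.2, 0.1, -0.7]
grip_width: 0.0222
```

Request:
{"name": "send_rows", "arguments": {
  "deltas": [
    {"tx":0,"ty":0,"tz":0,"rx":0,"ry":0,"rz":0},
    {"tx":0,"ty":0,"tz":0,"rx":0,"ry":0,"rz":0},
    {"tx":0,"ty":0,"tz":0,"rx":0,"ry":0,"rz":0},
    {"tx":0,"ty":0,"tz":0,"rx":0,"ry":0,"rz":0}
  ],
  "claw": 0.5,
  "squeeze": 20
}}

```text
time: 44.97
position: [0.5697, -0.3981, 0.2673]
tool_rot: [-0.05, 0.999, 0.0, 0.002]
ft_force: [0.5, 1.3, 0.7]
grip_width: 0.0114
```

Run:
```python
from h import *
o=robot.get_obs();print(o["ft_force"],o["grip_width"],tomill(o["position"]))
# hinge-relative angle, bar 7mm below tcp
p=tomill(o["position"]); 
for dz in [.005,.007]:
  a=np.arctan2(p[2]-dz-.108,p[1]+.107); r=np.hypot(p[2]-dz-.108,p[1]+.107); print(a-.5115,r)
a0=a
for th in np.arange(a0-.5115,-.06,-.1):
    A=th+.5115; print(round(th,2),'ty %.2f tz %.2f'%(16.32*(np.cos(A)-np.cos(a0)),-16.32*(np.sin(A)-np.sin(a0))))
```

```text
[0.542958   1.29118971 0.65356343] 0.011434108875730485 [ 0.01206655 -0.16953628  0.2672857 ]
1.4443871810770847 0.16647781926369362
1.4489507935249777 0.16462600494190116
1.45 ty 0.00 tz -0.00
1.35 ty 1.54 tz -0.54
1.25 ty 3.12 tz -0.93
1.15 ty 4.74 tz -1.16
1.05 ty 6.37 tz -1.22
0.95 ty 8.00 tz -1.12
0.85 ty 9.61 tz -0.86
0.75 ty 11.18 tz -0.44
0.65 ty 12.71 tz 0.13
0.55 ty 14.17 tz 0.86
0.45 ty 15.55 tz 1.72
0.35 ty 16.84 tz 2.72
0.25 ty 18.02 tz 3.85
0.15 ty 19.09 tz 5.08
0.05 ty 20.02 tz 6.42
-0.05 ty 20.82 tz 7.84
```

Request:
{"name": "send_rows", "arguments": {
  "deltas": [
    {"tx":0,"ty":0.8,"tz":-0.3,"rx":0,"ry":0,"rz":0},
    {"tx":0,"ty":2.3,"tz":-0.75,"rx":0,"ry":0,"rz":0},
    {"tx":0,"ty":3.9,"tz":-1.05,"rx":0,"ry":0,"rz":0},
    {"tx":0,"ty":5.5,"tz":-1.2,"rx":0,"ry":0,"rz":0},
    {"tx":0,"ty":7.2,"tz":-1.2,"rx":0,"ry":0,"rz":0}
  ]
}}

```text
time: 45.38
position: [0.5628, -0.327, 0.2807]
tool_rot: [-0.05, 0.999, -0.002, 0.003]
ft_force: [1.4, -2.9, 3.1]
grip_width: 0.0111
```

Request:
{"name": "send_rows", "arguments": {
  "deltas": [
    {"tx":0,"ty":1.6,"tz":0.2,"rx":0,"ry":0,"rz":0},
    {"tx":0,"ty":3.2,"tz":0.55,"rx":0,"ry":0,"rz":0},
    {"tx":0,"ty":4.7,"tz":1.05,"rx":0,"ry":0,"rz":0},
    {"tx":0,"ty":6.2,"tz":1.65,"rx":0,"ry":0,"rz":0},
    {"tx":0,"ty":7.6,"tz":2.45,"rx":0,"ry":0,"rz":0}
  ]
}}

```text
time: 45.8
position: [0.5554, -0.2499, 0.2557]
tool_rot: [-0.05, 0.999, -0.001, 0.003]
ft_force: [2.6, -3.0, 0.9]
grip_width: 0.011
```

Run:
```python
from h import *
o=robot.get_obs();p=tomill(o["position"]);print(o["ft_force"],o["grip_width"],p)
dz=.007
a=np.arctan2(p[2]-dz-.108,p[1]+.107); r=np.hypot(p[2]-dz-.108,p[1]+.107); print(a-.5115,r)
for th in np.arange(a-.5115,-.08,-.1):
    A=th+.5115; print(round(th,2),'ty %.2f tz %.2f'%(16.32*(np.cos(A)-np.cos(a)),-16.32*(np.sin(A)-np.sin(a))))
```

```text
[ 2.64568231 -2.99351608  0.8562302 ] 0.010991157389115996 [ 0.01246932 -0.02059889  0.25567681]
0.5085143808650799 0.1650912338970676
0.51 ty 0.00 tz -0.00
0.41 ty 1.35 tz 0.92
0.31 ty 2.59 tz 1.97
0.21 ty 3.73 tz 3.15
0.11 ty 4.74 tz 4.42
0.01 ty 5.62 tz 5.80
```

Request:
{"name": "send_rows", "arguments": {
  "deltas": [
    {"tx":0,"ty":1.2,"tz":0.8,"rx":0,"ry":0,"rz":0},
    {"tx":0,"ty":2.4,"tz":1.85,"rx":0,"ry":0,"rz":0},
    {"tx":0,"ty":3.6,"tz":3.0,"rx":0,"ry":0,"rz":0},
    {"tx":0,"ty":4.6,"tz":4.3,"rx":0,"ry":0,"rz":0},
    {"tx":0,"ty":5.4,"tz":5.5,"rx":0,"ry":0,"rz":0}
  ]
}}

```text
time: 46.22
position: [0.55, -0.1958, 0.1992]
tool_rot: [-0.05, 0.999, 0.0, 0.002]
ft_force: [2.3, -2.3, 0.7]
grip_width: 0.0112
```

Request:
{"name": "send_rows", "arguments": {
  "deltas": [
    {"tx":0,"ty":0.3,"tz":0.6,"rx":0,"ry":0,"rz":0},
    {"tx":0,"ty":0.3,"tz":0.8,"rx":0,"ry":0,"rz":0},
    {"tx":0,"ty":0.3,"tz":0.8,"rx":0,"ry":0,"rz":0}
  ]
}}

```text
time: 46.47
position: [0.5502, -0.194, 0.1948]
tool_rot: [-0.05, 0.999, -0.0, 0.003]
ft_force: [-2.2, 1.1, 17.6]
grip_width: 0.011
```

Run:
```python
from h import *
o=robot.get_obs();p=tomill(o["position"]);print(o["ft_force"],o["grip_width"],p,o["position"])
```

```text
[-2.18716761  1.05201809 17.57421968] 0.010967744145794803 [0.01291088 0.0355206  0.19476827] [ 0.55021855 -0.19397257  0.19476827]
```

The guard is down, with 17 N of contact. Release, rise, and turn the gripper for the latch.

Request:
{"name": "send_rows", "arguments": {
  "deltas": [
    {"tx":0,"ty":0,"tz":-0.3,"rx":0,"ry":0,"rz":0},
    {"tx":0,"ty":0,"tz":-0.3,"rx":0,"ry":0,"rz":0},
    {"tx":0,"ty":0,"tz":-0.3,"rx":0,"ry":0,"rz":0}
  ],
  "claw": 2.4
}}

```text
time: 46.72
position: [0.5482, -0.1929, 0.1937]
tool_rot: [-0.05, 0.999, 0.002, 0.0]
ft_force: [-0.1, 1.6, 0.2]
grip_width: 0.0211
```

Request:
{"name": "send_rows", "arguments": {
  "deltas": [
    {"tx":0,"ty":0,"tz":-3,"rx":0,"ry":0,"rz":0},
    {"tx":0,"ty":0,"tz":-7,"rx":0,"ry":0,"rz":0},
    {"tx":3,"ty":0,"tz":-9,"rx":0,"ry":0,"rz":0.12},
    {"tx":6,"ty":0,"tz":-9,"rx":0,"ry":0,"rz":0.24},
    {"tx":9,"ty":0,"tz":-9,"rx":0,"ry":0,"rz":0.36}
  ]
}}

```text
time: 47.13
position: [0.4586, -0.2028, 0.2844]
tool_rot: [0.132, 0.991, 0.001, 0.001]
ft_force: [-1.4, -0.8, -0.7]
grip_width: 0.0238
```

Request:
{"name": "send_rows", "arguments": {
  "deltas": [
    {"tx":0,"ty":0,"tz":0,"rx":0,"ry":0,"rz":0.12},
    {"tx":0,"ty":0,"tz":0,"rx":0,"ry":0,"rz":0.24},
    {"tx":0,"ty":0,"tz":0,"rx":0,"ry":0,"rz":0.36},
    {"tx":0,"ty":0,"tz":0,"rx":0,"ry":0,"rz":0.48},
    {"tx":0,"ty":0,"tz":0,"rx":0,"ry":0,"rz":0.6}
  ]
}}

```text
time: 47.55
position: [0.4584, -0.2022, 0.2828]
tool_rot: [0.42, 0.908, 0.002, -0.001]
ft_force: [1.2, 0.7, -0.0]
grip_width: 0.0243
```

Run:
```python
from h import *
go([.431,-.201,.245],.14)
```

```text
t=47.55 q6=-1.35 tcp=[ 0.4584 -0.2022  0.2828] D: tx 1.85 ty -2.01 tz 3.78 rx 0.001 ry -0.004 rz 0.564 rows>=4.5
```

Request:
{"name": "send_rows", "arguments": {
  "deltas": [
    {"tx":1,"ty":-1,"tz":0.5,"rx":0,"ry":0,"rz":0.12},
    {"tx":1.8,"ty":-2,"tz":1,"rx":0,"ry":0,"rz":0.24},
    {"tx":1.8,"ty":-2,"tz":2,"rx":0,"ry":0,"rz":0.36},
    {"tx":1.8,"ty":-2,"tz":2.5,"rx":0,"ry":0,"rz":0.48},
    {"tx":1.8,"ty":-2,"tz":2.5,"rx":0,"ry":0,"rz":0.564}
  ],
  "claw": 4
}}

```text
time: 47.97
position: [0.4308, -0.201, 0.2567]
tool_rot: [0.656, 0.755, 0.001, -0.003]
ft_force: [0.0, -0.3, 1.3]
grip_width: 0.0391
```

Request:
{"name": "send_rows", "arguments": {
  "deltas": [
    {"tx":0,"ty":0,"tz":0,"rx":0,"ry":0,"rz":0},
    {"tx":0,"ty":0,"tz":0,"rx":0,"ry":0,"rz":0}
  ]
}}

```text
time: 48.13
position: [0.432, -0.2019, 0.258]
tool_rot: [0.653, 0.758, 0.001, -0.001]
ft_force: [-0.5, -0.1, 0.3]
grip_width: 0.0398
```

Run:
```python
from h import *
go([.431,-.201,.191],.14)
c=cam("wrist");save(c,"w22");np.savez("w22.npz",**{k:c[k] for k in ["color","z_map","intrinsics","M"]})
W=cloud(c);x,y,z=np.moveaxis(W,-1,0)
m=(z>.190)&(z<.2)&(abs(y+.201)<.035)&(abs(x-.431)<.035)
Q=W[m]; print(len(Q),cv2.minAreaRect(Q[:,:2].astype(np.float32)))
for t in robot.tip_of("latch_grip","wrist")[:2]: print(t,atz(c,t["xy"],.189))
```

```text
t=48.13 q6=-0.82 tcp=[ 0.432  -0.2019  0.258 ] D: tx 0.08 ty -0.09 tz 6.70 rx 0.001 ry -0.003 rz 0.009 rows>=1.6
1245 ((0.43181920051574707, -0.2004387229681015), (0.011780492030084133, 0.04139656201004982), 8.870301246643066)
{'xy': [274.7, 225.9], 'p': 0.88} [ 0.43346524 -0.19783707  0.189     ]
```

View pics/w22.png

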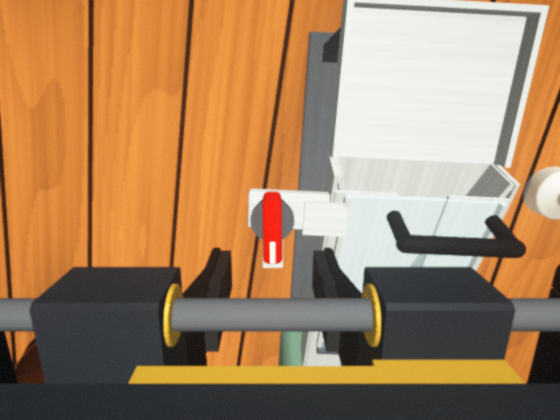

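Guard is shut at right; the latch bar at (272,228) lies between the fingers. Lowering and gripping.

Request:
{"name": "send_rows", "arguments": {
  "deltas": [
    {"tx":-0.1,"ty":0,"tz":3,"rx":0,"ry":0,"rz":0},
    {"tx":-0.1,"ty":0,"tz":6,"rx":0,"ry":0,"rz":0},
    {"tx":-0.1,"ty":0,"tz":6.7,"rx":0,"ry":0,"rz":0},
    {"tx":-0.1,"ty":0,"tz":6.7,"rx":0,"ry":0,"rz":0},
    {"tx":-0.1,"ty":0,"tz":6.7,"rx":0,"ry":0,"rz":0}
  ]
}}

```text
time: 48.65
position: [0.433, -0.2035, 0.192]
tool_rot: [0.653, 0.757, 0.001, -0.0]
ft_force: [1.3, 0.3, 0.3]
grip_width: 0.0399
```

Run:
```python
from h import *
print(robot.get_obs()["ft_force"])
go([.4315,-.2005,.191],.15)
```

```text
[1.31641404 0.31923659 0.34207802]
t=48.65 q6=-0.82 tcp=[ 0.433  -0.2035  0.192 ] D: tx 0.32 ty -0.11 tz 0.10 rx 0.002 ry -0.002 rz -0.003 rows>=0.1
```

Request:
{"name": "send_rows", "arguments": {
  "deltas": [
    {"tx":0.25,"ty":-0.1,"tz":0.1,"rx":0,"ry":0,"rz":0},
    {"tx":0.25,"ty":-0.1,"tz":0.1,"rx":0,"ry":0,"rz":0},
    {"tx":0.25,"ty":-0.1,"tz":0.1,"rx":0,"ry":0,"rz":0}
  ]
}}

```text
time: 48.9
position: [0.4319, -0.2012, 0.1918]
tool_rot: [0.653, 0.757, 0.001, 0.001]
ft_force: [0.5, 0.3, -0.8]
grip_width: 0.04
```

Request:
{"name": "send_rows", "arguments": {
  "deltas": [
    {"tx":0,"ty":0,"tz":0,"rx":0,"ry":0,"rz":0},
    {"tx":0,"ty":0,"tz":0,"rx":0,"ry":0,"rz":0},
    {"tx":0,"ty":0,"tz":0,"rx":0,"ry":0,"rz":0},
    {"tx":0,"ty":0,"tz":0,"rx":0,"ry":0,"rz":0},
    {"tx":0,"ty":0,"tz":0,"rx":0,"ry":0,"rz":0}
  ],
  "claw": 0.5,
  "squeeze": 20
}}

```text
time: 49.32
position: [0.4314, -0.2011, 0.1907]
tool_rot: [0.654, 0.757, 0.001, 0.0]
ft_force: [0.4, 0.2, 1.0]
grip_width: 0.0146
```

Request:
{"name": "send_rows", "arguments": {
  "deltas": [
    {"tx":0,"ty":0,"tz":0,"rx":0,"ry":0,"rz":0},
    {"tx":0,"ty":0,"tz":0,"rx":0,"ry":0,"rz":0}
  ]
}}

```text
time: 49.48
position: [0.4319, -0.201, 0.1907]
tool_rot: [0.654, 0.757, 0.002, 0.0]
ft_force: [2.6, 0.8, -0.5]
grip_width: 0.0116
```

Gripped. Turning counter-clockwise (rz negative) by about 1.5 rad.

Request:
{"name": "send_rows", "arguments": {
  "deltas": [
    {"tx":0,"ty":0,"tz":0,"rx":0,"ry":0,"rz":-0.11},
    {"tx":0,"ty":0,"tz":0,"rx":0,"ry":0,"rz":-0.22},
    {"tx":0,"ty":0,"tz":0,"rx":0,"ry":0,"rz":-0.33},
    {"tx":0,"ty":0,"tz":0,"rx":0,"ry":0,"rz":-0.44},
    {"tx":0,"ty":0,"tz":0,"rx":0,"ry":0,"rz":-0.55}
  ]
}}

```text
time: 49.9
position: [0.432, -0.201, 0.1907]
tool_rot: [0.421, 0.907, 0.001, 0.001]
ft_force: [2.7, 1.4, -0.7]
grip_width: 0.0117
```

Request:
{"name": "send_rows", "arguments": {
  "deltas": [
    {"tx":0,"ty":0,"tz":0,"rx":0,"ry":0,"rz":-0.11},
    {"tx":0,"ty":0,"tz":0,"rx":0,"ry":0,"rz":-0.22},
    {"tx":0,"ty":0,"tz":0,"rx":0,"ry":0,"rz":-0.33},
    {"tx":0,"ty":0,"tz":0,"rx":0,"ry":0,"rz":-0.44},
    {"tx":0,"ty":0,"tz":0,"rx":0,"ry":0,"rz":-0.5}
  ]
}}

```text
time: 50.32
position: [0.432, -0.201, 0.1907]
tool_rot: [0.184, 0.983, 0.001, 0.001]
ft_force: [2.7, 1.3, -0.2]
grip_width: 0.0119
```

Request:
{"name": "send_rows", "arguments": {
  "deltas": [
    {"tx":0,"ty":0,"tz":0,"rx":0,"ry":0,"rz":-0.11},
    {"tx":0,"ty":0,"tz":0,"rx":0,"ry":0,"rz":-0.22},
    {"tx":0,"ty":0,"tz":0,"rx":0,"ry":0,"rz":-0.33},
    {"tx":0,"ty":0,"tz":0,"rx":0,"ry":0,"rz":-0.42},
    {"tx":0,"ty":0,"tz":0,"rx":0,"ry":0,"rz":-0.42}
  ]
}}

```text
time: 50.73
position: [0.432, -0.2009, 0.1907]
tool_rot: [-0.023, 1.0, 0.001, 0.002]
ft_force: [3.1, 2.0, -0.2]
grip_width: 0.0122
```

Run:
```python
from h import *
o=robot.get_obs();print(o["ft_force"],o["moment"],o["grip_width"])
go([.4315,-.2005,.191],np.pi/2+TH)
```

```text
[ 3.08312289  2.00154481 -0.21390476] [ 0.34827786 -0.45058827  0.01917398] 0.012174983470505475
t=50.73 q6=-2.29 tcp=[ 0.432  -0.2009  0.1907] D: tx 0.05 ty 0.04 tz -0.03 rx 0.002 ry 0.003 rz -0.053 rows>=0.4
```

One last 0.05 rad, then release and rise.

Request:
{"name": "send_rows", "arguments": {
  "deltas": [
    {"tx":0,"ty":0,"tz":0,"rx":0,"ry":0,"rz":-0.05},
    {"tx":0,"ty":0,"tz":0,"rx":0,"ry":0,"rz":-0.05},
    {"tx":0,"ty":0,"tz":0,"rx":0,"ry":0,"rz":-0.05}
  ]
}}

```text
time: 50.98
position: [0.432, -0.2009, 0.1907]
tool_rot: [-0.046, 0.999, 0.001, 0.002]
ft_force: [4.3, 2.7, 0.0]
grip_width: 0.012
```

Request:
{"name": "send_rows", "arguments": {
  "deltas": [
    {"tx":0,"ty":0,"tz":0,"rx":0,"ry":0,"rz":0},
    {"tx":0,"ty":0,"tz":0,"rx":0,"ry":0,"rz":0},
    {"tx":0,"ty":0,"tz":0,"rx":0,"ry":0,"rz":0},
    {"tx":0,"ty":0,"tz":0,"rx":0,"ry":0,"rz":0}
  ],
  "claw": 4
}}

```text
time: 51.32
position: [0.4309, -0.2011, 0.1906]
tool_rot: [-0.048, 0.999, 0.001, 0.0]
ft_force: [0.6, -1.0, -0.3]
grip_width: 0.0308
```

Request:
{"name": "send_rows", "arguments": {
  "deltas": [
    {"tx":0,"ty":0,"tz":-3,"rx":0,"ry":0,"rz":0},
    {"tx":0,"ty":0,"tz":-7,"rx":0,"ry":0,"rz":0},
    {"tx":-2,"ty":2,"tz":-11,"rx":0,"ry":0,"rz":0},
    {"tx":-4,"ty":4,"tz":-14,"rx":0,"ry":0,"rz":0},
    {"tx":-5,"ty":6,"tz":-17,"rx":0,"ry":0,"rz":0}
  ]
}}

```text
time: 51.73
position: [0.4752, -0.1382, 0.3605]
tool_rot: [-0.047, 0.999, 0.0, 0.001]
ft_force: [1.3, -0.5, -0.6]
grip_width: 0.0403
```

Request:
{"name": "send_rows", "arguments": {
  "deltas": [
    {"tx":0,"ty":0,"tz":0,"rx":0,"ry":0,"rz":0},
    {"tx":0,"ty":0,"tz":0,"rx":0,"ry":0,"rz":0}
  ]
}}

```text
time: 51.9
position: [0.4754, -0.1378, 0.3609]
tool_rot: [-0.049, 0.999, -0.001, 0.003]
ft_force: [0.1, -0.2, 0.2]
grip_width: 0.0398
```

Run:
```python
from h import *
np.set_printoptions(precision=4,suppress=True)
print(robot.get_obs()["position"])
c=cam("wrist");save(c,"w23")
W=cloud(c);x,y,z=np.moveaxis(W,-1,0)
m=(z>.190)&(z<.2)&(abs(y+.201)<.03)&(abs(x-.431)<.03)
Q=W[m]; print("latch",len(Q),cv2.minAreaRect(Q[:,:2].astype(np.float32)))
P=tomill(W); fl=.13-(.08-P[...,1])*np.tan(np.radians(18))
for yy in [-.07,-.03,0]:
    s=(abs(P[...,1]-yy)<.003)&(abs(P[...,0]+.02)<.02)&(z<.22); print("panel above floor",yy,np.median((z-fl)[s]))
m=(c["color"].max(-1)<60)&(z>.15)&(z<.215)&(x>.49)&(x<.6)&(y<-.15)&(y>-.23); Q=W[m]; Q=Q[(Q[:,0]>.52)&(Q[:,0]<.56)]; print("bar",len(Q),np.median(Q[:,1]),Q[:,2].max())
for n in ["scene","side"]:
    c=cam(n);save(c,"f_"+n)
    for l,zz in [("bowl",0),("scoop",0),("tamper",0),("onggi_lid",.198)]:
        t=robot.tip_of(l,n)
        if t: print(n,l,round(t[0]["p"],2),atz(c,t[0]["xy"],zz))
    for o in objs(c,.0215,.045,(.40,.68,.06,.45),40): print(n,o["n"],o["cen"],o["size"],o["z"],o["tilt"])
```

```text
[ 0.4754 -0.1378  0.3609]
latch 720 ((0.43173420429229736, -0.20131158828735352), (0.04165548086166382, 0.012233839370310307), 5.6321001052856445)
panel above floor -0.07 0.04098255034381542
panel above floor -0.03 0.04099608289579161
panel above floor 0 0.04090595273473176
bar 152 -0.19643469631404625 0.19532898437773233
scene bowl 0.64 [ 0.7451 -0.0213  0.    ]
scene scoop 0.97 [0.7488 0.171  0.    ]
scene tamper 0.63 [ 0.5412 -0.2345  0.    ]
scene onggi_lid 0.83 [ 0.3053 -0.4393  0.198 ]
scene 283 [0.4591 0.1052] [0.0425 0.0701] 0.029 [-0.024 -0.027]
scene 177 [0.4612 0.1925] [0.045  0.0446] 0.0289 [-0.022 -0.02 ]
scene 315 [0.5409 0.1046] [0.0425 0.0693] 0.0288 [-0.008 -0.021]
scene 203 [0.5432 0.1926] [0.0438 0.0421] 0.0288 [-0.053 -0.018]
scene 368 [0.6237 0.1046] [0.0693 0.0431] 0.0288 [-0.01  -0.022]
side bowl 0.97 [ 0.7496 -0.0406  0.    ]
side scoop 0.97 [0.7469 0.1855 0.    ]
side tamper 0.69 [ 0.737  -0.1857  0.    ]
side onggi_lid 0.75 [ 0.3014 -0.4197  0.198 ]
side 288 [0.6179 0.1048] [0.046  0.0675] 0.0293 [ 0.003 -0.06 ]
side 292 [0.5361 0.1057] [0.068  0.0456] 0.0294 [ 0.002 -0.069]
side 291 [0.4536 0.105 ] [0.0476 0.0682] 0.0295 [ 0.007 -0.061]
side 205 [0.5367 0.1948] [0.0457 0.0449] 0.0293 [ 0.01  -0.093]
side 206 [0.4559 0.1937] [0.0422 0.0467] 0.0293 [-0.002 -0.077]
```

View pics/w23.png

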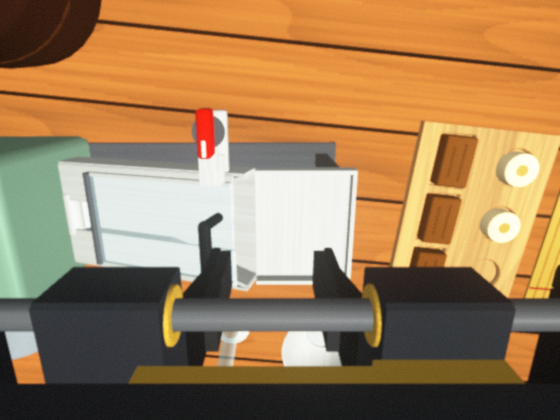

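View pics/f_scene.png

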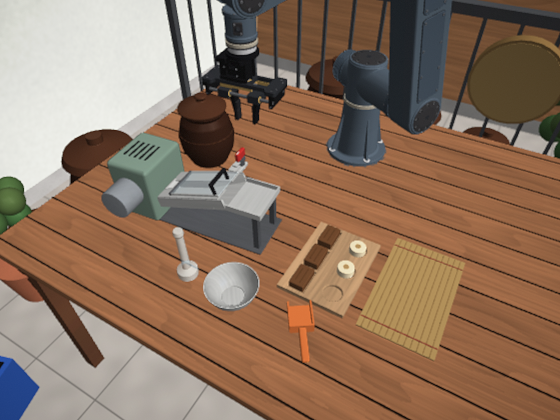

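The latch bar is back in line with the mill's x axis (5.6°, equal to the mill's yaw) with its mark towards the guard. The guard panel is 41 mm above the chute floor, as at the start. All five cakes are flat in their nests and the bystanders are in place. Handing in.

```bash
python3 -c "
from rig import robot
print(robot.hand_in())"
```

```text
the job is handed in; nothing more can be done
None
```

I turned the latch free and swung the guard up to about 1.45 rad. I then pushed brick0 up the chute onto the feed table and put it in an oblong nest. The two bricks and two rounds on the mat went into their nests, and I shut the guard and locked the latch. I handed the job in at about 52 s; `hand_in()` gave no verdict.

**Mended on the way:** brick0 first came to rest with one end on the nest rim, tilted about 0.12 rad. I nudged it in by its end face, and it has lain flat since.

**Last checks:**
- **Cakes:** all five lie flat in their nests. The wrist camera, on its last clear look at each, put the tops at 0.030 m and the centres within about 2 mm of the fitted nest points.
- **Guard:** the panel is 41 mm above the chute floor and the bar top is at 0.195 m, the same as at the start.
- **Latch:** the bar lies along the mill's x, its white mark towards the guard, so it is at about 0 rad.
- **Bystanders:** the bowl, scoop, tamper and jar lid look unmoved in the scene picture. The side camera placed all four within 12 mm of their starting positions.

**Disagreements:**
- **Scene and side cameras:** they differed by 4–7 mm in x on the cake positions, more than their stated calibration. I relied on the wrist camera, which matched what the arm felt on contact.
- **Tamper:** in the last scene picture the network reported it at the mill. The side camera and the picture itself show it standing where it was.

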